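Change over the vial blocks on a dry-block heating station

TASK

Turn the outer heat ring down to off (white pointer at the green mark) before any block is lifted, move the finished block with the red caps from the heating deck to the middle of the cooling board, and stand every fresh block with blue caps on the deck in one straight row from the fixed probe block, each butted flush against its neighbour with no gap and its ends in line. Only when all are in place, turn the heat ring up to the red mark, the inner stirrer knob having been left as it was all the while. Last, turn the stirrer knob until its yellow pointer is at the blue mark without moving the heat ring, and leave the other things on the bench alone.

Things in the scene. Friction and masses are not known exactly. Their poses are not given: they have to be found in the camera images.
- station: heating station, fixed white case 255 (x) x 300 (y) mm; origin on the bench under its centre, -x side faces the robot, turned up to 0.15 rad. Rear part: flat aluminium heating deck 75 mm above the bench, from x -12.5 to +127.5 mm and y -150 to +150 mm in this frame. Front part: control panel 45 mm above the bench.
- probe_block (a point): middle (20 mm above the deck) of the probe block: aluminium 80 x 48 x 40 mm, bolted to the left (+y) end of the deck, no handle, a thin probe with a black head 42 mm tall on its top. Its axes are the station's. The row of vial blocks runs from it towards -y, 80 mm sides touching: block centres 48 mm apart along y, same x.
- dial (a point): point on the control panel's face (45 mm above the bench) on the common vertical axis of the two concentric knobs, 75 mm in front (-x) and 35 mm left (+y) of the station's centre, 62 mm in front of the raised deck.
- heat_ring (a joint): outer knob: grey knurled heat ring, diameter 50 mm, 3 to 27 mm above the panel, white pointer. Radians, growing clockwise seen from above; 0 = off (stop; pointer at the green mark), 2.0 = working heat (red mark), 4.4 = upper stop. The pointer lies at 3.927 minus this value, anticlockwise from the station's x axis. About 0.05 N m of friction; stays where left.
- ring_grip (a point): centre of the heat ring, on its axis, 15 mm above the panel (half-way up the ring).
- stir_knob (a joint): inner knob: black round stirrer-speed knob, diameter 24 mm, on the same axis above the heat ring, 28 to 51 mm above the panel, yellow pointer line. Radians clockwise on the ring's scale (pointer at 3.927 minus the value, from the station's x axis); stops at 0 and 4.4, blue mark at 3.2. Friction 0.03 N m; stays where left.
- stir_grip (a point): centre of the stirrer knob, on its axis, 39.5 mm above the panel (half-way up the knob, 12.5 mm above the top of the heat ring).
- stir_pointer (a point): end of the stirrer knob's yellow pointer line, 12 mm from the axis, on its top edge.
- finished_mid (a point): finished block, on the deck by the probe block at the start: aluminium, 80 (x) x 48 (y) x 40 mm high, 0.3 to 0.55 kg; four red caps stand 12 mm above its top; mid-top a black handle, a slab 14 mm thick along x, 32 mm along y, its top 44 mm above the block's top (grip it across the 14 mm, above the caps). Point: middle of the block, 20 mm above its underside. Same either way round.
- board_top (a point): middle of the top face of the cooling board, a fixed white tile on a wooden base, 140 (x) x 120 (y) mm, 16 mm high, on the bench to the left of the station.
- fresh1_mid (a point): fresh block 1, starts on the bench right of the station, may be absent: aluminium, 80 (x) x 48 (y) x 40 mm high, 0.3 to 0.55 kg; four blue caps stand 12 mm above its top; mid-top a black handle, a slab 14 mm thick along x, 32 mm along y, its top 44 mm above the block's top (grip it across the 14 mm, above the caps). Point: middle of the block, 20 mm above its underside. Same either way round.
- fresh2_mid (a point): fresh block 2, starts on the bench right of the station, may be absent: aluminium, 80 (x) x 48 (y) x 40 mm high, 0.3 to 0.55 kg; four blue caps stand 12 mm above its top; mid-top a black handle, a slab 14 mm thick along x, 32 mm along y, its top 44 mm above the block's top (grip it across the 14 mm, above the caps). Point: middle of the block, 20 mm above its underside. Same either way round.
- fresh3_mid (a point): fresh block 3, starts on the bench right of the station, may be absent: aluminium, 80 (x) x 48 (y) x 40 mm high, 0.3 to 0.55 kg; four blue caps stand 12 mm above its top; mid-top a black handle, a slab 14 mm thick along x, 32 mm along y, its top 44 mm above the block's top (grip it across the 14 mm, above the caps). Point: middle of the block, 20 mm above its underside. Same either way round.
- fresh4_mid (a point): fresh block 4, starts on the bench right of the station, may be absent: aluminium, 80 (x) x 48 (y) x 40 mm high, 0.3 to 0.55 kg; four blue caps stand 12 mm above its top; mid-top a black handle, a slab 14 mm thick along x, 32 mm along y, its top 44 mm above the block's top (grip it across the 14 mm, above the caps). Point: middle of the block, 20 mm above its underside. Same either way round.
- jar: small amber jar, diameter 48 mm, 55 mm high, blue lid, standing among the fresh blocks; bystander; origin under its centre.
- reagent: amber bottle, diameter 64 mm, 125 mm high, orange cap; bystander; origin under its centre.
- beaker: clear beaker, diameter 70 mm, 85 mm high; bystander; origin under its centre.
- amber_vial: small amber bottle, diameter 28 mm, 50 mm high; bystander; origin under its centre.
Not all that is in view belongs to the job. Of the things like the part that bears board_top, leave any that is orange; of the rest the larger one is meant.

How it is judged:
On the way, in this order (a step that is already met when the one before it is completed fails the run):
1. the heat ring is turned off while the finished block still stands on the deck (value of joint heat_ring below 0.15 rad and distance of stir_pointer from where it was at the start of the episode below 0.0025 m and z of finished_mid in the frame of probe_block between -0.006 and 0.006 m), for 0.2 s.
2. with the heat off, the finished block stands on the cooling board and all fresh blocks stand butted in a row from the probe block (value of joint heat_ring below 0.15 rad and distance of stir_pointer from where it was at the start of the episode below 0.0025 m and horizontal distance between finished_mid and board_top below 0.035 m and z of finished_mid in the frame of board_top between 0.015 and 0.026 m and angle between finished_mid's own z axis and vertical below 0.1 rad and (y of fresh1_mid in the frame of probe_block between -0.052 and -0.045 m or (y of fresh1_mid in the frame of probe_block between -0.1 and -0.093 m and (y of fresh2_mid in the frame of probe_block between -0.052 and -0.045 m or y of fresh3_mid in the frame of probe_block between -0.052 and -0.045 m or y of fresh4_mid in the frame of probe_block between -0.052 and -0.045 m)) or (y of fresh1_mid in the frame of probe_block between -0.148 and -0.141 m and (y of fresh2_mid in the frame of probe_block between -0.1 and -0.093 m or y of fresh3_mid in the frame of probe_block between -0.1 and -0.093 m or y of fresh4_mid in the frame of probe_block between -0.1 and -0.093 m)) or (y of fresh1_mid in the frame of probe_block between -0.196 and -0.189 m and (y of fresh2_mid in the frame of probe_block between -0.148 and -0.141 m or y of fresh3_mid in the frame of probe_block between -0.148 and -0.141 m or y of fresh4_mid in the frame of probe_block between -0.148 and -0.141 m))) and x of fresh1_mid in the frame of probe_block between -0.008 and 0.008 m and z of fresh1_mid in the frame of probe_block between -0.004 and 0.004 m and angle between each of fresh1_mid, fresh2_mid, fresh3_mid, fresh4_mid's own z axis and vertical below 0.06 rad and angle between the x axis of each of fresh1_mid, fresh2_mid, fresh3_mid, fresh4_mid and the x axis of probe_block, either way round below 0.05 rad and (y of fresh2_mid in the frame of probe_block between -0.052 and -0.045 m or (y of fresh2_mid in the frame of probe_block between -0.1 and -0.093 m and (y of fresh1_mid in the frame of probe_block between -0.052 and -0.045 m or y of fresh3_mid in the frame of probe_block between -0.052 and -0.045 m or y of fresh4_mid in the frame of probe_block between -0.052 and -0.045 m)) or (y of fresh2_mid in the frame of probe_block between -0.148 and -0.141 m and (y of fresh1_mid in the frame of probe_block between -0.1 and -0.093 m or y of fresh3_mid in the frame of probe_block between -0.1 and -0.093 m or y of fresh4_mid in the frame of probe_block between -0.1 and -0.093 m)) or (y of fresh2_mid in the frame of probe_block between -0.196 and -0.189 m and (y of fresh1_mid in the frame of probe_block between -0.148 and -0.141 m or y of fresh3_mid in the frame of probe_block between -0.148 and -0.141 m or y of fresh4_mid in the frame of probe_block between -0.148 and -0.141 m))) and x of fresh2_mid in the frame of probe_block between -0.008 and 0.008 m and z of fresh2_mid in the frame of probe_block between -0.004 and 0.004 m and (y of fresh3_mid in the frame of probe_block between -0.052 and -0.045 m or (y of fresh3_mid in the frame of probe_block between -0.1 and -0.093 m and (y of fresh1_mid in the frame of probe_block between -0.052 and -0.045 m or y of fresh2_mid in the frame of probe_block between -0.052 and -0.045 m or y of fresh4_mid in the frame of probe_block between -0.052 and -0.045 m)) or (y of fresh3_mid in the frame of probe_block between -0.148 and -0.141 m and (y of fresh1_mid in the frame of probe_block between -0.1 and -0.093 m or y of fresh2_mid in the frame of probe_block between -0.1 and -0.093 m or y of fresh4_mid in the frame of probe_block between -0.1 and -0.093 m)) or (y of fresh3_mid in the frame of probe_block between -0.196 and -0.189 m and (y of fresh1_mid in the frame of probe_block between -0.148 and -0.141 m or y of fresh2_mid in the frame of probe_block between -0.148 and -0.141 m or y of fresh4_mid in the frame of probe_block between -0.148 and -0.141 m))) and x of fresh3_mid in the frame of probe_block between -0.008 and 0.008 m and z of fresh3_mid in the frame of probe_block between -0.004 and 0.004 m and (y of fresh4_mid in the frame of probe_block between -0.052 and -0.045 m or (y of fresh4_mid in the frame of probe_block between -0.1 and -0.093 m and (y of fresh1_mid in the frame of probe_block between -0.052 and -0.045 m or y of fresh2_mid in the frame of probe_block between -0.052 and -0.045 m or y of fresh3_mid in the frame of probe_block between -0.052 and -0.045 m)) or (y of fresh4_mid in the frame of probe_block between -0.148 and -0.141 m and (y of fresh1_mid in the frame of probe_block between -0.1 and -0.093 m or y of fresh2_mid in the frame of probe_block between -0.1 and -0.093 m or y of fresh3_mid in the frame of probe_block between -0.1 and -0.093 m)) or (y of fresh4_mid in the frame of probe_block between -0.196 and -0.189 m and (y of fresh1_mid in the frame of probe_block between -0.148 and -0.141 m or y of fresh2_mid in the frame of probe_block between -0.148 and -0.141 m or y of fresh3_mid in the frame of probe_block between -0.148 and -0.141 m))) and x of fresh4_mid in the frame of probe_block between -0.008 and 0.008 m and z of fresh4_mid in the frame of probe_block between -0.004 and 0.004 m), for 0.3 s.
3. the heat ring is at the red mark, the stirrer knob still as it was (distance of stir_pointer from where it was at the start of the episode below 0.0025 m and value of joint heat_ring between 1.85 and 2.15 rad), for 0.2 s.
At the end, for the whole second after the job is handed in: Heat ring within 0.15 rad of the red mark, stirrer knob within 0.18 rad of the blue mark; finished block upright on the board within 35 mm of its middle; all fresh blocks upright on the deck in an unbroken row from the probe block: gaps under 4 mm in all, ends in line to 8 mm, turned under 0.05 rad (value of joint heat_ring between 1.85 and 2.15 rad and value of joint stir_knob between 3.02 and 3.38 rad and horizontal distance between finished_mid and board_top below 0.035 m and z of finished_mid in the frame of board_top between 0.015 and 0.026 m and angle between finished_mid's own z axis and vertical below 0.1 rad and (y of fresh1_mid in the frame of probe_block between -0.052 and -0.045 m or (y of fresh1_mid in the frame of probe_block between -0.1 and -0.093 m and (y of fresh2_mid in the frame of probe_block between -0.052 and -0.045 m or y of fresh3_mid in the frame of probe_block between -0.052 and -0.045 m or y of fresh4_mid in the frame of probe_block between -0.052 and -0.045 m)) or (y of fresh1_mid in the frame of probe_block between -0.148 and -0.141 m and (y of fresh2_mid in the frame of probe_block between -0.1 and -0.093 m or y of fresh3_mid in the frame of probe_block between -0.1 and -0.093 m or y of fresh4_mid in the frame of probe_block between -0.1 and -0.093 m)) or (y of fresh1_mid in the frame of probe_block between -0.196 and -0.189 m and (y of fresh2_mid in the frame of probe_block between -0.148 and -0.141 m or y of fresh3_mid in the frame of probe_block between -0.148 and -0.141 m or y of fresh4_mid in the frame of probe_block between -0.148 and -0.141 m))) and x of fresh1_mid in the frame of probe_block between -0.008 and 0.008 m and z of fresh1_mid in the frame of probe_block between -0.004 and 0.004 m and angle between each of fresh1_mid, fresh2_mid, fresh3_mid, fresh4_mid's own z axis and vertical below 0.06 rad and angle between the x axis of each of fresh1_mid, fresh2_mid, fresh3_mid, fresh4_mid and the x axis of probe_block, either way round below 0.05 rad and (y of fresh2_mid in the frame of probe_block between -0.052 and -0.045 m or (y of fresh2_mid in the frame of probe_block between -0.1 and -0.093 m and (y of fresh1_mid in the frame of probe_block between -0.052 and -0.045 m or y of fresh3_mid in the frame of probe_block between -0.052 and -0.045 m or y of fresh4_mid in the frame of probe_block between -0.052 and -0.045 m)) or (y of fresh2_mid in the frame of probe_block between -0.148 and -0.141 m and (y of fresh1_mid in the frame of probe_block between -0.1 and -0.093 m or y of fresh3_mid in the frame of probe_block between -0.1 and -0.093 m or y of fresh4_mid in the frame of probe_block between -0.1 and -0.093 m)) or (y of fresh2_mid in the frame of probe_block between -0.196 and -0.189 m and (y of fresh1_mid in the frame of probe_block between -0.148 and -0.141 m or y of fresh3_mid in the frame of probe_block between -0.148 and -0.141 m or y of fresh4_mid in the frame of probe_block between -0.148 and -0.141 m))) and x of fresh2_mid in the frame of probe_block between -0.008 and 0.008 m and z of fresh2_mid in the frame of probe_block between -0.004 and 0.004 m and (y of fresh3_mid in the frame of probe_block between -0.052 and -0.045 m or (y of fresh3_mid in the frame of probe_block between -0.1 and -0.093 m and (y of fresh1_mid in the frame of probe_block between -0.052 and -0.045 m or y of fresh2_mid in the frame of probe_block between -0.052 and -0.045 m or y of fresh4_mid in the frame of probe_block between -0.052 and -0.045 m)) or (y of fresh3_mid in the frame of probe_block between -0.148 and -0.141 m and (y of fresh1_mid in the frame of probe_block between -0.1 and -0.093 m or y of fresh2_mid in the frame of probe_block between -0.1 and -0.093 m or y of fresh4_mid in the frame of probe_block between -0.1 and -0.093 m)) or (y of fresh3_mid in the frame of probe_block between -0.196 and -0.189 m and (y of fresh1_mid in the frame of probe_block between -0.148 and -0.141 m or y of fresh2_mid in the frame of probe_block between -0.148 and -0.141 m or y of fresh4_mid in the frame of probe_block between -0.148 and -0.141 m))) and x of fresh3_mid in the frame of probe_block between -0.008 and 0.008 m and z of fresh3_mid in the frame of probe_block between -0.004 and 0.004 m and (y of fresh4_mid in the frame of probe_block between -0.052 and -0.045 m or (y of fresh4_mid in the frame of probe_block between -0.1 and -0.093 m and (y of fresh1_mid in the frame of probe_block between -0.052 and -0.045 m or y of fresh2_mid in the frame of probe_block between -0.052 and -0.045 m or y of fresh3_mid in the frame of probe_block between -0.052 and -0.045 m)) or (y of fresh4_mid in the frame of probe_block between -0.148 and -0.141 m and (y of fresh1_mid in the frame of probe_block between -0.1 and -0.093 m or y of fresh2_mid in the frame of probe_block between -0.1 and -0.093 m or y of fresh3_mid in the frame of probe_block between -0.1 and -0.093 m)) or (y of fresh4_mid in the frame of probe_block between -0.196 and -0.189 m and (y of fresh1_mid in the frame of probe_block between -0.148 and -0.141 m or y of fresh2_mid in the frame of probe_block between -0.148 and -0.141 m or y of fresh3_mid in the frame of probe_block between -0.148 and -0.141 m))) and x of fresh4_mid in the frame of probe_block between -0.008 and 0.008 m and z of fresh4_mid in the frame of probe_block between -0.004 and 0.004 m); the robot touches nothing.
It fails at once if another thing on the bench is tipped over or shifted by more than 60 mm (distance of any of jar, reagent, beaker, amber_vial from where it was at the start of the episode above 0.06 m or angle between any of jar, reagent, beaker, amber_vial's own z axis and vertical above 0.6 rad).
Of fresh1, fresh2, fresh3, fresh4 only 2 to 4 are there at a start; the rules pass over those that are not, and their reading is None.
At some moment in a run one of fresh1, fresh2, fresh3, fresh4 may be knocked a few centimetres aside while the robot is not near it.
Once in a run the grip may slacken for a moment while it holds something.
It also fails if it takes over 210 s, if anything falls off the work surface, if the arm or the gripper's body presses on something with over 40 N, if the wrist force passes 120 N, or if a joint passes its speed limit or range.

ROBOT

A 6-joint arm with a two-finger parallel gripper is mounted at the origin on the work surface. World frame = base frame: x ahead of the robot, y to its left, z up, the work surface at z = 0. Lengths are in m, angles in rad, forces in N, time in s.
With the tool pointing down it reaches from about 0.35 to 0.975 m from the base axis. Payload 4.9 kg.
Tool frame: the origin (TCP) lies midway between the tips of the shut fingers; the grasp point (between the pads) lies 19 mm behind it; z points along the fingers, x is the direction in which the jaws open and shut, and the axes are right-handed (so a half turn about z gives the same grasp; the last joint's range is limited). The gripper opens to 85 mm and grips with 20 to 120 N. Pads are 22 mm wide; open, the fingers measure 114 mm over their backs; the gripper's body (76 mm by 85 mm) begins 54 mm behind the grasp point. The pads swing forward as they close: fully open they stand 13 mm farther back than shut.
Start: joints at [-1.275, 0.053, 1.613, -0, 1.476, -0.119], TCP at [0.252, -0.572, 0.231] pointing down, gripper open.
Joint ranges: [-3.01, 3.01], [-1.01, 2.22], [0.06, 2.58], [-1.02, 4.17], [0.09, 2.62], [-3.14, 3.14]. Speed limits (rad/s): [2.57, 2.57, 3.14, 3.14, 3.14, 3.14].

INTERFACE

Orientations are given as a rotation vector (axis times angle).
In Python, from station import ctrl gives the robot as it stands.
- The arm moves only by the tool step_arm, never from a script. Its argument "increments" is text: rows parted by semicolons, each of 6 numbers parted by spaces: the shift along the tool's x, y, z as a fraction of full scale, then the turn, a rotation vector about the tool's x, y, z as a fraction of full scale. In form: x y z rx ry rz; .... A call has 1 to 12 rows; each row shifts and turns the commanded pose from where the row before left it, along the tool's axes as they then stand; what a row does not reach is not made up. Full scale, the value 1, is 0.025 m for a shift and 0.1 rad for a turn. A row lasts 1/12 s, in which the tool goes at most 41.7 mm and 7.16 degrees, less where a joint would pass 70% of its speed; a pose out of reach is approached as far as the arm can. A call with a number of a shift or a turn outside -1 to 1 is refused whole. A call with a gripper value outside its range is refused whole. "fingers" is the opening, from -1 (shut) to 1 (fully open), so that 0 is half open, set as the call begins (left out, the last holds). The fingers move at their own pace and stop on an object; "newtons" is the grip in N (left out, the last holds). Time passes only in rows, so rows that do not move let the fingers close. It gives the time, the measured TCP pose, the force and the opening at its end, in the units of the state.
- ctrl.get_obs(): the state, without advancing time (a new reading comes with each control period).
- ctrl.get_image(name): name is "side" or "top" or "wrist"; returns a dict with "pixels" (480x640x3 uint8, red, green, blue), "intrinsics" (3x3 intrinsics, pixels), "distortion" ([k1, k2, p1, p2, k3] as OpenCV has them; the pictures are not rectified), "eye" and "orientation" of the camera in the world. Camera axes: x right, y down, z forward; pixel columns grow to the right and rows downward; lengths in m; the calibration is good to about 2 mm. A picture is of the moment at which its call begins. There is no depth.
- ctrl.finish_job(): hands the job in, once; it reports no verdict.
The state is a dict: "t": time; "q": joint angles; "dq": joint speeds; "effort": joint torques, N m; "tool_pos": TCP position; "tool_rot": TCP orientation; "contact_force": force on the tool from outside, world axes, zero at the start; "wrist_torque": the same for the moment, N m; "opening": finger opening in m.
Only numpy, scipy, OpenCV 4.12 (cv2) and the standard library are available. Lean on these libraries where they do the work, as an engineer would, in place of code of your own. Each camera call takes 0.05 s, during which the arm holds its last target.

## Working session

There is one attempt and no reset: what is moved stays moved. The work goes in short steps, Python scripts to look and compute and a tool call to move; the robot and the scene stay as the last step left them, time stands still between calls to the robot, and variables do not carry over. Pictures are saved under pics/ and viewed, and the job is handed in when it is done.

Besides the shell and the picture viewer there is one more tool, called by a JSON object that holds its "name" and its "arguments". step_arm: Moves the arm, as the interface text tells. Shift numbers are shares of 0.025 m and turn numbers shares of 0.1 rad, none past 1 either way. Its arguments: {"type":"object","properties":{"increments":{"type":"string"},"fingers":{"type":"number"},"newtons":{"type":"number"}},"required":["increments"]}

```bash
ls; mkdir -p pics
cat > h.py <<'E'
import numpy as np, cv2
from scipy.spatial.transform import Rotation as R
from station import ctrl
def grab(n,tag):
    im=ctrl.get_image(n); np.savez('pics/%s.npz'%tag,**{k:np.asarray(v) for k,v in im.items()})
    cv2.imwrite('pics/%s.png'%tag,im['pixels'][:,:,::-1]); return im
def load(tag): return dict(np.load('pics/%s.npz'%tag))
def Rm(im):
    o=np.asarray(im['orientation'],float)
    return o if o.shape==(3,3) else (R.from_rotvec(o).as_matrix() if o.size==3 else R.from_quat(o).as_matrix())
def ray(im,uv):
    uv=np.asarray(uv,float).reshape(-1,1,2)
    p=cv2.undistortPoints(uv,np.asarray(im['intrinsics'],float),np.asarray(im['distortion'],float)).reshape(-1,2)
    return np.c_[p,np.ones(len(p))]@Rm(im).T
def onz(im,uv,z):
    d=ray(im,uv); e=np.asarray(im['eye']); return e+d*((z-e[2])/d[:,2])[:,None]
def proj(im,P):
    M=Rm(im).T; P=np.asarray(P,float).reshape(-1,3)
    return cv2.projectPoints(P,cv2.Rodrigues(M)[0],-M@np.asarray(im['eye']),np.asarray(im['intrinsics'],float),np.asarray(im['distortion'],float))[0].reshape(-1,2)
E
python3 - <<'E'
from h import *
for n in ('side','top','wrist'):
    im=grab(n,n+'0'); print(n,im['eye'],im['orientation'],im['intrinsics'][0])
print(ctrl.get_obs())
E
```

```text
pics
side [0.25820521 0.97917206 1.08081214] [-0.29751521  2.80846639 -1.20946889] [572.32815189   0.         311.21614839]
top [ 0.23880884 -0.03537699  1.50623165] [-2.15984649  2.12771816 -0.16413753] [559.17697043   0.         318.05620134]
wrist [ 0.31293801 -0.54511274  0.37422941] [ 2.44190308 -1.59213153 -0.21264857] [351.62373633   0.         312.2935522 ]
{'t': 0.15, 'q': array([-1.27503159e+00,  5.32431400e-02,  1.61397997e+00,  2.34626077e-05,
        1.47603296e+00, -1.19006111e-01]), 'dq': array([-4.59627832e-05, -1.85238513e-03, -4.09348480e-03, -2.17144581e-03,
       -3.40952731e-04,  6.50788785e-04]), 'effort': array([-9.06975674e-04, -3.94240773e+01, -3.70722234e+01, -1.31596780e-04,
        4.66950063e-03,  1.69568756e-05]), 'tool_pos': array([ 0.25172013, -0.57152694,  0.23032111]), 'tool_rot': array([-2.63032934e+00,  1.71585182e+00,  1.97922830e-03]), 'contact_force': array([-0.17516524, -0.27369146,  0.22486825]), 'wrist_torque': array([ 0.01113339, -0.03962739,  0.00578816]), 'opening': 0.08566429122540956}
```

View pics/top0.png

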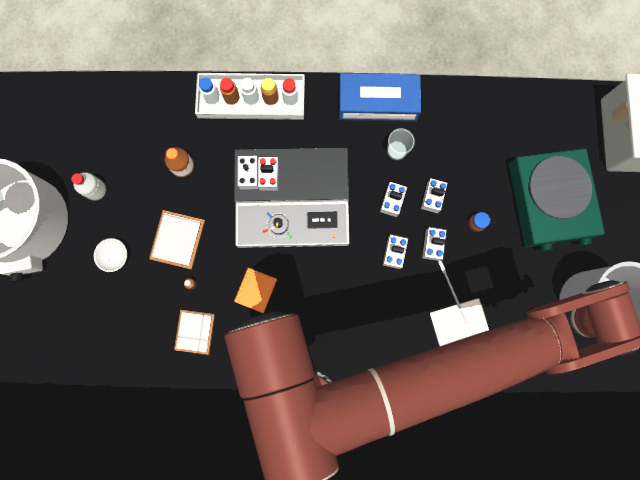

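View pics/side0.png

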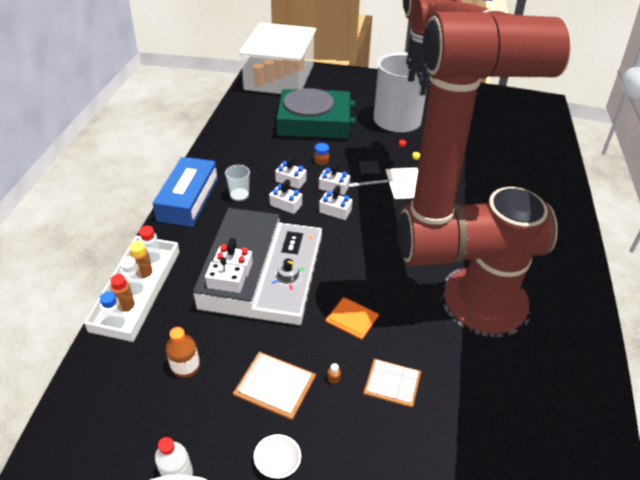

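View pics/wrist0.png

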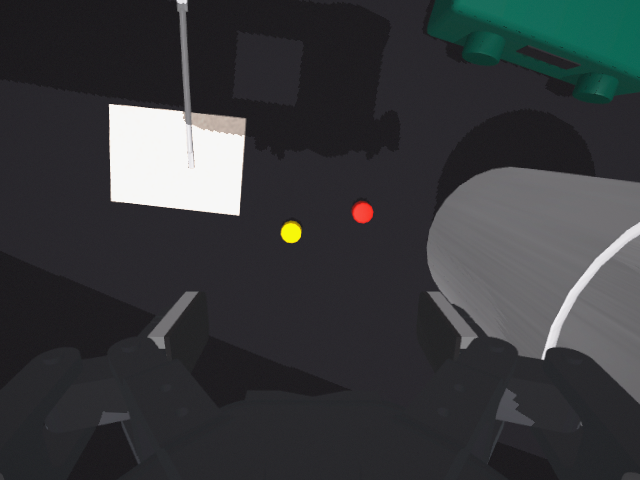

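Run:
```python
from h import *
a=cv2.imread('pics/top0.png')
cv2.imwrite('pics/c1.png',cv2.resize(a[140:260,225:365],None,fx=5,fy=5,interpolation=cv2.INTER_CUBIC))
cv2.imwrite('pics/c2.png',cv2.resize(a[200:360,130:290],None,fx=3.5,fy=3.5,interpolation=cv2.INTER_CUBIC))
cv2.imwrite('pics/c3.png',cv2.resize(a[170:280,370:500],None,fx=5,fy=5,interpolation=cv2.INTER_CUBIC))
```

```text
(no output)
```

View pics/c1.png

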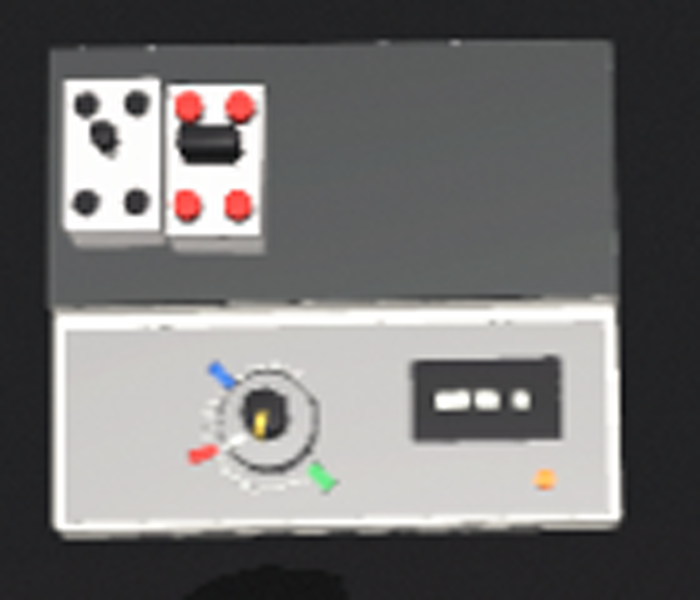

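View pics/c2.png

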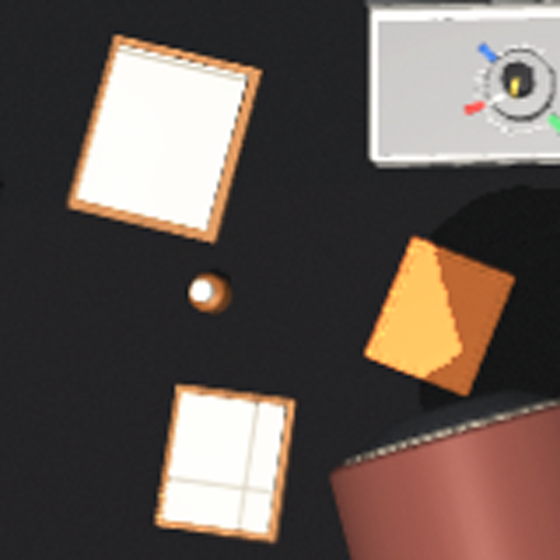

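View pics/c3.png

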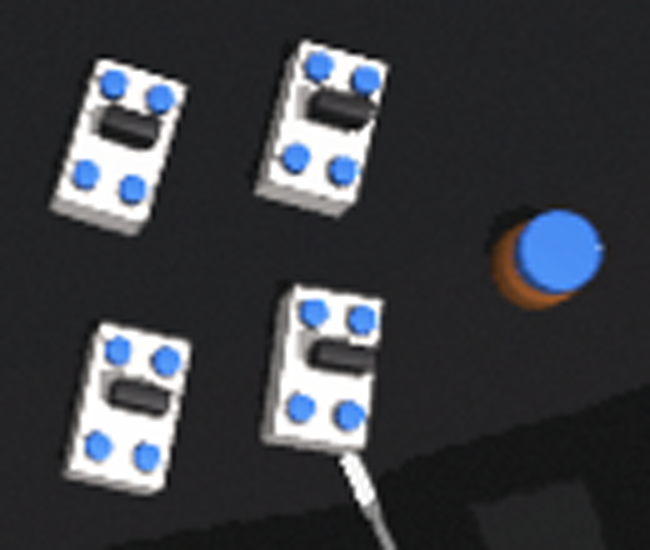

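```bash
cat >> h.py <<'E'
def blobs(im,col,amin=8):
    hsv=cv2.cvtColor(np.ascontiguousarray(im['pixels']),cv2.COLOR_RGB2HSV); h,s,v=hsv[...,0].astype(int),hsv[...,1],hsv[...,2]
    rng={'blue':(100,125),'red':(172,8),'green':(50,80),'yellow':(20,34)}[col]
    m=((h>=rng[0])&(h<=rng[1])) if rng[0]<rng[1] else ((h>=rng[0])|(h<=rng[1]))
    m=(m&(s>110)&(v>70)).astype(np.uint8)
    n,l,st,c=cv2.connectedComponentsWithStats(m)
    return [(st[i,4],c[i]) for i in range(1,n) if st[i,4]>=amin]
E
python3 - <<'E'
from h import *
t=load('top0')
c=[(50,48),(612,42),(53,530),(622,524)]
px=np.array([(225+a/5,140+b/5) for a,b in c])-0.4
P=np.r_[onz(t,px[:2],.075),onz(t,px[2:],.045)]
print(P.round(4)); 
for k in((0,1),(2,3)):
    d=P[k[0]]-P[k[1]]; print(np.linalg.norm(d),np.arctan2(-d[0],d[1]))
print('ring',onz(t,[(225+267/5-.4,140+420/5-.4)],.072))
for col in('blue','red','green','yellow'):
  for a,c in blobs(t,col,4): print(col,a,c.round(1),onz(t,[c],.052 if col=='blue' else .127 if col=='red' else .045)[0].round(4))
# board
px=np.array([(130+a/3.5,200+b/3.5) for a,b in [(115,36),(262,70),(214,242),(68,207)]])-.4
B=onz(t,px,.008);print(B.round(4),B.mean(0))
E
```

```text
[[ 0.6877  0.189   0.075 ]
 [ 0.6954 -0.11    0.075 ]
 [ 0.4332  0.1818  0.045 ]
 [ 0.441  -0.1185  0.045 ]]
0.29901159276410555 0.025585713761570407
0.3004061996573385 0.025922364830854052
ring [[0.48907495 0.0682745  0.072     ]]
blue 2862 [379.7  94.6] [ 0.8575 -0.2004  0.052 ]
blue 152 [205.5  84.3] [0.8809 0.2812 0.052 ]
blue 24 [433.3 182.9] [ 0.6099 -0.3435  0.052 ]
blue 24 [392.2 186.5] [ 0.5979 -0.2326  0.052 ]
blue 22 [442.7 185.8] [ 0.6023 -0.3688  0.052 ]
blue 24 [401.7 189.4] [ 0.5905 -0.258   0.052 ]
blue 23 [428.9 201.2] [ 0.5594 -0.3307  0.052 ]
blue 22 [386.7 204.5] [ 0.5485 -0.2178  0.052 ]
blue 22 [438.1 203.9] [ 0.5525 -0.3552  0.052 ]
blue 24 [396.  207.3] [ 0.5414 -0.2425  0.052 ]
blue 12 [268.8 214.8] [0.5158 0.0946 0.052 ]
blue 232 [481.5 219.8] [ 0.5112 -0.4711  0.052 ]
blue 23 [432.2 231.9] [ 0.4766 -0.3382  0.052 ]
blue 26 [442.  233.5] [ 0.4727 -0.3642  0.052 ]
blue 23 [393.1 239.8] [ 0.454  -0.2342  0.052 ]
blue 23 [402.9 241.8] [ 0.4491 -0.2601  0.052 ]
blue 22 [429.9 251.1] [ 0.4254 -0.3312  0.052 ]
blue 26 [439.3 252.7] [ 0.4216 -0.3562  0.052 ]
blue 2
[... 586 characters left out ...]
45 ]
green 5 [527.6 192.2] [ 0.5909 -0.6026  0.045 ]
green 54 [577.  226.3] [ 0.4992 -0.7354  0.045 ]
green 11 [289. 235.] [0.4636 0.0403 0.045 ]
green 9 [536.8 239.1] [ 0.4626 -0.6221  0.045 ]
green 4 [586.8 240.8] [ 0.4602 -0.7604  0.045 ]
yellow 162 [268.   85.1] [0.8835 0.1087 0.045 ]
yellow 11 [276.5 224.7] [0.4907 0.074  0.045 ]
yellow 4 [247.8 271.2] [0.3659 0.1464 0.045 ]
yellow 4 [242.8 283.2] [0.3342 0.1585 0.045 ]
yellow 4 [257.8 292. ] [0.312  0.1185 0.045 ]
yellow 5 [238.6 294.6] [0.3044 0.1683 0.045 ]
yellow 130 [251.1 299.7] [0.2918 0.1352 0.045 ]
[[0.5338 0.3915 0.008 ]
 [0.5084 0.2742 0.008 ]
 [0.3733 0.3053 0.008 ]
 [0.3985 0.4207 0.008 ]] [0.45346515 0.34793948 0.008     ]
```

```bash
cat >> h.py <<'E'
def pose():
    o=ctrl.get_obs(); M=R.from_rotvec(o['tool_rot']).as_matrix(); return np.array(o['tool_pos']),np.arctan2(M[1,0],M[0,0]),M,o
def plan(wps,start=None,smax=1.0,rmax=1.0):
    """wps: list of (x,y,z,yaw); prints rows."""
    p,y,M,o=pose()
    if start is not None: p,y=np.array(start[:3]),start[3]
    tot=0
    for w in wps:
        d=np.array(w[:3])-p; dy=(w[3]-y) 
        n=int(max(1,np.ceil(np.linalg.norm(d)/(.025*smax)-1e-6),np.ceil(abs(dy)/(.1*rmax)-1e-6)))
        rows=[];cy=y
        # exact residual tracking with rounding
        cp=p.copy()
        for i in range(n):
            tgt=p+d*(i+1)/n; e=tgt-cp
            T=np.array([[np.cos(cy),np.sin(cy),0],[np.sin(cy),-np.cos(cy),0],[0,0,-1]])
            l=np.round(T.T@e/.025,2); r=round(-(y+dy*(i+1)/n-cy)/.1,2)
            cp=cp+T@l*.025; cy-=r*.1; rows.append('%g %g %g 0 0 %g'%(l[0],l[1],l[2],r))
        print('->',w); 
        for k in range(0,n,12): print('  ','; '.join(rows[k:k+12]))
        p,y=cp,cy
A=0.0257; C=np.array([.5643,.0356])
def st(x,y): return C+np.array([np.cos(A)*x-np.sin(A)*y,np.sin(A)*x+np.cos(A)*y])
def unst(p):
    d=np.asarray(p)[:2]-C; return np.array([np.cos(A)*d[0]+np.sin(A)*d[1],-np.sin(A)*d[0]+np.cos(A)*d[1]])
E
python3 - <<'E'
from h import *
p,y,M,o=pose(); print(p,y,o['t']); print(M.round(3)); print(Rm(load('wrist0')).round(3))
print(st(-.075,.035))
plan([(.33,-.30,.30,-1.1),(.455,0.05,.28,-1.1)])
E
```

```text
[ 0.25172013 -0.57152694  0.23032111] -1.1560275392126507 0.15
[[ 0.403 -0.915 -0.   ]
 [-0.915 -0.403  0.002]
 [-0.002 -0.    -1.   ]]
[[ 0.403 -0.884 -0.238]
 [-0.915 -0.39  -0.103]
 [-0.002  0.26  -0.966]]
[0.48842537 0.06866115]
-> (0.33, -0.3, 0.3, -1.1)
   -0.72 -0.6 -0.23 0 0 -0.05; -0.72 -0.61 -0.23 0 0 -0.04; -0.72 -0.61 -0.24 0 0 -0.05; -0.72 -0.61 -0.23 0 0 -0.05; -0.71 -0.62 -0.23 0 0 -0.04; -0.71 -0.62 -0.23 0 0 -0.05; -0.7 -0.63 -0.24 0 0 -0.05; -0.71 -0.62 -0.23 0 0 -0.04; -0.7 -0.63 -0.23 0 0 -0.05; -0.69 -0.64 -0.23 0 0 -0.05; -0.7 -0.63 -0.23 0 0 -0.04; -0.69 -0.64 -0.24 0 0 -0.05
-> (0.455, 0.05, 0.28, -1.1)
   -0.68 -0.72 0.05 0 0 -0; -0.68 -0.72 0.06 0 0 -0; -0.68 -0.72 0.05 0 0 -0; -0.68 -0.72 0.05 0 0 -0; -0.68 -0.72 0.06 0 0 -0; -0.68 -0.72 0.05 0 0 -0; -0.68 -0.72 0.05 0 0 -0; -0.68 -0.72 0.06 0 0 -0; -0.68 -0.72 0.05 0 0 -0; -0.69 -0.73 0.06 0 0 -0; -0.68 -0.72 0.05 0 0 -0; -0.68 -0.72 0.05 0 0 -0
   -0.68 -0.72 0.06 0 0 -0; -0.68 -0.72 0.05 0 0 -0; -0.68 -0.72 0.05 0 0 -0
```

{"name": "step_arm", "arguments": {"increments": "-0.72 -0.6 -0.23 0 0 -0.05; -0.72 -0.61 -0.23 0 0 -0.04; -0.72 -0.61 -0.24 0 0 -0.05; -0.72 -0.61 -0.23 0 0 -0.05; -0.71 -0.62 -0.23 0 0 -0.04; -0.71 -0.62 -0.23 0 0 -0.05; -0.7 -0.63 -0.24 0 0 -0.05; -0.71 -0.62 -0.23 0 0 -0.04; -0.7 -0.63 -0.23 0 0 -0.05; -0.69 -0.64 -0.23 0 0 -0.05; -0.7 -0.63 -0.23 0 0 -0.04; -0.69 -0.64 -0.24 0 0 -0.05", "fingers": 0.5}}

```text
t: 1.15
tool_pos: [0.3301, -0.2992, 0.3009]
tool_rot: [-2.678, 1.642, 0.001]
contact_force: [-0.5, 0.5, 0.0]
opening: 0.0642
```

{"name": "step_arm", "arguments": {"increments": "-0.68 -0.72 0.05 0 0 0; -0.68 -0.72 0.06 0 0 0; -0.68 -0.72 0.05 0 0 0; -0.68 -0.72 0.05 0 0 0; -0.68 -0.72 0.06 0 0 0; -0.68 -0.72 0.05 0 0 0; -0.68 -0.72 0.05 0 0 0; -0.68 -0.72 0.06 0 0 0; -0.68 -0.72 0.05 0 0 0; -0.69 -0.73 0.06 0 0 0; -0.68 -0.72 0.05 0 0 0; -0.68 -0.72 0.05 0 0 0"}}

```text
t: 2.15
tool_pos: [0.4302, -0.019, 0.2847]
tool_rot: [2.678, -1.642, -0.0]
contact_force: [0.5, 0.7, 0.7]
opening: 0.0639
```

{"name": "step_arm", "arguments": {"increments": "-0.68 -0.72 0.06 0 0 0; -0.68 -0.72 0.05 0 0 0; -0.68 -0.72 0.05 0 0 0; 0 0 0 0 0 0; 0 0 0 0 0 0"}}

```text
t: 2.57
tool_pos: [0.4549, 0.0503, 0.2805]
tool_rot: [2.679, -1.638, -0.002]
contact_force: [-0.7, 1.2, -0.3]
opening: 0.064
```

Run:
```python
from h import *
im=grab('wrist','w1'); p,y,M,o=pose(); print(p,y,o['t'],o['opening'])
print(proj(im,[np.r_[st(-.075,.035),.096]]))
```

```text
[0.45490826 0.04960071 0.28069421] -1.0990942534036185 2.6167 0.06391212116720944
[[310.82455628 176.06931594]]
```

View pics/w1.png

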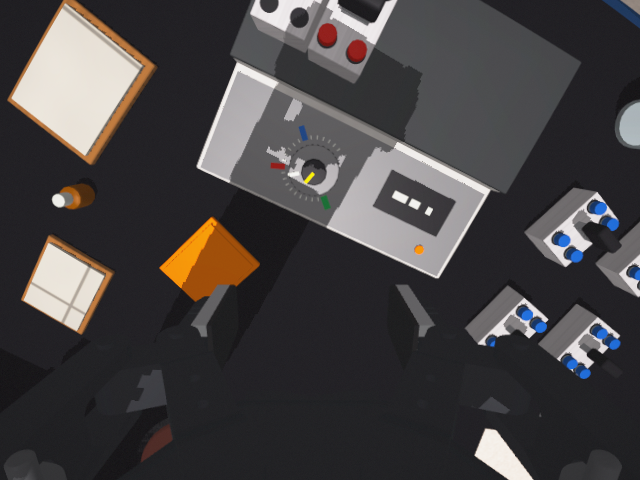

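```bash
cat >> h.py <<'E'
def ortho(im,z,cx=-.075,cy=.035,half=.05,N=600):
    g=np.linspace(half,-half,N); X,Y=np.meshgrid(g,g,indexing='ij') # rows +x up, cols +y left
    W=np.array([np.r_[st(cx+a,cy+b),z] for a,b in zip(X.ravel(),Y.ravel())])
    q=proj(im,W).astype(np.float32).reshape(N,N,2)
    return cv2.remap(np.ascontiguousarray(im['pixels'][:,:,::-1]),q[...,0],q[...,1],cv2.INTER_CUBIC)
E
python3 - <<'E'
from h import *
im=load('w1')
cv2.imwrite('pics/o1.png',np.hstack([ortho(im,.072,N=400),ortho(im,.096,half=.03,N=400)]))
for c in('green','red','blue','yellow'):
  for a,q in blobs(im,c,10):
    P=onz(im,[q],.096 if c=='yellow' else .045)[0]; u=unst(P)-[-.075,.035]
    if np.hypot(*u)<.05: print(c,a,q,u.round(4),np.arctan2(u[1],u[0])%(2*np.pi), 'val',3.927-np.arctan2(u[1],u[0])%(2*np.pi))
E
```

```text
green 81 [325.14814815 202.24691358] [-0.0228 -0.028 ] 4.028018224161033 val -0.10101822416103312
red 82 [277.35365854 165.56097561] [-0.0095  0.0351] 1.8346894410938472 val 2.092310558906153
blue 85 [302.90588235 132.74117647] [0.0326 0.025 ] 0.6537258130506252 val 3.273274186949375
yellow 59 [309.10169492 177.10169492] [-0.0015  0.001 ] 2.554227122443193 val 1.372772877556807
```

View pics/o1.png

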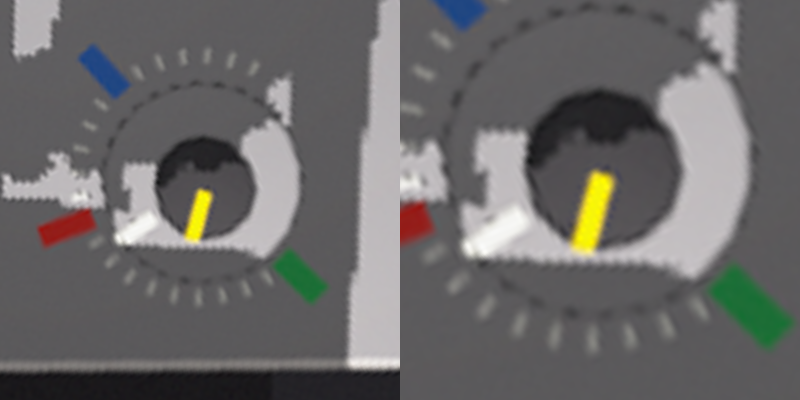

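Run:
```python
from h import *
im=grab('side','s1')
t=grab('top','t1')
cv2.imwrite('pics/o2.png',np.hstack([ortho(im,.072,N=400),ortho(t,.072,N=400)]))
for n,m in (('side',im),('top',t),('w',load('w1'))):
 for c in('green','red','blue'):
  for a,q in blobs(m,c,4):
    P=onz(m,[q],.045)[0]; u=unst(P)-[-.075,.035]
    if np.hypot(*u)<.05: 
      ang={'green':3.927,'red':1.927,'blue':.727}[c]; print(n,c,a,(u-.0372*np.array([np.cos(ang),np.sin(ang)])).round(4))
```

```text
side green 8 [ 0.0045 -0.0012]
side red 11 [0.003  0.0001]
side blue 11 [ 0.0042 -0.0008]
w green 81 [ 0.0035 -0.0017]
w red 82 [0.0035 0.0002]
w blue 85 [0.0048 0.0003]
```

View pics/o2.png

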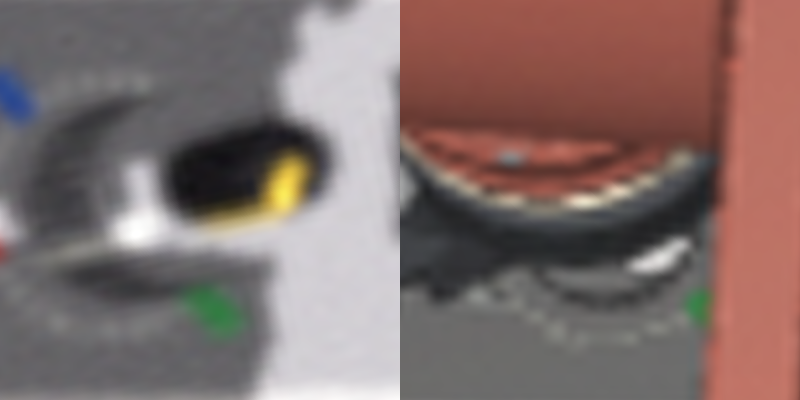

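```bash
sed -i 's/^A=0.0257.*/A=0.0257; C=np.array([.5680,.0353])/' h.py
python3 - <<'E'
from h import *
d=st(-.075,.035); print(d)
plan([(*d,.15,-1.1)])
E
```

```text
[0.49212537 0.06836115]
-> (np.float64(0.4921253660269472), np.float64(0.06836115423658498), 0.15, -1.1)
   -0 -0.28 0.87 0 0 -0; -0.01 -0.28 0.88 0 0 -0; 0 -0.28 0.87 0 0 -0; -0 -0.28 0.87 0 0 -0.01; -0.01 -0.28 0.88 0 0 0; 0 -0.28 0.87 0 0 0
```

{"name": "step_arm", "arguments": {"increments": "0 -0.28 0.87 0 0 0; 0 -0.28 0.87 0 0 0; 0 -0.28 0.87 0 0 0; 0 -0.28 0.87 0 0 0; 0 -0.28 0.87 0 0 0; 0 -0.28 0.87 0 0 0; 0 0 0 0 0 0"}}

```text
t: 3.3
tool_pos: [0.49, 0.0678, 0.1457]
tool_rot: [2.673, -1.642, -0.011]
contact_force: [-1.7, 0.2, -1.1]
opening: 0.0642
```

Run:
```python
from h import *
im=grab('wrist','w2'); p,y,M,o=pose(); print(p,y,o['t'])
a=im['pixels'][:,:,::-1].copy()
d=st(-.075,.035)
for z in (.045,.072,.096):
    print(proj(im,[[*d,z]]),proj(im,[[p[0],p[1],z]]))
```

```text
[0.49080734 0.06778314 0.1481163 ] -1.1013122749774007 3.35
[[313.04024691 236.0844175 ]] [[312.92697255 238.01106138]]
[[312.96566644 246.93416176]] [[312.83954029 249.06284698]]
[[312.88331482 258.90184102]] [[312.74306385 261.24808269]]
```

View pics/w2.png

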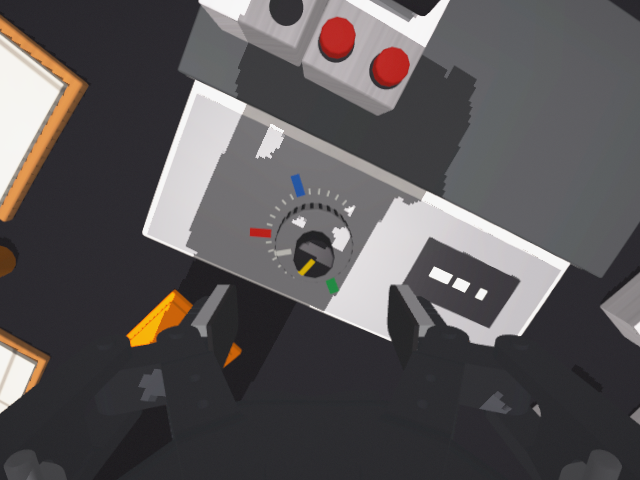

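Run:
```python
from h import *
m=grab('wrist','w3'); print(pose()[0])
for c in('green','red','blue'):
  for a,q in blobs(m,c,4):
    P=onz(m,[q],.045)[0]; u=unst(P)-[-.075,.035]
    if np.hypot(*u)<.05: 
      ang={'green':3.927,'red':1.927,'blue':.727}[c]; print(c,a,(u-.0372*np.array([np.cos(ang),np.sin(ang)])).round(4))
cv2.imwrite('pics/o3.png',np.hstack([ortho(m,.072,N=400),ortho(m,.096,half=.03,N=400)]))
```

```text
[0.49197535 0.06782287 0.15019443]
green 127 [-0.0018 -0.0027]
red 182 [-0.0006  0.0007]
blue 189 [0.0009 0.0008]
```

View pics/o3.png

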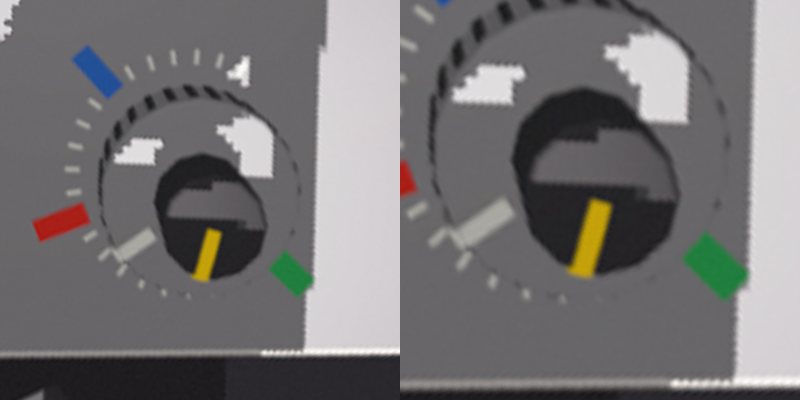

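{"name": "step_arm", "arguments": {"increments": "0 -0.02 0.8 0 0 0; 0 0 0.8 0 0 0; 0 0 0.8 0 0 0; 0 0 0.8 0 0 0; 0 0 0.76 0 0 0; 0 0 0 0 0 0; 0 0 0 0 0 0"}}

```text
t: 3.98
tool_pos: [0.4934, 0.0685, 0.0527]
tool_rot: [-2.678, 1.643, -0.001]
contact_force: [1.0, -0.4, 0.9]
opening: 0.0642
```

{"name": "step_arm", "arguments": {"increments": "0 0 0 0 0 0; 0 0 0 0 0 0; 0 0 0 0 0 0; 0 0 0 0 0 0; 0 0 0 0 0 0", "fingers": 0.05, "newtons": 25}}

```text
t: 4.4
tool_pos: [0.4943, 0.0696, 0.0546]
tool_rot: [-2.676, 1.641, -0.002]
contact_force: [-3.3, 2.9, 5.6]
opening: 0.0488
```

{"name": "step_arm", "arguments": {"increments": "0 0 -0.12 0 0 0; 0 0 0 0 0 0; 0 0 0 0 0 0; 0 0 0 0 0 0", "fingers": -0.1, "newtons": 25}}

```text
t: 4.73
tool_pos: [0.4942, 0.0696, 0.0548]
tool_rot: [-2.675, 1.641, -0.004]
contact_force: [4.8, 3.1, -10.4]
opening: 0.0484
```

Run:
```python
from h import *
im=grab('wrist','w4'); p,y,M,o=pose(); print(p,y,o['t'],o['contact_force'],o['wrist_torque'],o['opening'])
```

```text
[0.49416426 0.06956409 0.05484577] -1.1004241264299681 4.7833 [ 5.92177887  2.65566017 -9.51000821] [ 0.72923008 -0.86866203 -0.03589436] 0.04907576232738139
```

View pics/w4.png

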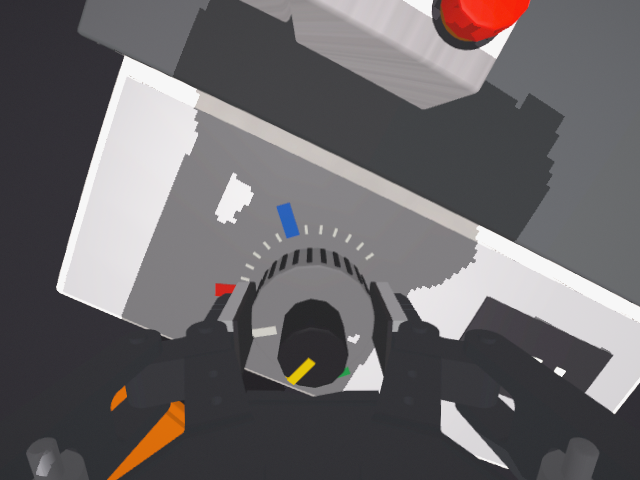

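{"name": "step_arm", "arguments": {"increments": "0 0 0.08 0 0 -0.7; 0 0 0 0 0 -0.9; 0 0 0 0 0 -0.9; 0 0 0 0 0 -0.9; 0 0 0 0 0 -0.9; 0 0 0 0 0 -0.9; 0 0 0 0 0 -0.9; 0 0 0 0 0 -0.9; 0 0 0 0 0 -0.9; 0 0 0 0 0 0; 0 0 0 0 0 0"}}

```text
t: 5.7
tool_pos: [0.4926, 0.0709, 0.0546]
tool_rot: [-3.1, 0.484, 0.004]
contact_force: [-8.2, 8.2, 7.6]
opening: 0.0485
```

Run:
```python
from h import *
im=grab('wrist','w5'); p,y,M,o=pose(); print(p,y,o['t'],o['contact_force'],o['wrist_torque'],o['opening'])
cv2.imwrite('pics/o5.png',np.hstack([ortho(im,.072,N=400),ortho(im,.096,half=.03,N=400)]))
```

```text
[0.49258981 0.07092617 0.0546221 ] -0.31006876676784123 5.75 [-7.55774769  7.14369618  7.09349895] [1.38101824 1.36631348 0.04607935] 0.048967945345437615
```

View pics/w5.png

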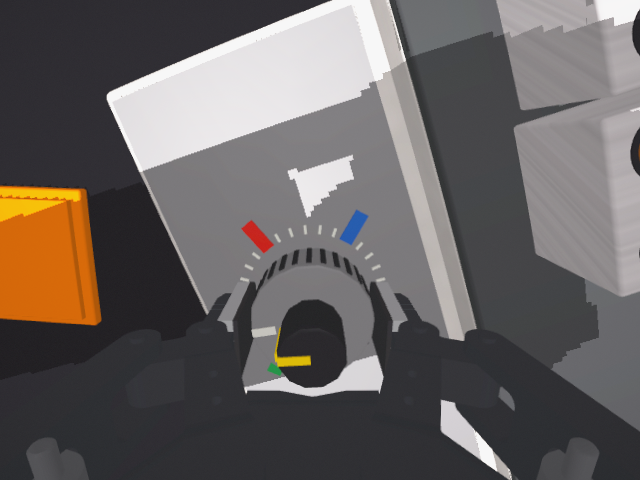

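View pics/o5.png

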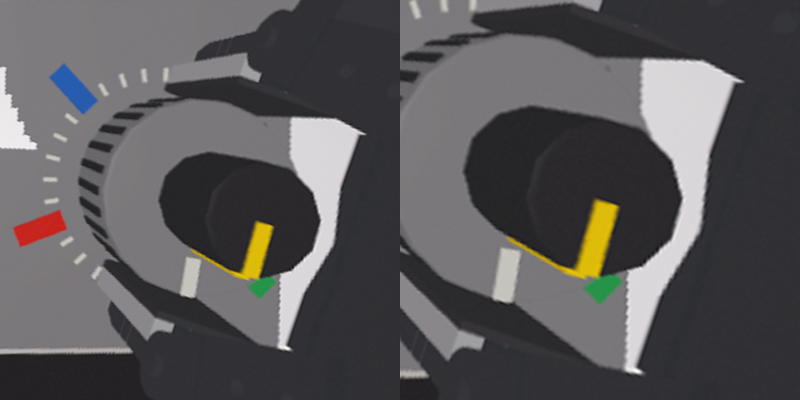

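{"name": "step_arm", "arguments": {"increments": "0 0 0 0 0 -0.9; 0 0 0 0 0 -0.9; 0 0 0 0 0 -0.9; 0 0 0 0 0 -0.9; 0 0 0 0 0 -0.9; 0 0 0 0 0 -0.9; 0 0 0 0 0 -0.9; 0 0 0 0 0 -0.9; 0 0 0 0 0 -0.9; 0 0 0 0 0 -0.9; 0 0 0 0 0 0; 0 0 0 0 0 0"}}

```text
t: 6.75
tool_pos: [0.4902, 0.0706, 0.0546]
tool_rot: [-3.0, -0.913, 0.012]
contact_force: [-16.4, 6.9, 16.6]
opening: 0.0488
```

Run:
```python
from h import *
im=grab('wrist','w6'); p,y,M,o=pose(); print(p,y,o['t'],o['contact_force'],o['wrist_torque'],o['opening'])
cv2.imwrite('pics/o6.png',np.hstack([ortho(im,.072,N=400),ortho(im,.096,half=.03,N=400)]))
```

```text
[0.49022511 0.07056728 0.05457697] 0.5904511427334335 6.8 [-15.88004587   7.27887763  15.95939775] [0.99766666 2.75660229 0.02023648] 0.04892030282407693
```

View pics/o6.png

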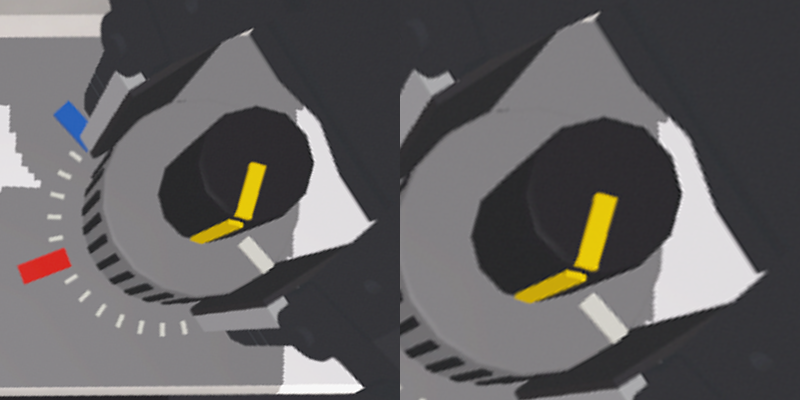

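{"name": "step_arm", "arguments": {"increments": "0 0 0 0 0 0; 0 0 0 0 0 0; 0 0 -0.4 0 0 0; 0 0 -1 0 0 0; 0 0 -1 0 0 0; 0 0 -1 0 0 0; 0 0 -1 0 0 0; 0 0 -1 0 0 0; 0 0 -1 0 0 0; 0 0 0 0 0 0", "fingers": 0.5}}

```text
t: 7.63
tool_pos: [0.4967, 0.0686, 0.2208]
tool_rot: [3.002, 0.912, 0.019]
contact_force: [1.7, 0.1, 1.1]
opening: 0.0637
```

Run:
```python
from h import *
im=grab('wrist','w7'); p,y,M,o=pose(); print(p,y,o['t'],o['contact_force'],o['opening'],o['q'])
cv2.imwrite('pics/o7.png',np.hstack([ortho(im,.072,N=400),ortho(im,.096,half=.03,N=400)]))
```

```text
[0.49562364 0.06858453 0.21794861] 0.58967485508086 7.6833 [ 0.07409558 -0.18175499 -0.17479256] 0.0643493692991209 [-1.11661436e-02 -2.50572073e-01  1.91724741e+00 -3.08151371e-04
  1.46554660e+00 -6.00789091e-01]
```

View pics/o7.png

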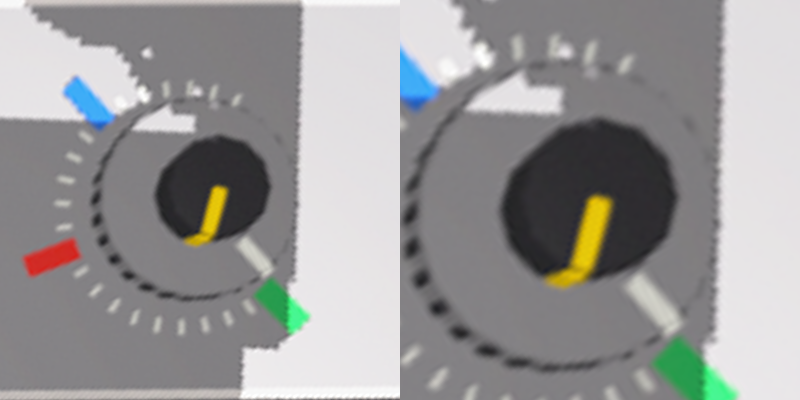

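View pics/w7.png

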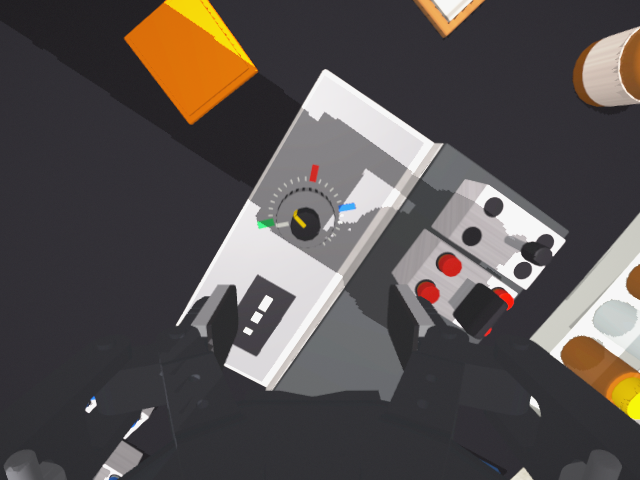

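```bash
cat >> h.py <<'E'
def tilt():
    p,y,M,o=pose(); z=M[:,2]; print('tilt',z[:2].round(4),'pos',p.round(4),'yaw',round(y,4),'t',round(o['t'],2),'F',np.round(o['contact_force'],1),'open',round(o['opening'],4))
    # correction turn about tool axes to make z=(0,0,-1)
    c=np.cross(z,[0,0,-1.]); print('corr (units) rx,ry:',(M.T@c/.1).round(3)[:2])
E
python3 - <<'E'
from h import *
tilt(); print(unst([.6157,.0954]))
plan([(.6,.05,.29,.026)],rmax=.6)
E
```

```text
tilt [ 0.0094 -0.0004] pos [0.4956 0.0686 0.2179] yaw 0.5897 t 7.68 F [ 0.1 -0.2 -0.2] open 0.0643
corr (units) rx,ry: [ 0.056 -0.076]
[0.04922865 0.0588544 ]
-> (0.6, 0.05, 0.29, 0.026)
   0.31 0.29 -0.29 0 0 0.56; 0.32 0.28 -0.29 0 0 0.57; 0.33 0.26 -0.28 0 0 0.56; 0.36 0.24 -0.29 0 0 0.56; 0.36 0.22 -0.29 0 0 0.57; 0.37 0.19 -0.29 0 0 0.56; 0.39 0.18 -0.29 0 0 0.57; 0.39 0.15 -0.29 0 0 0.56; 0.41 0.13 -0.28 0 0 0.56; 0.41 0.11 -0.29 0 0 0.57
```

{"name": "step_arm", "arguments": {"increments": "0.31 0.29 -0.29 0.06 -0.08 0.56; 0.32 0.28 -0.29 0 0 0.57; 0.33 0.26 -0.28 0 0 0.56; 0.36 0.24 -0.29 0 0 0.56; 0.36 0.22 -0.29 0 0 0.57; 0.37 0.19 -0.29 0 0 0.56; 0.39 0.18 -0.29 0 0 0.57; 0.39 0.15 -0.29 0 0 0.56; 0.41 0.13 -0.28 0 0 0.56; 0.41 0.11 -0.29 0 0 0.57; 0 0 0 0 0 0; 0 0 0 0 0 0", "fingers": 0.5}}

```text
t: 8.68
tool_pos: [0.5981, 0.0501, 0.2832]
tool_rot: [-3.14, -0.042, 0.017]
contact_force: [-0.9, 0.9, -0.1]
opening: 0.0642
```

Run:
```python
from h import *
im=grab('wrist','w8'); tilt()
for a,q in blobs(im,'red',30):
    P=onz(im,[q],.127)[0]; print(a,q.round(1),P.round(4),unst(P).round(4))
```

```text
tilt [-0.0114  0.0009] pos [0.5976 0.0503 0.2828] yaw 0.0272 t 8.73 F [ 0.2 -0.8 -0.7] open 0.064
corr (units) rx,ry: [-0.012  0.114]
1830 [615.6  43.3] [0.8387 0.2063 0.127 ] [0.275 0.164]
256 [309.9 153.4] [0.5939 0.1088 0.127 ] [0.0278 0.0728]
87 [202.1 154. ] [0.5034 0.1062 0.127 ] [-0.0628  0.0726]
265 [371.6 154.4] [0.6453 0.1095 0.127 ] [0.0792 0.0722]
249 [309.5 184.4] [0.5943 0.0831 0.127 ] [0.0275 0.0471]
254 [369.9 185.4] [0.6456 0.0838 0.127 ] [0.0788 0.0465]
1380 [581.6 225.2] [0.8394 0.0552 0.127 ] [0.2718 0.0129]
```

View pics/w8.png

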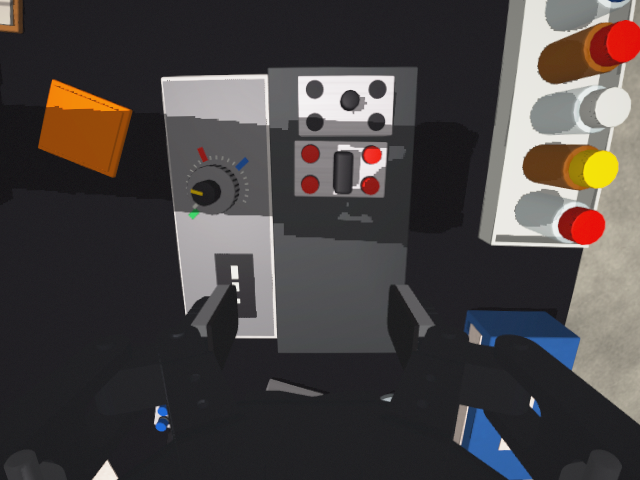

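Run:
```python
from h import *
im=load('w8'); a=im['pixels'][:,:,::-1]
c=a[60:210,260:430]; cv2.imwrite('pics/c8.png',cv2.resize(c,None,fx=4.5,fy=4.5,interpolation=cv2.INTER_CUBIC))
```

```text
(no output)
```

View pics/c8.png

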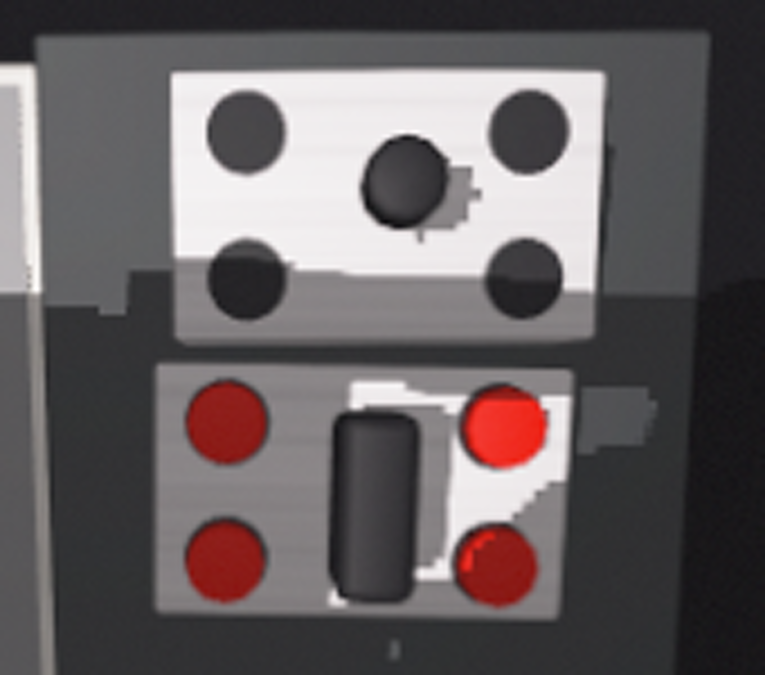

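Run:
```python
from h import *
im=load('w8')
def f(pts,z):
    P=onz(im,np.array(pts)/4.5+[260-.4,60-.4],z); c=P.mean(0)
    e1=(P[1]-P[0]+P[2]-P[3])/2; e2=(P[0]-P[3]+P[1]-P[2])/2
    print(c.round(4),unst(c).round(4),np.linalg.norm(e1).round(4),np.linalg.norm(e2).round(4),np.arctan2(e1[1],e1[0]).round(4),np.arctan2(-e2[0],e2[1]).round(4))
f([(171,73),(605,73),(597,340),(180,344)],.115)
f([(246,132),(529,132),(525,278),(246,279)],.115)
f([(156,365),(573,371),(558,618),(156,613)],.115)
f([(226,422),(505,426),(497,564),(226,561)],.127)
# deck corners far-left, far-right
f([(36,37),(710,33),(680,660),(52,660)],.075)
```

```text
[0.623  0.1484 0.115 ] [0.0579 0.1117] 0.0796 0.048 0.0347 0.0496
[0.6226 0.149  0.115 ] [0.0575 0.1123] 0.0525 0.0261 0.0317 0.0333
[0.6202 0.0957 0.115 ] [0.0538 0.0591] 0.0797 0.0475 0.0163 0.015
[0.6199 0.0965 0.127 ] [0.0535 0.0598] 0.0514 0.0256 0.0171 0.0169
[0.6236 0.1218 0.075 ] [0.0578 0.085 ] 0.1404 0.1309 0.0325 0.0347
```

```bash
cat >> h.py <<'E'
PB=np.array([.6227,.1487]); AR=.031
def row(k): return PB-0.048*k*np.array([-np.sin(AR),np.cos(AR)])
E
python3 - <<'E'
from h import *
tilt()
plan([(.620,.096,.20,.017),(.620,.096,.132,.017)],smax=.8)
s=load('side0')
px=[(274,355),(315,378),(291,414),(235,382)]
print(onz(s,px,.012).mean(0))
E
```

```text
tilt [-0.0114  0.0009] pos [0.5976 0.0503 0.2828] yaw 0.0272 t 8.73 F [ 0.2 -0.8 -0.7] open 0.064
corr (units) rx,ry: [-0.012  0.114]
-> (0.62, 0.096, 0.2, 0.017)
   0.19 -0.36 0.66 0 0 0.02; 0.19 -0.36 0.66 0 0 0.02; 0.19 -0.36 0.67 0 0 0.02; 0.18 -0.37 0.66 0 0 0.02; 0.19 -0.36 0.66 0 0 0.02
-> (0.62, 0.096, 0.132, 0.017)
   -0 0 0.68 0 0 0; -0 0 0.68 0 0 0; -0 0 0.68 0 0 0; -0 0 0.68 0 0 0
[0.44817284 0.34429595 0.012     ]
```

{"name": "step_arm", "arguments": {"increments": "0.19 -0.36 0.66 0 0.11 0.02; 0.19 -0.36 0.66 0 0 0.02; 0.19 -0.36 0.67 0 0 0.02; 0.18 -0.37 0.66 0 0 0.02; 0.19 -0.36 0.66 0 0 0.02; 0 0 0 0 0 0; 0 0 0 0 0 0; 0 0 0 0 0 0"}}

```text
t: 9.4
tool_pos: [0.6203, 0.0959, 0.2015]
tool_rot: [-3.141, -0.026, -0.002]
contact_force: [0.7, -0.5, -0.1]
opening: 0.064
```

Run:
```python
from h import *
im=grab('wrist','w9'); tilt()
plan([(.620,.096,.132,.017)],smax=.8)
```

```text
tilt [0.0028 0.0009] pos [0.6207 0.0958 0.2023] yaw 0.0161 t 9.45 F [0.3 1.2 0.3] open 0.064
corr (units) rx,ry: [-0.009 -0.029]
-> (0.62, 0.096, 0.132, 0.017)
   -0.01 -0 0.7 0 0 -0; -0 -0 0.71 0 0 -0; -0.01 -0.01 0.7 0 0 -0.01; -0.01 0 0.7 0 0 0
```

View pics/w9.png

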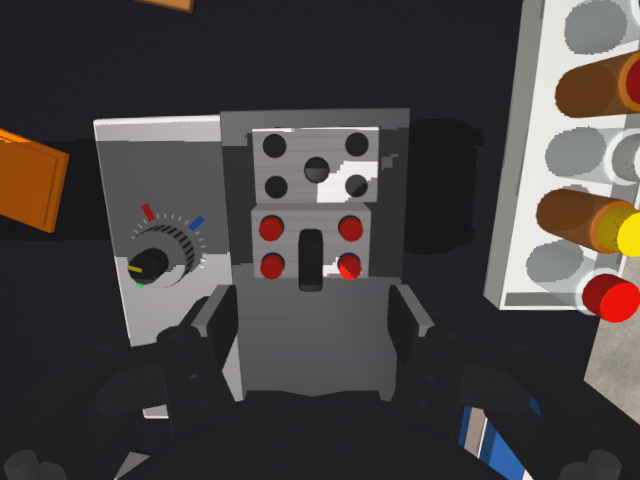

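{"name": "step_arm", "arguments": {"increments": "-0.01 0 0.7 0 0 0; 0 0 0.71 0 0 0; -0.01 0 0.7 0 0 0; 0 0 0.7 0 0 0; 0 0 0 0 0 0; 0 0 0 0 0 0"}}

```text
t: 9.95
tool_pos: [0.6198, 0.0958, 0.1309]
tool_rot: [-3.141, -0.024, -0.001]
contact_force: [-0.7, -0.7, 0.4]
opening: 0.064
```

{"name": "step_arm", "arguments": {"increments": "0 0 0 0 0 0; 0 0 0 0 0 0; 0 0 0 0 0 0; 0 0 0 0 0 0; 0 0 0 0 0 0; 0 0 0 0 0 0; 0 0 0 0 0 0", "fingers": -1, "newtons": 70}}

```text
t: 10.53
tool_pos: [0.6202, 0.0963, 0.1317]
tool_rot: [-3.14, -0.025, -0.002]
contact_force: [-3.9, -0.3, 5.8]
opening: 0.0129
```

Run:
```python
from h import *
im=grab('wrist','w10'); tilt()
```

```text
tilt [0.0014 0.001 ] pos [0.6202 0.0963 0.1317] yaw 0.0161 t 10.58 F [-3.7 -1.   5.6] open 0.0127
corr (units) rx,ry: [-0.01  -0.014]
```

View pics/w10.png

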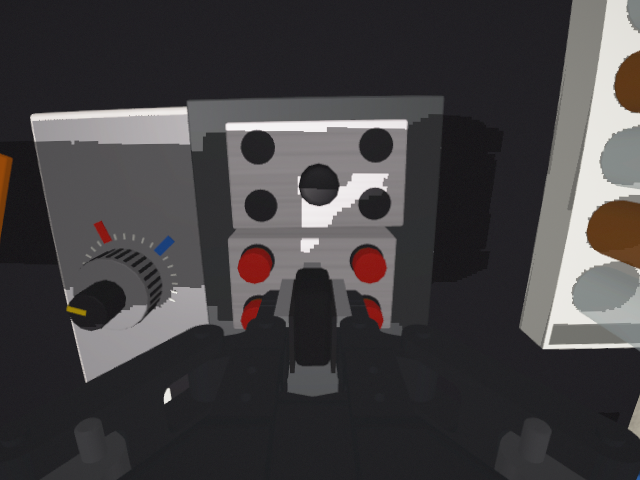

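Run:
```python
from h import *
plan([(.620,.096,.26,.017),(.452,.346,.25,.017),(.452,.346,.09,.017)])
```

```text
-> (0.62, 0.096, 0.26, 0.017)
   -0 0 -0.86 0 0 -0; -0 0 -0.85 0 0 -0; -0 0.01 -0.86 0 0 -0; -0.01 -0 -0.85 0 0 -0.01; 0 -0 -0.86 0 0 0; 0 0 -0.85 0 0 0
-> (0.452, 0.346, 0.25, 0.017)
   -0.5 -0.78 0.03 0 0 0; -0.51 -0.78 0.03 0 0 0; -0.5 -0.77 0.03 0 0 0; -0.5 -0.78 0.03 0 0 0; -0.51 -0.78 0.03 0 0 0; -0.5 -0.78 0.03 0 0 0; -0.51 -0.77 0.03 0 0 0; -0.5 -0.78 0.03 0 0 0; -0.5 -0.78 0.04 0 0 0; -0.51 -0.78 0.03 0 0 0; -0.5 -0.78 0.03 0 0 0; -0.5 -0.77 0.03 0 0 0
   -0.51 -0.78 0.03 0 0 0
-> (0.452, 0.346, 0.09, 0.017)
   0 -0 0.91 0 0 0; 0 -0 0.92 0 0 0; 0 -0 0.91 0 0 0; 0 -0 0.92 0 0 0; 0 -0 0.91 0 0 0; 0 -0 0.91 0 0 0; 0 -0 0.92 0 0 0
```

{"name": "step_arm", "arguments": {"increments": "0 0 -0.4 0 0 0; 0 0 -0.8 0 0 0; 0 0 -0.8 0 0 0; 0 0 -0.8 0 0 0; 0 0 -0.8 0 0 0; 0 0 -0.8 0 0 0; 0 0 -0.7 0 0 0"}}

```text
t: 11.17
tool_pos: [0.6197, 0.0961, 0.2585]
tool_rot: [-3.14, -0.025, -0.001]
contact_force: [0.5, 0.6, -3.5]
opening: 0.0131
```

{"name": "step_arm", "arguments": {"increments": "-0.5 -0.78 0.03 0 0 0; -0.51 -0.78 0.03 0 0 0; -0.5 -0.77 0.03 0 0 0; -0.5 -0.78 0.03 0 0 0; -0.51 -0.78 0.03 0 0 0; -0.5 -0.78 0.03 0 0 0; -0.51 -0.77 0.03 0 0 0; -0.5 -0.78 0.03 0 0 0; -0.5 -0.78 0.04 0 0 0; -0.51 -0.78 0.03 0 0 0; -0.5 -0.78 0.03 0 0 0; -0.5 -0.77 0.03 0 0 0"}}

```text
t: 12.17
tool_pos: [0.4641, 0.3276, 0.2479]
tool_rot: [-3.141, -0.025, 0.0]
contact_force: [0.4, -0.4, -4.4]
opening: 0.013
```

{"name": "step_arm", "arguments": {"increments": "-0.51 -0.78 0.03 0 0 0; 0 0 0 0 0 0; 0 0 0.9 0 0 0; 0 0 0.9 0 0 0; 0 0 0.9 0 0 0; 0 0 0 0 0 0; 0 0 0 0 0 0"}}

```text
t: 12.75
tool_pos: [0.4511, 0.3453, 0.1785]
tool_rot: [3.14, 0.025, -0.005]
contact_force: [0.1, -0.5, -3.8]
opening: 0.0127
```

Run:
```python
from h import *
im=grab('wrist','w11'); grab('side','s2'); tilt()
```

```text
tilt [0.0026 0.002 ] pos [0.453  0.3465 0.1821] yaw 0.0157 t 12.85 F [ 0.8  1.6 -3.3] open 0.0129
corr (units) rx,ry: [-0.02  -0.027]
```

View pics/w11.png

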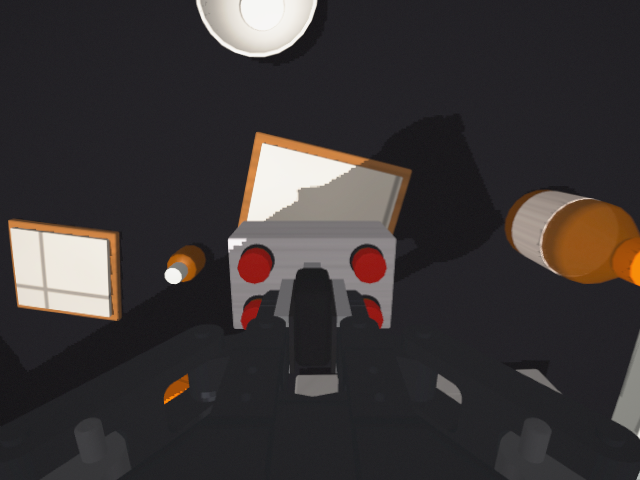

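View pics/s2.png

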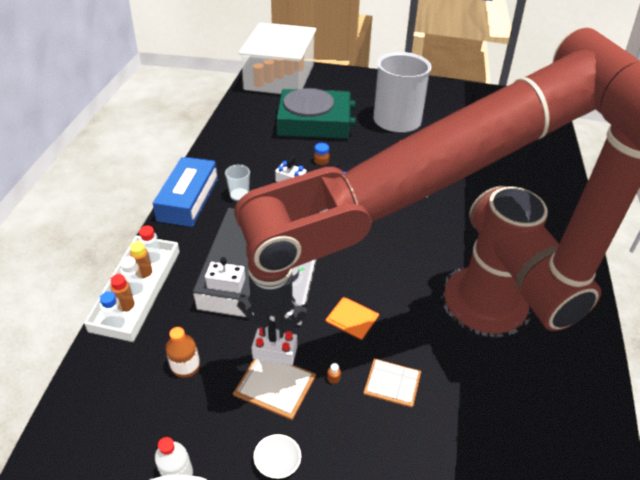

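Run:
```python
from h import *
im=load('w11')
P=onz(im,[(258,133),(410,170)],.01); print(P)
d=(P[1]-P[0])[:2]; print(np.linalg.norm(d)); d/=np.linalg.norm(d); n=np.array([d[1],-d[0]])
print('centre',P[:,:2].mean(0)+n*.06)
```

```text
[[0.40402591 0.41993377 0.01      ]
 [0.53689623 0.39090917 0.01      ]]
0.136003498507318
centre [0.45765643 0.34680372]
```

{"name": "step_arm", "arguments": {"increments": "0.1 0 0.9 0 0 0; 0 0 0.9 0 0 0; 0 0 0.9 0 0 0; 0 0 0.8 0 0 0; 0 0 0.5 0 0 0; 0 0 0.2 0 0 0; 0 0 0.1 0 0 0; 0 0 0 0 0 0; 0 0 0 0 0 0"}}

```text
t: 13.6
tool_pos: [0.456, 0.3471, 0.075]
tool_rot: [-3.139, -0.025, -0.006]
contact_force: [0.3, -0.1, -3.6]
opening: 0.0129
```

Run:
```python
from h import *
tilt()
```

```text
tilt [0.0036 0.0026] pos [0.456  0.3471 0.075 ] yaw 0.0159 t 13.6 F [ 0.3 -0.1 -3.6] open 0.0129
corr (units) rx,ry: [-0.025 -0.036]
```

{"name": "step_arm", "arguments": {"increments": "0 0 0.06 0 0 0; 0 0 0.06 0 0 0; 0 0 0 0 0 0; 0 0 0 0 0 0"}}

```text
t: 13.93
tool_pos: [0.456, 0.3473, 0.0726]
tool_rot: [-3.139, -0.025, -0.006]
contact_force: [-3.0, -1.1, 5.6]
opening: 0.0126
```

{"name": "step_arm", "arguments": {"increments": "0 0 0 0 0 0; 0 0 0 0 0 0; 0 0 0 0 0 0; 0 0 0 0 0 0; 0 0 -0.4 0 0 0; 0 0 -1 0 0 0; 0 0 -1 0 0 0; 0 0 -1 0 0 0; 0 0 -1 0 0 0; 0 0 -1 0 0 0; 0 0 -1 0 0 0; 0 0 -1 0 0 0", "fingers": 0.2}}

```text
t: 14.93
tool_pos: [0.4545, 0.3462, 0.2573]
tool_rot: [-3.14, -0.025, -0.003]
contact_force: [0.6, 0.7, -1.1]
opening: 0.0515
```

Run:
```python
from h import *
tilt(); im=grab('wrist','w12'); t=grab('top','t2')
P=[]
for a,q in blobs(im,'red',60):
    X=onz(im,[q],.068)[0]; print(a,q.round(1),X.round(4))
for a,q in blobs(t,'blue',8):
    X=onz(t,[q],.052)[0]
    if X[1]<-.15 and X[0]<.75: print(a,q.round(1),X.round(4))
```

```text
tilt [0.0017 0.0015] pos [0.4545 0.3462 0.2573] yaw 0.016 t 14.93 F [ 0.6  0.7 -1.1] open 0.0515
corr (units) rx,ry: [-0.015 -0.018]
200 [286.1 200.7] [0.4308 0.3599 0.068 ]
204 [340.3 200.7] [0.4826 0.3607 0.068 ]
199 [286.6 227.1] [0.4312 0.3341 0.068 ]
203 [339.8 227.3] [0.483  0.3346 0.068 ]
752 [ 11.8 395.3] [0.1029 0.1248 0.068 ]
23 [433.2 182.9] [ 0.6098 -0.3432  0.052 ]
24 [392.2 186.5] [ 0.5979 -0.2326  0.052 ]
22 [442.7 185.8] [ 0.6023 -0.3688  0.052 ]
24 [401.7 189.4] [ 0.5905 -0.258   0.052 ]
23 [428.9 201.2] [ 0.5594 -0.3307  0.052 ]
22 [386.7 204.5] [ 0.5485 -0.2178  0.052 ]
22 [438.1 203.9] [ 0.5525 -0.3552  0.052 ]
24 [396.  207.3] [ 0.5414 -0.2425  0.052 ]
231 [481.5 219.8] [ 0.5112 -0.471   0.052 ]
23 [432.2 231.9] [ 0.4766 -0.3382  0.052 ]
25 [442.  233.6] [ 0.4725 -0.3643  0.052 ]
23 [393.1 239.8] [ 0.454  -0.2342  0.052 ]
22 [402.8 241.7] [ 0.4492 -0.2599  0.052 ]
22 [429.9 251.1] [ 0.4254 -0.3312  0.052 ]
26 [439.3 252.7] [ 0.4216 -0.3562  0.052 ]
22 [389.  258.9] [ 0.4033 -0.2232  0.052 ]
21 [398.8 260.9] [ 0.3984 -0.249   0.052 ]
```

View pics/t2.png

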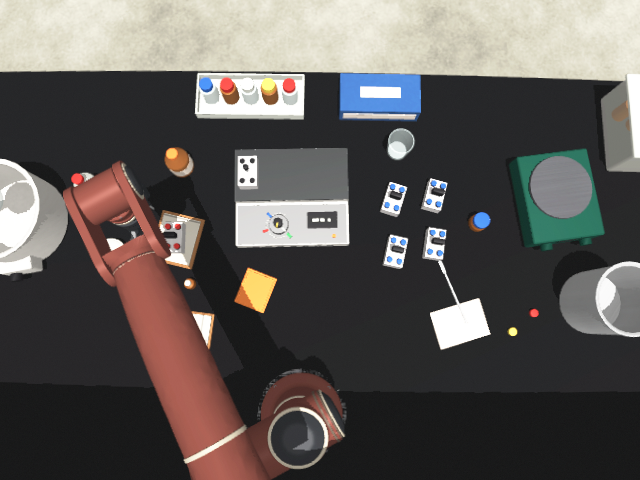

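View pics/w12.png

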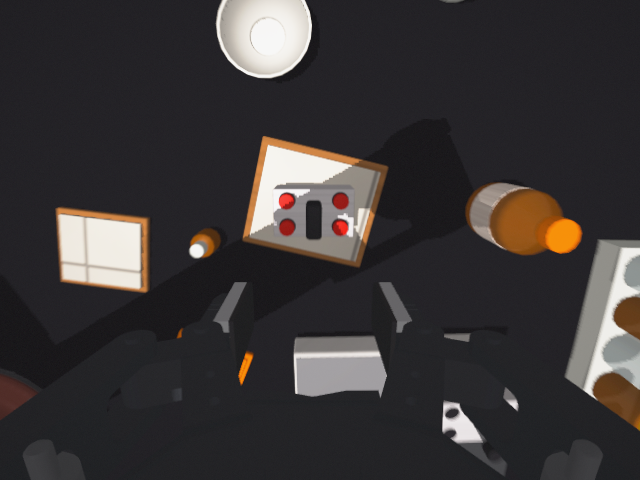

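Run:
```python
from h import *
plan([(.52,-.31,.30,-.25)])
```

```text
-> (0.52, -0.31, 0.3, -0.25)
   0.08 0.98 -0.06 0 0 0.1; 0.09 0.97 -0.05 0 0 0.1; 0.09 0.97 -0.06 0 0 0.1; 0.11 0.98 -0.05 0 0 0.09; 0.12 0.97 -0.06 0 0 0.1; 0.12 0.97 -0.06 0 0 0.1; 0.14 0.97 -0.05 0 0 0.1; 0.14 0.97 -0.06 0 0 0.1; 0.16 0.96 -0.06 0 0 0.1; 0.16 0.97 -0.05 0 0 0.1; 0.17 0.96 -0.06 0 0 0.09; 0.19 0.96 -0.05 0 0 0.1
   0.19 0.96 -0.06 0 0 0.1; 0.2 0.96 -0.06 0 0 0.1; 0.21 0.95 -0.05 0 0 0.1; 0.22 0.96 -0.06 0 0 0.1; 0.23 0.95 -0.06 0 0 0.09; 0.24 0.95 -0.05 0 0 0.1; 0.25 0.94 -0.06 0 0 0.1; 0.26 0.95 -0.05 0 0 0.1; 0.27 0.94 -0.06 0 0 0.1; 0.27 0.94 -0.06 0 0 0.1; 0.29 0.94 -0.05 0 0 0.1; 0.29 0.93 -0.06 0 0 0.09
   0.31 0.93 -0.05 0 0 0.1; 0.31 0.93 -0.06 0 0 0.1; 0.32 0.92 -0.06 0 0 0.1
```

{"name": "step_arm", "arguments": {"increments": "0.08 0.98 -0.06 -0.02 -0.02 0.1; 0.09 0.97 -0.05 0 0 0.1; 0.09 0.97 -0.06 0 0 0.1; 0.11 0.98 -0.05 0 0 0.09; 0.12 0.97 -0.06 0 0 0.1; 0.12 0.97 -0.06 0 0 0.1; 0.14 0.97 -0.05 0 0 0.1; 0.14 0.97 -0.06 0 0 0.1; 0.16 0.96 -0.06 0 0 0.1; 0.16 0.97 -0.05 0 0 0.1; 0.17 0.96 -0.06 0 0 0.09; 0.19 0.96 -0.05 0 0 0.1"}}

```text
t: 16.03
tool_pos: [0.4824, 0.0529, 0.2717]
tool_rot: [3.137, -0.161, -0.003]
contact_force: [0.0, -0.6, 0.4]
opening: 0.0509
```

{"name": "step_arm", "arguments": {"increments": "0.19 0.96 -0.06 0 0 0.1; 0.2 0.96 -0.06 0 0 0.1; 0.21 0.95 -0.05 0 0 0.1; 0.22 0.96 -0.06 0 0 0.1; 0.23 0.95 -0.06 0 0 0.09; 0.24 0.95 -0.05 0 0 0.1; 0.25 0.94 -0.06 0 0 0.1; 0.26 0.95 -0.05 0 0 0.1; 0.27 0.94 -0.06 0 0 0.1; 0.27 0.94 -0.06 0 0 0.1; 0.29 0.94 -0.05 0 0 0.1; 0.29 0.93 -0.06 0 0 0.09"}}

```text
t: 17.03
tool_pos: [0.5103, -0.2393, 0.2888]
tool_rot: [3.122, -0.346, -0.003]
contact_force: [-0.3, 0.1, 0.1]
opening: 0.0514
```

{"name": "step_arm", "arguments": {"increments": "0.31 0.93 -0.05 0 0 0.1; 0.31 0.93 -0.06 0 0 0.1; 0.32 0.92 -0.06 0 0 0.1; 0 0 0 0 0 0; 0 0 0 0 0 0; 0 0 0 0 0 0"}}

```text
t: 17.53
tool_pos: [0.5174, -0.3107, 0.293]
tool_rot: [-3.117, 0.392, 0.003]
contact_force: [0.3, 0.7, -0.2]
opening: 0.0515
```

```bash
cat >> h.py <<'E'
def blocks(im,z=.052,col='blue',amin=60):
    """group caps into blocks -> list of centre(world), yaw"""
    Q=[q for a,q in blobs(im,col,amin)]; 
    if not Q: return []
    X=onz(im,Q,z)[:,:2]; out=[]; n=len(X); used=set()
    import itertools
    for c in itertools.combinations(range(n),4):
        if used&set(c): continue
        P=X[list(c)]; m=P.mean(0); d=np.linalg.norm(P-m,axis=1)
        if np.all(abs(d-.0287)<.0025):
            u,s,v=np.linalg.svd(P-m); e=v[0]*np.sign(v[0][0])
            if abs(s[0]-.0515)<.004 and abs(s[1]-.0257)<.004:
                used|=set(c); out.append((m,np.arctan2(e[1],e[0]),np.array([Q[i] for i in c]).mean(0)))
    return out
E
python3 - <<'E'
from h import *
tilt(); im=grab('wrist','w13')
for m,y,q in blocks(im): print(m.round(4),y.round(4),q.round(0))
E
```

```text
tilt [-0.0019  0.0003] pos [ 0.5174 -0.3107  0.293 ] yaw -0.25 t 17.53 F [ 0.3  0.7 -0.2] open 0.0515
corr (units) rx,ry: [0.002 0.019]
[ 0.5735 -0.2391] -0.2969 [346. 128.]
[ 0.4312 -0.243 ] -0.2026 [219. 166.]
[ 0.5853 -0.3498] -0.2579 [379. 225.]
[ 0.4536 -0.348 ] -0.1469 [266. 251.]
```

View pics/w13.png

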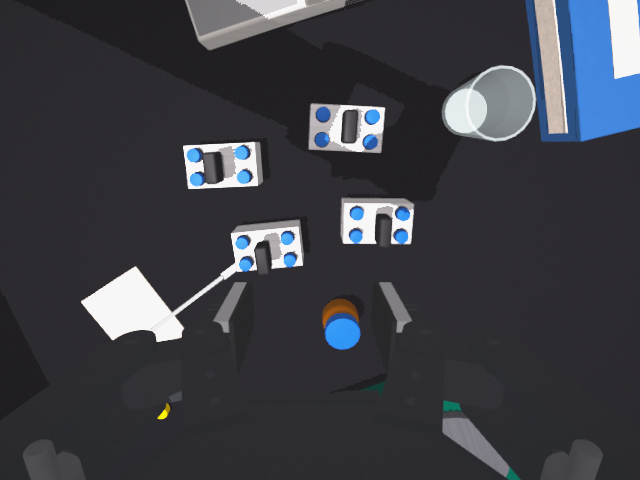

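Run:
```python
from h import *
plan([(.5735,-.2391,.14,-.297)],smax=.9)
```

```text
-> (0.5735, -0.2391, 0.14, -0.297)
   0.18 -0.41 0.77 0 0 0.06; 0.18 -0.42 0.76 0 0 0.06; 0.18 -0.42 0.77 0 0 0.06; 0.18 -0.41 0.77 0 0 0.06; 0.17 -0.42 0.76 0 0 0.06; 0.17 -0.42 0.77 0 0 0.06; 0.17 -0.42 0.77 0 0 0.06; 0.16 -0.43 0.76 0 0 0.06
```

{"name": "step_arm", "arguments": {"increments": "0.18 -0.41 0.77 0 0 0.06; 0.18 -0.42 0.76 0 0 0.06; 0.18 -0.42 0.77 0 0 0.06; 0.18 -0.41 0.77 0 0 0.06; 0.17 -0.42 0.76 0 0 0.06; 0.17 -0.42 0.77 0 0 0.06; 0.17 -0.42 0.77 0 0 0.06; 0.16 -0.43 0.76 0 0 0.06; 0 0 0 0 0 0; 0 0 0 0 0 0; 0 0 0 0 0 0"}}

```text
t: 18.5
tool_pos: [0.5738, -0.24, 0.1417]
tool_rot: [3.105, -0.465, 0.001]
contact_force: [-0.5, 0.7, 0.3]
opening: 0.0514
```

Run:
```python
from h import *
tilt(); im=grab('wrist','w14')
for m,y,q in blocks(im): print(m.round(4),y.round(4),q.round(0))
```

```text
tilt [ 0.0003 -0.002 ] pos [ 0.5738 -0.24    0.1417] yaw -0.2971 t 18.5 F [-0.5  0.7  0.3] open 0.0514
corr (units) rx,ry: [ 0.018 -0.008]
[ 0.5755 -0.2369] -0.3608 [312. 238.]
```

View pics/w14.png

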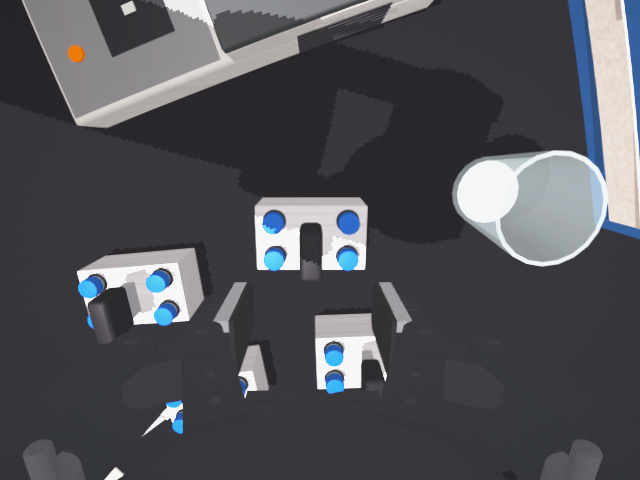

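{"name": "step_arm", "arguments": {"increments": "0 -0.03 0.8 0 0 0; 0 0 0.8 0 0 0; 0 0 0.8 0 0 0; 0 0 0.7 0 0 0; 0 0 0.26 0 0 0; 0 0 0 0 0 0; 0 0 0 0 0 0"}}

```text
t: 19.13
tool_pos: [0.5742, -0.2401, 0.0578]
tool_rot: [3.105, -0.467, 0.001]
contact_force: [0.1, -0.6, 0.2]
opening: 0.0517
```

{"name": "step_arm", "arguments": {"increments": "0 0 0 0 0 0; 0 0 0 0 0 0; 0 0 0 0 0 0; 0 0 0 0 0 0; 0 0 0 0 0 0; 0 0 0 0 0 0; 0 0 0 0 0 0", "fingers": -1, "newtons": 80}}

```text
t: 19.72
tool_pos: [0.574, -0.2397, 0.0577]
tool_rot: [3.105, -0.466, -0.0]
contact_force: [-3.3, 1.5, 5.8]
opening: 0.0129
```

Run:
```python
from h import *
tilt(); print(row(1),row(2),row(3),row(4))
p=row(1)
# waypoint 5mm gap toward -y
g=row(1+5/48); print(g)
plan([(.5735,-.2391,.22,-.297),(*g,.22,.031)])
```

```text
tilt [-0.0003 -0.0016] pos [ 0.574  -0.2397  0.0577] yaw -0.2979 t 19.72 F [-3.3  1.5  5.8] open 0.0129
corr (units) rx,ry: [ 0.016 -0.002]
[0.62418776 0.10072306] [0.62567552 0.05274612] [0.62716329 0.00476919] [ 0.62865105 -0.04320775]
[0.62434274 0.09572546]
-> (0.5735, -0.2391, 0.22, -0.297)
   -0 -0 -0.93 0 0 -0; -0.01 -0 -0.92 0 0 -0; -0 -0.01 -0.93 0 0 -0; -0 0 -0.93 0 0 -0.01; -0.01 -0 -0.93 0 0 0; -0 -0 -0.92 0 0 0; -0.01 -0.01 -0.93 0 0 0
-> (np.float64(0.6243427368588109), np.float64(0.0957254644606231), 0.22, 0.031)
   -0.14 -0.96 -0 0 0 -0.23; -0.12 -0.96 -0 0 0 -0.24; -0.09 -0.96 -0 0 0 -0.23; -0.08 -0.96 -0 0 0 -0.24; -0.05 -0.97 -0 0 0 -0.23; -0.03 -0.97 -0 0 0 -0.24; -0 -0.96 -0 0 0 -0.23; 0.02 -0.97 -0 0 0 -0.23; 0.04 -0.97 -0 0 0 -0.24; 0.06 -0.96 -0 0 0 -0.23; 0.08 -0.97 -0 0 0 -0.24; 0.11 -0.96 -0 0 0 -0.23
   0.13 -0.96 -0 0 0 -0.23; 0.15 -0.95 -0 0 0 -0.24
```

{"name": "step_arm", "arguments": {"increments": "0 0 -0.6 0 0 0; 0 0 -0.9 0 0 0; 0 0 -0.9 0 0 0; 0 0 -0.9 0 0 0; 0 0 -0.9 0 0 0; 0 0 -0.9 0 0 0; 0 0 -0.9 0 0 0; 0 0 -0.5 0 0 0"}}

```text
t: 20.38
tool_pos: [0.5743, -0.2394, 0.2209]
tool_rot: [3.105, -0.466, 0.003]
contact_force: [0.3, -0.2, -2.7]
opening: 0.0124
```

{"name": "step_arm", "arguments": {"increments": "-0.14 -0.96 0 0 0 -0.23; -0.12 -0.96 0 0 0 -0.24; -0.09 -0.96 0 0 0 -0.23; -0.08 -0.96 0 0 0 -0.24; -0.05 -0.97 0 0 0 -0.23; -0.03 -0.97 0 0 0 -0.24; 0 -0.96 0 0 0 -0.23; 0.02 -0.97 0 0 0 -0.23; 0.04 -0.97 0 0 0 -0.24; 0.06 -0.96 0 0 0 -0.23; 0.08 -0.97 0 0 0 -0.24; 0.11 -0.96 0 0 0 -0.23"}}

```text
t: 21.38
tool_pos: [0.617, 0.049, 0.2168]
tool_rot: [3.141, -0.025, -0.005]
contact_force: [0.3, 0.3, -3.5]
opening: 0.0125
```

{"name": "step_arm", "arguments": {"increments": "0.13 -0.96 0 0 0 -0.23; 0.15 -0.95 0 0 0 -0.24; 0 0 0 0 0 0; 0 0 0 0 0 0; 0 0 0 0 0 0; 0 0 0 0 0 0"}}

```text
t: 21.88
tool_pos: [0.6246, 0.0946, 0.2177]
tool_rot: [3.14, 0.045, -0.003]
contact_force: [-0.2, -0.1, -3.3]
opening: 0.0123
```

Run:
```python
from h import *
tilt(); im=grab('wrist','w15')
plan([(*row(1+5/48),.136,.031)],smax=.8)
```

```text
tilt [-0.0021 -0.0013] pos [0.6246 0.0946 0.2177] yaw 0.029 t 21.88 F [-0.2 -0.1 -3.3] open 0.0123
corr (units) rx,ry: [0.013 0.021]
-> (np.float64(0.6243427368588109), np.float64(0.0957254644606231), 0.136, 0.031)
   -0 -0.01 0.66 0 0 -0; -0.01 -0.01 0.65 0 0 -0.01; 0 -0.01 0.66 0 0 -0; -0 -0.01 0.65 0 0 -0.01; -0 -0.01 0.66 0 0 -0
```

View pics/w15.png

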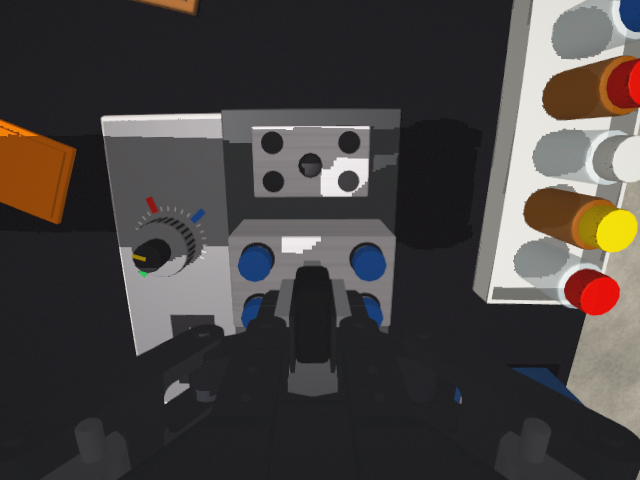

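{"name": "step_arm", "arguments": {"increments": "0 -0.01 0.66 0 0 -0.01; -0.01 -0.01 0.65 0 0 -0.01; 0 -0.01 0.66 0 0 0; 0 -0.01 0.65 0 0 0; 0 0 0.62 0 0 0; 0 0 0 0 0 0; 0 0 0 0 0 0; 0 0 0 0 0 0"}}

```text
t: 22.6
tool_pos: [0.6252, 0.0958, 0.1386]
tool_rot: [3.14, 0.049, 0.001]
contact_force: [0.5, -0.5, -3.3]
opening: 0.0126
```

Run:
```python
from h import *
tilt(); im=grab('wrist','w16')
P=proj(im,[[*row(.5),.115],[*(row(.5)+[.04,0]),.115],[*(row(.5)-[.04,0]),.115]]);print(P)
```

```text
tilt [ 0.0004 -0.0009] pos [0.6252 0.0958 0.1386] yaw 0.0312 t 22.6 F [ 0.5 -0.5 -3.3] open 0.0126
corr (units) rx,ry: [ 0.009 -0.004]
[[308.48733619 222.47653735]
 [390.09276564 225.00228678]
 [226.60252581 220.03789923]]
```

View pics/w16.png

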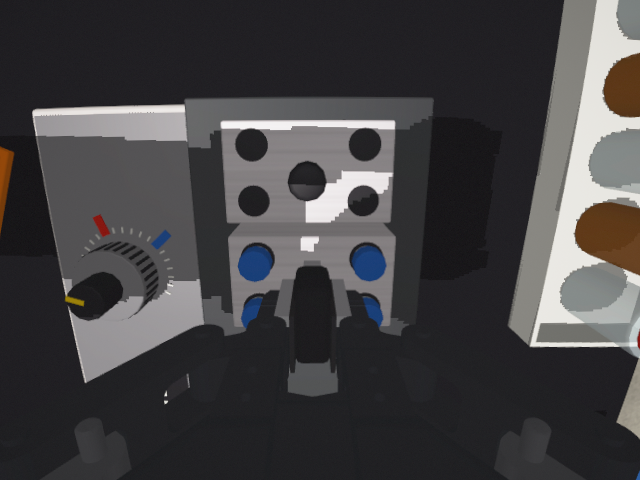

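{"name": "step_arm", "arguments": {"increments": "-0.05 0 0.1 0 0 0; 0 0 0.1 0 0 0; 0 0 0.05 0 0 0; 0 0 0 0 0 0; 0 0 0 0 0 0"}}

```text
t: 23.07
tool_pos: [0.6237, 0.0963, 0.1327]
tool_rot: [3.14, 0.051, 0.0]
contact_force: [-4.9, -0.7, 4.3]
opening: 0.0125
```

{"name": "step_arm", "arguments": {"increments": "0 -0.06 0 0 0 0; 0 -0.06 0 0 0 0; 0 0 0 0 0 0"}}

```text
t: 23.32
tool_pos: [0.624, 0.0982, 0.1327]
tool_rot: [3.138, 0.05, 0.002]
contact_force: [-3.7, -4.7, 6.4]
opening: 0.0123
```

{"name": "step_arm", "arguments": {"increments": "0 -0.05 0 0 0 0; 0 0 0 0 0 0"}}

```text
t: 23.48
tool_pos: [0.6242, 0.0995, 0.1327]
tool_rot: [3.138, 0.05, 0.002]
contact_force: [-3.9, -3.8, 4.5]
opening: 0.0123
```

{"name": "step_arm", "arguments": {"increments": "0 -0.05 0 0 0 0; 0 0 0 0 0 0"}}

```text
t: 23.65
tool_pos: [0.6243, 0.1007, 0.1327]
tool_rot: [3.138, 0.05, 0.003]
contact_force: [-1.8, -5.0, 4.9]
opening: 0.0125
```

{"name": "step_arm", "arguments": {"increments": "0 -0.05 0 0 0 0; 0 0 0 0 0 0"}}

```text
t: 23.82
tool_pos: [0.6243, 0.1009, 0.1327]
tool_rot: [3.136, 0.05, 0.003]
contact_force: [-2.7, -7.6, 5.7]
opening: 0.0125
```

Run:
```python
from h import *
tilt(); im=grab('wrist','w17')
cv2.imwrite('pics/c17.png',cv2.resize(im['pixels'][190:340,170:450,::-1],None,fx=2.8,fy=2.8,interpolation=cv2.INTER_CUBIC))
```

```text
tilt [ 0.0019 -0.0056] pos [0.6243 0.1009 0.1327] yaw 0.0321 t 23.82 F [-2.7 -7.6  5.7] open 0.0125
corr (units) rx,ry: [ 0.057 -0.017]
```

View pics/c17.png

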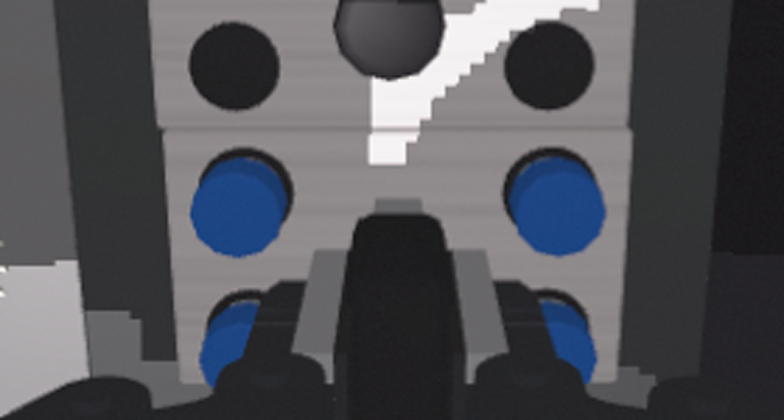

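{"name": "step_arm", "arguments": {"increments": "0 0 0 0 0 0; 0 0 0 0 0 0; 0 0 0 0 0 0; 0 0 0 0 0 0; 0 0 -0.4 0 0 0; 0 0 -1 0 0 0; 0 0 -1 0 0 0; 0 0 -1 0 0 0; 0 0 -0.8 0 0 0; 0 0 0 0 0 0; 0 0 0 0 0 0", "fingers": 0.2}}

```text
t: 24.78
tool_pos: [0.6242, 0.1034, 0.2387]
tool_rot: [3.141, 0.051, 0.005]
contact_force: [-0.1, 0.1, -0.3]
opening: 0.0512
```

Run:
```python
from h import *
tilt(); im=grab('wrist','w18'); t=grab('top','t3')
cv2.imwrite('pics/c18.png',cv2.resize(im['pixels'][100:320,200:420,::-1],None,fx=2.6,fy=2.6,interpolation=cv2.INTER_CUBIC))
for m,y,q in blocks(t,amin=8): print(m.round(4),y.round(3),q.round(1))
for m,y,q in blocks(im,.127): print('deck',m.round(4),y.round(3),q.round(1))
```

```text
tilt [ 0.0032 -0.0005] pos [0.6242 0.1034 0.2387] yaw 0.0323 t 24.78 F [-0.1  0.1 -0.3] open 0.0512
corr (units) rx,ry: [ 0.006 -0.032]
[ 0.581  -0.3495] -0.245 [435.7 193.5]
[ 0.449  -0.3475] -0.143 [435.9 242.3]
[ 0.4262 -0.2416] -0.222 [395.9 250.3]
deck [0.6248 0.1016] 0.033 [311.1 236.9]
```

View pics/c18.png

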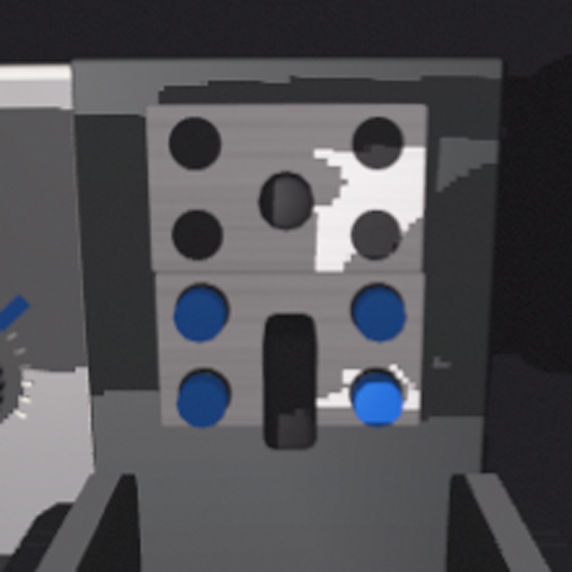

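Run:
```python
from h import *
plan([(.4312,-.2430,.19,-.203),(.4312,-.2430,.12,-.203)])
```

```text
-> (0.4312, -0.243, 0.19, -0.203)
   -0.51 0.85 0.11 0 0 0.15; -0.49 0.86 0.12 0 0 0.14; -0.48 0.86 0.11 0 0 0.15; -0.47 0.87 0.11 0 0 0.15; -0.45 0.88 0.11 0 0 0.14; -0.45 0.88 0.12 0 0 0.15; -0.43 0.9 0.11 0 0 0.15; -0.41 0.89 0.11 0 0 0.15; -0.4 0.91 0.11 0 0 0.14; -0.39 0.9 0.12 0 0 0.15; -0.38 0.92 0.11 0 0 0.15; -0.36 0.92 0.11 0 0 0.14
   -0.35 0.92 0.12 0 0 0.15; -0.34 0.93 0.11 0 0 0.15; -0.32 0.94 0.11 0 0 0.14; -0.31 0.94 0.11 0 0 0.15
-> (0.4312, -0.243, 0.12, -0.203)
   0 -0 0.93 0 0 0; 0 -0 0.94 0 0 0; 0 -0 0.93 0 0 0
```

{"name": "step_arm", "arguments": {"increments": "-0.51 0.85 0.11 0 -0.03 0.15; -0.49 0.86 0.12 0 0 0.14; -0.48 0.86 0.11 0 0 0.15; -0.47 0.87 0.11 0 0 0.15; -0.45 0.88 0.11 0 0 0.14; -0.45 0.88 0.12 0 0 0.15; -0.43 0.9 0.11 0 0 0.15; -0.41 0.89 0.11 0 0 0.15; -0.4 0.91 0.11 0 0 0.14; -0.39 0.9 0.12 0 0 0.15; -0.38 0.92 0.11 0 0 0.15; -0.36 0.92 0.11 0 0 0.14"}}

```text
t: 25.88
tool_pos: [0.4778, -0.1569, 0.2009]
tool_rot: [-3.133, 0.227, 0.011]
contact_force: [0.9, -0.1, -0.1]
opening: 0.0513
```

{"name": "step_arm", "arguments": {"increments": "-0.35 0.92 0.12 0 0 0.15; -0.34 0.93 0.11 0 0 0.15; -0.32 0.94 0.11 0 0 0.14; -0.31 0.94 0.11 0 0 0.15; 0 0 0.9 0 0 0; 0 0 0.9 0 0 0; 0 0 0 0 0 0; 0 0 0 0 0 0; 0 0 0 0 0 0"}}

```text
t: 26.63
tool_pos: [0.4314, -0.2429, 0.1473]
tool_rot: [3.125, -0.318, -0.007]
contact_force: [0.5, 1.0, -0.2]
opening: 0.0512
```

Run:
```python
from h import *
tilt(); im=grab('wrist','w19')
for m,y,q in blocks(im): print(m.round(4),y.round(4),q.round(0))
```

```text
tilt [-0.0045 -0.0005] pos [ 0.4314 -0.2429  0.1473] yaw -0.2026 t 26.63 F [ 0.5  1.  -0.2] open 0.0512
corr (units) rx,ry: [0.014 0.043]
[ 0.4319 -0.2391] -0.2467 [311. 235.]
```

View pics/w19.png

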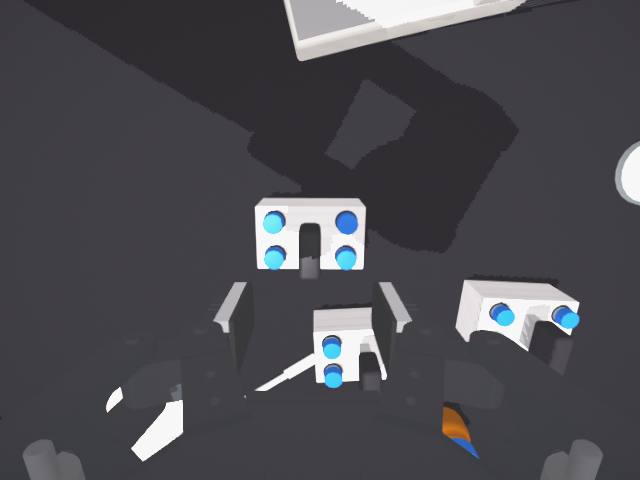

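{"name": "step_arm", "arguments": {"increments": "0 -0.03 0.8 0.01 0.04 0; 0 0 0.8 0 0 0; 0 0 0.8 0 0 0; 0 0 0.7 0 0 0; 0 0 0.48 0 0 0; 0 0 0 0 0 0; 0 0 0 0 0 0"}}

```text
t: 27.27
tool_pos: [0.4318, -0.2425, 0.0583]
tool_rot: [3.125, -0.318, 0.001]
contact_force: [0.2, 0.4, 0.7]
opening: 0.0515
```

{"name": "step_arm", "arguments": {"increments": "0 0 0 0 0 0; 0 0 0 0 0 0; 0 0 0 0 0 0; 0 0 0 0 0 0; 0 0 0 0 0 0; 0 0 0 0 0 0; 0 0 0 0 0 0", "fingers": -1, "newtons": 80}}

```text
t: 27.85
tool_pos: [0.4313, -0.2428, 0.0587]
tool_rot: [3.124, -0.318, -0.001]
contact_force: [-5.3, 1.1, 6.0]
opening: 0.0128
```

Run:
```python
from h import *
tilt()
g=row(2+6/48)
plan([(.4312,-.2430,.24,-.203),(*g,.24,.031)])
```

```text
tilt [-0.0006 -0.0012] pos [ 0.4313 -0.2428  0.0587] yaw -0.2029 t 27.85 F [-5.3  1.1  6. ] open 0.0128
corr (units) rx,ry: [0.013 0.003]
-> (0.4312, -0.243, 0.24, -0.203)
   -0 0 -0.91 0 0 0; -0 0 -0.9 0 0 0; -0 0 -0.91 0 0 0; -0 0.01 -0.91 0 0 0; -0 -0 -0.9 0 0 0; -0 -0 -0.91 0 0 0; -0 -0 -0.9 0 0 0; -0 0 -0.91 0 0 0
-> (np.float64(0.6258614935773342), np.float64(0.04674900707516147), 0.24, 0.031)
   0.38 -0.92 -0 0 0 -0.17; 0.39 -0.92 -0 0 0 -0.16; 0.41 -0.91 -0 0 0 -0.17; 0.42 -0.9 -0 0 0 -0.17; 0.44 -0.9 -0 0 0 -0.17; 0.46 -0.89 -0 0 0 -0.16; 0.46 -0.88 -0 0 0 -0.17; 0.49 -0.87 -0 0 0 -0.17; 0.49 -0.86 -0 0 0 -0.16; 0.52 -0.86 -0 0 0 -0.17; 0.52 -0.85 -0 0 0 -0.17; 0.54 -0.83 -0 0 0 -0.16
   0.56 -0.83 -0 0 0 -0.17; 0.56 -0.82 -0 0 0 -0.17
```

{"name": "step_arm", "arguments": {"increments": "0 0 -0.6 0 0 0; 0 0 -0.95 0 0 0; 0 0 -0.95 0 0 0; 0 0 -0.95 0 0 0; 0 0 -0.95 0 0 0; 0 0 -0.95 0 0 0; 0 0 -0.95 0 0 0; 0 0 -0.95 0 0 0"}}

```text
t: 28.52
tool_pos: [0.4309, -0.2417, 0.2386]
tool_rot: [-3.125, 0.318, 0.001]
contact_force: [0.7, -1.1, -6.5]
opening: 0.0124
```

{"name": "step_arm", "arguments": {"increments": "0.38 -0.92 0 0 0 -0.17; 0.39 -0.92 0 0 0 -0.16; 0.41 -0.91 0 0 0 -0.17; 0.42 -0.9 0 0 0 -0.17; 0.44 -0.9 0 0 0 -0.17; 0.46 -0.89 0 0 0 -0.16; 0.46 -0.88 0 0 0 -0.17; 0.49 -0.87 0 0 0 -0.17; 0.49 -0.86 0 0 0 -0.16; 0.52 -0.86 0 0 0 -0.17; 0.52 -0.85 0 0 0 -0.17; 0.54 -0.83 0 0 0 -0.16"}}

```text
t: 29.52
tool_pos: [0.5981, 0.0073, 0.2369]
tool_rot: [3.142, -0.003, -0.003]
contact_force: [0.3, 0.3, -4.8]
opening: 0.0126
```

{"name": "step_arm", "arguments": {"increments": "0.56 -0.83 0 0 0 -0.17; 0.56 -0.82 0 0 0 -0.17; 0 0 0 0 0 0; 0 0 0 0 0 0; 0 0 0 0 0 0; 0 0 0 0 0 0"}}

```text
t: 30.02
tool_pos: [0.6253, 0.0467, 0.2379]
tool_rot: [3.14, 0.047, -0.002]
contact_force: [-0.2, 0.4, -5.4]
opening: 0.0125
```

Run:
```python
from h import *
tilt()
plan([(*row(2+6/48),.140,.031)],smax=.8)
```

```text
tilt [-0.0013 -0.0009] pos [0.6253 0.0467 0.2379] yaw 0.0302 t 30.02 F [-0.2  0.4 -5.4] open 0.0125
corr (units) rx,ry: [0.008 0.013]
-> (np.float64(0.6258614935773342), np.float64(0.04674900707516147), 0.14, 0.031)
   0 -0 0.78 0 0 -0; 0.01 -0 0.79 0 0 -0; 0 -0 0.78 0 0 -0; 0.01 -0 0.78 0 0 -0.01; 0 -0 0.78 0 0 0
```

{"name": "step_arm", "arguments": {"increments": "0 0 0.78 0 0 0; 0 0 0.79 0 0 0; 0 0 0.78 0 0 0; 0 0 0.78 0 0 -0.01; 0 0 0.78 0 0 0; 0 0 0 0 0 0; 0 0 0 0 0 0; 0 0 0 0 0 0"}}

```text
t: 30.68
tool_pos: [0.6266, 0.0467, 0.1425]
tool_rot: [3.14, 0.049, 0.003]
contact_force: [0.2, -0.8, -4.4]
opening: 0.0124
```

Run:
```python
from h import *
tilt(); im=grab('wrist','w20')
cv2.imwrite('pics/c20.png',cv2.resize(im['pixels'][60:340,170:450,::-1],None,fx=2.1,fy=2.1,interpolation=cv2.INTER_CUBIC))
```

```text
tilt [ 0.0021 -0.0009] pos [0.6266 0.0467 0.1425] yaw 0.0312 t 30.68 F [ 0.2 -0.8 -4.4] open 0.0124
corr (units) rx,ry: [ 0.01  -0.021]
```

View pics/c20.png

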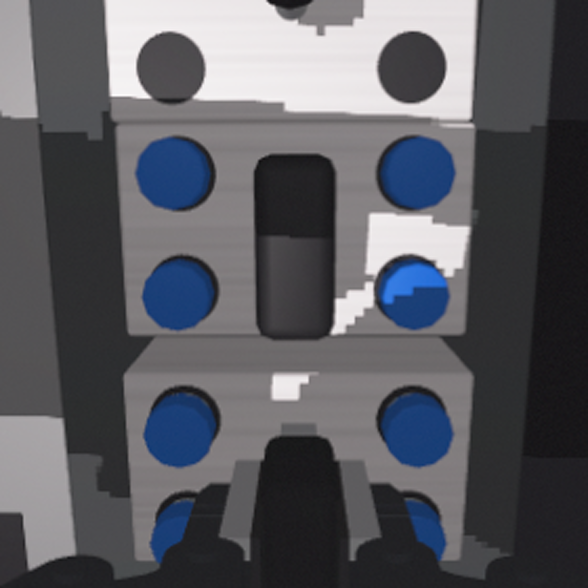

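{"name": "step_arm", "arguments": {"increments": "-0.02 0 0.15 0 -0.02 0; 0 0 0.12 0 0 0; 0 0 0.06 0 0 0; 0 0 0 0 0 0; 0 0 0 0 0 0; 0 0 0 0 0 0"}}

```text
t: 31.23
tool_pos: [0.6259, 0.0472, 0.1338]
tool_rot: [3.14, 0.05, -0.001]
contact_force: [-2.0, 1.0, -0.1]
opening: 0.0125
```

{"name": "step_arm", "arguments": {"increments": "0 -0.06 0 0 0 0; 0 -0.06 0 0 0 0; 0 0 0 0 0 0; 0 0 0 0 0 0"}}

```text
t: 31.57
tool_pos: [0.6261, 0.0496, 0.1337]
tool_rot: [3.139, 0.05, -0.0]
contact_force: [-1.2, -3.8, 1.9]
opening: 0.0124
```

{"name": "step_arm", "arguments": {"increments": "0 -0.06 0 0 0 0; 0 -0.06 0 0 0 0; 0 0 0 0 0 0; 0 0 0 0 0 0"}}

```text
t: 31.9
tool_pos: [0.626, 0.053, 0.1336]
tool_rot: [3.14, 0.05, -0.0]
contact_force: [-0.5, -4.1, 3.4]
opening: 0.0124
```

{"name": "step_arm", "arguments": {"increments": "0 -0.05 0 0 0 0; 0 0 0 0 0 0; 0 0 0 0 0 0"}}

```text
t: 32.15
tool_pos: [0.6259, 0.0536, 0.1337]
tool_rot: [3.139, 0.05, -0.0]
contact_force: [-0.1, -5.8, 5.1]
opening: 0.0126
```

Run:
```python
from h import *
tilt(); im=grab('wrist','w21')
cv2.imwrite('pics/c21.png',cv2.resize(im['pixels'][60:340,170:450,::-1],None,fx=2.1,fy=2.1,interpolation=cv2.INTER_CUBIC))
```

```text
tilt [-0.0001 -0.0027] pos [0.6259 0.0536 0.1337] yaw 0.0321 t 32.15 F [-0.1 -5.8  5.1] open 0.0126
corr (units) rx,ry: [0.027 0.001]
```

View pics/c21.png

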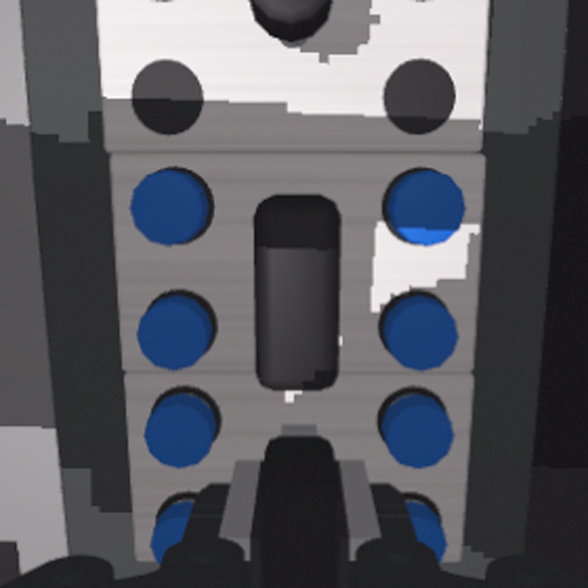

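Flush and in line. Release, rise.

{"name": "step_arm", "arguments": {"increments": "0 0 0 0 0 0; 0 0 0 0 0 0; 0 0 0 0 0 0; 0 0 0 0 0 0; 0 0 -0.4 0 0 0; 0 0 -1 0 0 0; 0 0 -1 0 0 0; 0 0 -1 0 0 0; 0 0 -0.8 0 0 0; 0 0 0 0 0 0; 0 0 0 0 0 0", "fingers": 0.2}}

```text
t: 33.12
tool_pos: [0.6264, 0.0548, 0.2403]
tool_rot: [3.141, 0.051, 0.003]
contact_force: [-0.2, 0.4, -0.4]
opening: 0.0512
```

Run:
```python
from h import *
tilt(); im=grab('wrist','w22'); t=grab('top','t4')
for m,y,q in blocks(t,amin=8): print(m.round(4),y.round(3),q.round(1))
for m,y,q in blocks(t,.127,amin=8): print('deck',m.round(4),y.round(3),q.round(1))
for m,y,q in blocks(im,.127): print('deck',m.round(4),y.round(3),q.round(1))
plan([(.5853,-.3498,.19,-.258)])
```

```text
tilt [ 0.0021 -0.0006] pos [0.6264 0.0548 0.2403] yaw 0.0323 t 33.12 F [-0.2  0.4 -0.4] open 0.0512
corr (units) rx,ry: [ 0.007 -0.021]
[ 0.5521 -0.3733] -0.269 [444.8 204.2]
[ 0.449  -0.3474] -0.139 [435.8 242.3]
deck [ 0.5359 -0.3558] -0.269 [444.8 204.2]
deck [ 0.4382 -0.3313] -0.139 [435.8 242.3]
deck [0.6247 0.1011] 0.031 [310.2 172. ]
deck [0.6265 0.0537] 0.034 [310.7 235.5]
-> (0.5853, -0.3498, 0.19, -0.258)
   -0.12 0.95 0.11 0 0 0.17; -0.11 0.95 0.11 0 0 0.17; -0.09 0.95 0.11 0 0 0.17; -0.08 0.95 0.11 0 0 0.17; -0.06 0.96 0.11 0 0 0.17; -0.04 0.95 0.11 0 0 0.17; -0.02 0.96 0.11 0 0 0.17; -0.02 0.96 0.11 0 0 0.18; 0.01 0.95 0.11 0 0 0.17; 0.03 0.96 0.11 0 0 0.17; 0.03 0.95 0.11 0 0 0.17; 0.06 0.96 0.11 0 0 0.17
   0.07 0.95 0.11 0 0 0.17; 0.09 0.95 0.11 0 0 0.17; 0.11 0.95 0.11 0 0 0.17; 0.12 0.95 0.11 0 0 0.17; 0.13 0.95 0.11 0 0 0.17
```

View pics/t4.png

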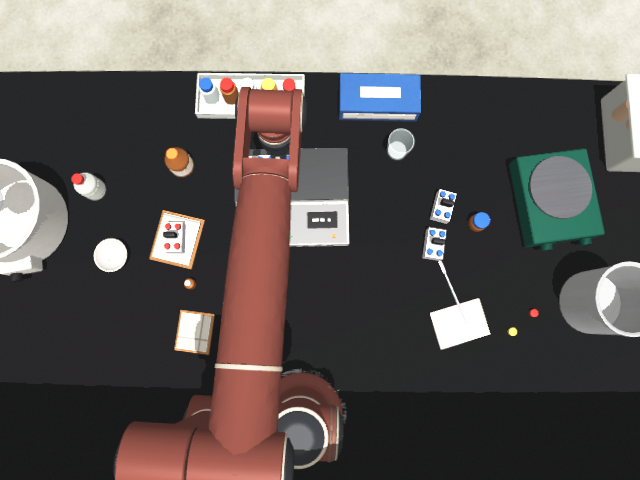

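Run:
```python
from h import *
plan([(.5562,-.3745,.20,-.27)])
```

```text
-> (0.5562, -0.3745, 0.2, -0.27)
   -0.18 0.95 0.08 0 0 0.17; -0.17 0.95 0.08 0 0 0.17; -0.15 0.95 0.08 0 0 0.16; -0.14 0.96 0.09 0 0 0.17; -0.12 0.96 0.08 0 0 0.17; -0.1 0.96 0.08 0 0 0.17; -0.08 0.96 0.08 0 0 0.16; -0.08 0.96 0.08 0 0 0.17; -0.05 0.97 0.08 0 0 0.17; -0.04 0.96 0.09 0 0 0.17; -0.02 0.97 0.08 0 0 0.17; -0.01 0.96 0.08 0 0 0.16
   0.01 0.97 0.08 0 0 0.17; 0.03 0.97 0.08 0 0 0.17; 0.04 0.96 0.08 0 0 0.17; 0.06 0.96 0.08 0 0 0.17; 0.08 0.97 0.09 0 0 0.16; 0.09 0.96 0.08 0 0 0.17
```

{"name": "step_arm", "arguments": {"increments": "-0.18 0.95 0.08 0 -0.02 0.17; -0.17 0.95 0.08 0 0 0.17; -0.15 0.95 0.08 0 0 0.16; -0.14 0.96 0.09 0 0 0.17; -0.12 0.96 0.08 0 0 0.17; -0.1 0.96 0.08 0 0 0.17; -0.08 0.96 0.08 0 0 0.16; -0.08 0.96 0.08 0 0 0.17; -0.05 0.97 0.08 0 0 0.17; -0.04 0.96 0.09 0 0 0.17; -0.02 0.97 0.08 0 0 0.17; -0.01 0.96 0.08 0 0 0.16"}}

```text
t: 34.22
tool_pos: [0.5782, -0.232, 0.2112]
tool_rot: [-3.13, 0.266, 0.011]
contact_force: [0.2, 0.8, -0.8]
opening: 0.0516
```

{"name": "step_arm", "arguments": {"increments": "0.01 0.97 0.08 0 0 0.17; 0.03 0.97 0.08 0 0 0.17; 0.04 0.96 0.08 0 0 0.17; 0.06 0.96 0.08 0 0 0.17; 0.08 0.97 0.09 0 0 0.16; 0.09 0.96 0.08 0 0 0.17; 0 0 0 0 0 0; 0 0 0 0 0 0; 0 0 0 0 0 0"}}

```text
t: 34.97
tool_pos: [0.5562, -0.3738, 0.2001]
tool_rot: [-3.112, 0.423, 0.009]
contact_force: [0.3, -0.8, 0.5]
opening: 0.0512
```

Run:
```python
from h import *
tilt(); im=grab('wrist','w23')
for m,y,q in blocks(im): print(m.round(4),y.round(4),q.round(0))
```

```text
tilt [-0.0058  0.0014] pos [ 0.5562 -0.3738  0.2001] yaw -0.2699 t 34.97 F [ 0.3 -0.8  0.5] open 0.0512
corr (units) rx,ry: [0.002 0.059]
[ 0.4537 -0.3486] -0.136 [190. 228.]
[ 0.5569 -0.3742] -0.2591 [313. 225.]
```

View pics/w23.png

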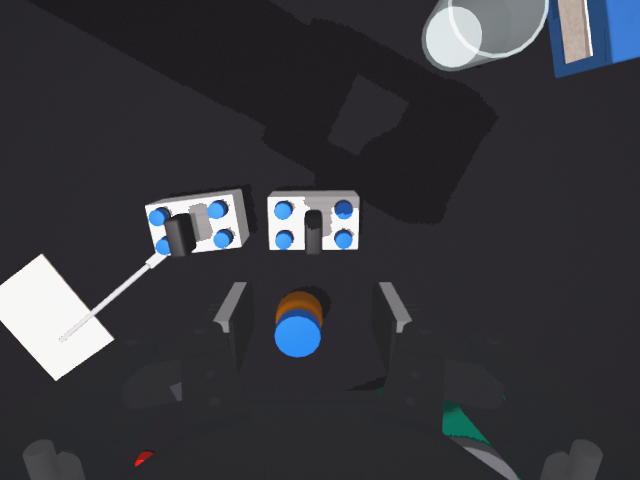

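{"name": "step_arm", "arguments": {"increments": "0.02 0.02 0.9 0 0.06 0; 0 0 0.95 0 0 0; 0 0 0.95 0 0 0; 0 0 0.95 0 0 0; 0 0 0.95 0 0 0; 0 0 0.7 0 0 0; 0 0 0.26 0 0 0; 0 0 0 0 0 0; 0 0 0 0 0 0"}}

```text
t: 35.77
tool_pos: [0.5576, -0.3751, 0.0608]
tool_rot: [3.111, -0.421, 0.004]
contact_force: [0.1, 0.2, -0.5]
opening: 0.0515
```

Run:
```python
from h import *
tilt()
```

```text
tilt [ 0.0023 -0.0027] pos [ 0.5576 -0.3751  0.0608] yaw -0.269 t 35.77 F [ 0.1  0.2 -0.5] open 0.0515
corr (units) rx,ry: [ 0.02  -0.029]
```

{"name": "step_arm", "arguments": {"increments": "-0.02 0 0.1 0.02 -0.03 0; 0 0 0 0 0 0; 0 0 0 0 0 0; 0 0 0 0 0 0; 0 0 0 0 0 0; 0 0 0 0 0 0; 0 0 0 0 0 0; 0 0 0 0 0 0", "fingers": -1, "newtons": 80}}

```text
t: 36.43
tool_pos: [0.5568, -0.3759, 0.0589]
tool_rot: [3.113, -0.423, 0.0]
contact_force: [-3.0, 1.5, 5.5]
opening: 0.0126
```

Run:
```python
from h import *
tilt()
p,y,_,_=pose()
g=row(3+6/48)
plan([(*p[:2],.24,y),(*g,.24,.031)])
```

```text
tilt [-0.     -0.0005] pos [ 0.5568 -0.3759  0.0589] yaw -0.27 t 36.43 F [-3.   1.5  5.5] open 0.0126
corr (units) rx,ry: [ 0.005 -0.001]
-> (np.float64(0.5568395253267843), np.float64(-0.3759359695214166), 0.24, np.float64(-0.2700249190967621))
   0 0 -0.91 0 0 -0; 0 0 -0.9 0 0 -0; 0 0 -0.91 0 0 -0; 0 0 -0.9 0 0 -0; 0 0 -0.91 0 0 -0; 0 0 -0.9 0 0 -0; 0 0 -0.91 0 0 -0; 0 0 -0.9 0 0 -0
-> (np.float64(0.6273492552607857), np.float64(-0.001227930771821345), 0.24, 0.031)
   -0.08 -0.95 -0 0 0 -0.19; -0.06 -0.95 -0 0 0 -0.19; -0.05 -0.95 -0 0 0 -0.18; -0.02 -0.96 -0 0 0 -0.19; -0.01 -0.95 -0 0 0 -0.19; 0.01 -0.95 -0 0 0 -0.19; 0.03 -0.96 -0 0 0 -0.19; 0.04 -0.95 -0 0 0 -0.19; 0.07 -0.95 -0 0 0 -0.18; 0.08 -0.95 -0 0 0 -0.19; 0.1 -0.95 -0 0 0 -0.19; 0.11 -0.94 -0 0 0 -0.19
   0.14 -0.95 -0 0 0 -0.19; 0.15 -0.94 -0 0 0 -0.18; 0.17 -0.94 -0 0 0 -0.19; 0.19 -0.93 -0 0 0 -0.19
```

{"name": "step_arm", "arguments": {"increments": "0 0 -0.6 0 0 0; 0 0 -0.95 0 0 0; 0 0 -0.95 0 0 0; 0 0 -0.95 0 0 0; 0 0 -0.95 0 0 0; 0 0 -0.95 0 0 0; 0 0 -0.95 0 0 0; 0 0 -0.95 0 0 0"}}

```text
t: 37.1
tool_pos: [0.5564, -0.3751, 0.2396]
tool_rot: [-3.112, 0.423, 0.002]
contact_force: [1.3, 0.3, -3.4]
opening: 0.0124
```

{"name": "step_arm", "arguments": {"increments": "-0.08 -0.95 0 0 0 -0.19; -0.06 -0.95 0 0 0 -0.19; -0.05 -0.95 0 0 0 -0.18; -0.02 -0.96 0 0 0 -0.19; -0.01 -0.95 0 0 0 -0.19; 0.01 -0.95 0 0 0 -0.19; 0.03 -0.96 0 0 0 -0.19; 0.04 -0.95 0 0 0 -0.19; 0.07 -0.95 0 0 0 -0.18; 0.08 -0.95 0 0 0 -0.19; 0.1 -0.95 0 0 0 -0.19; 0.11 -0.94 0 0 0 -0.19"}}

```text
t: 38.1
tool_pos: [0.6093, -0.0931, 0.2385]
tool_rot: [-3.14, 0.068, 0.002]
contact_force: [0.1, -0.0, -3.8]
opening: 0.0125
```

{"name": "step_arm", "arguments": {"increments": "0.14 -0.95 0 0 0 -0.19; 0.15 -0.94 0 0 0 -0.18; 0.17 -0.94 0 0 0 -0.19; 0.19 -0.93 0 0 0 -0.19; 0 0 0 0 0 0; 0 0 0 0 0 0; 0 0 0 0 0 0; 0 0 0 0 0 0"}}

```text
t: 38.77
tool_pos: [0.6271, -0.0016, 0.2388]
tool_rot: [-3.141, -0.047, 0.001]
contact_force: [-0.3, -0.9, -3.8]
opening: 0.0125
```

Run:
```python
from h import *
tilt()
plan([(*row(3+6/48),.140,.031)],smax=.8)
```

```text
tilt [-0.0009 -0.    ] pos [ 0.6271 -0.0016  0.2388] yaw 0.03 t 38.77 F [-0.3 -0.9 -3.8] open 0.0125
corr (units) rx,ry: [-0.     0.009]
-> (np.float64(0.6273492552607857), np.float64(-0.001227930771821345), 0.14, 0.031)
   0 -0 0.79 0 0 -0; 0 -0.01 0.79 0 0 -0; 0.01 0 0.79 0 0 -0.01; -0 -0 0.79 0 0 0; 0 -0.01 0.79 0 0 -0
```

{"name": "step_arm", "arguments": {"increments": "0 0 0.79 0 0 0; 0 0 0.79 0 0 0; 0 0 0.79 0 0 -0.01; 0 0 0.79 0 0 0; 0 0 0.79 0 0 0; 0 0 0 0 0 0; 0 0 0 0 0 0; 0 0 0 0 0 0"}}

```text
t: 39.43
tool_pos: [0.628, -0.0015, 0.1417]
tool_rot: [3.141, 0.049, 0.002]
contact_force: [0.1, -0.2, -2.6]
opening: 0.0126
```

Run:
```python
from h import *
tilt(); im=grab('wrist','w24')
cv2.imwrite('pics/c24.png',cv2.resize(im['pixels'][60:340,170:450,::-1],None,fx=2.1,fy=2.1,interpolation=cv2.INTER_CUBIC))
```

```text
tilt [ 0.0013 -0.0001] pos [ 0.628  -0.0015  0.1417] yaw 0.031 t 39.43 F [ 0.1 -0.2 -2.6] open 0.0126
corr (units) rx,ry: [ 0.001 -0.013]
```

View pics/c24.png

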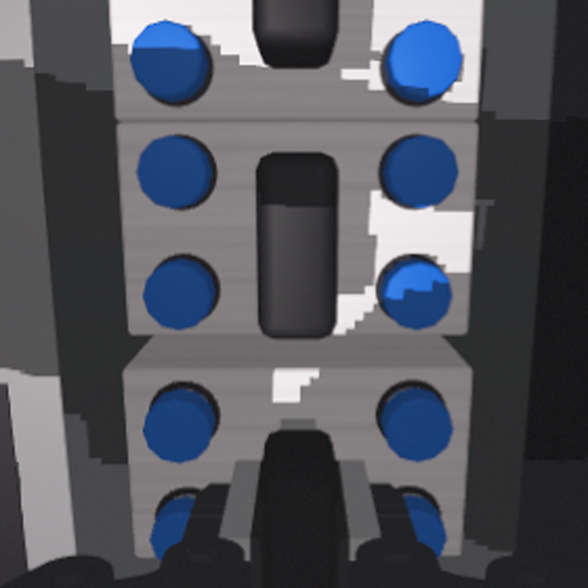

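{"name": "step_arm", "arguments": {"increments": "-0.02 0 0.15 0 -0.01 0; 0 0 0.12 0 0 0; 0 0 0.05 0 0 0; 0 0 0 0 0 0; 0 0 0 0 0 0; 0 0 0 0 0 0"}}

```text
t: 39.98
tool_pos: [0.6274, -0.001, 0.1339]
tool_rot: [3.141, 0.05, 0.0]
contact_force: [-3.8, -0.1, 4.9]
opening: 0.0126
```

{"name": "step_arm", "arguments": {"increments": "0 -0.06 0 0 0 0; 0 -0.06 0 0 0 0; 0 0 0 0 0 0; 0 0 0 0 0 0"}}

```text
t: 40.32
tool_pos: [0.6276, 0.0011, 0.1339]
tool_rot: [3.139, 0.05, 0.001]
contact_force: [-3.0, -3.4, 6.2]
opening: 0.0127
```

{"name": "step_arm", "arguments": {"increments": "0 -0.05 0 0 0 0; 0 0 0 0 0 0; 0 0 0 0 0 0"}}

```text
t: 40.57
tool_pos: [0.6277, 0.0021, 0.1339]
tool_rot: [3.139, 0.05, 0.002]
contact_force: [-2.4, -4.0, 5.9]
opening: 0.0122
```

{"name": "step_arm", "arguments": {"increments": "0 -0.05 0 0 0 0; 0 0 0 0 0 0; 0 0 0 0 0 0"}}

```text
t: 40.82
tool_pos: [0.6277, 0.0034, 0.1339]
tool_rot: [3.139, 0.05, 0.002]
contact_force: [-1.5, -4.1, 5.7]
opening: 0.0126
```

Run:
```python
from h import *
tilt(); im=grab('wrist','w25')
cv2.imwrite('pics/c25.png',cv2.resize(im['pixels'][60:340,170:450,::-1],None,fx=2.1,fy=2.1,interpolation=cv2.INTER_CUBIC))
```

```text
tilt [ 0.0016 -0.0025] pos [0.6277 0.0034 0.1339] yaw 0.0316 t 40.82 F [-1.5 -4.1  5.7] open 0.0126
corr (units) rx,ry: [ 0.026 -0.015]
```

View pics/c25.png

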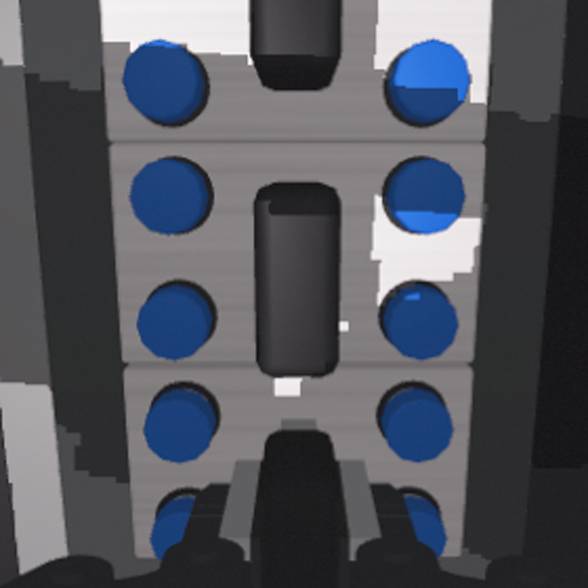

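{"name": "step_arm", "arguments": {"increments": "0 -0.05 0 0 0 0; 0 0 0 0 0 0; 0 0 0 0 0 0"}}

```text
t: 41.12
tool_pos: [0.6278, 0.0045, 0.1339]
tool_rot: [3.138, 0.05, 0.003]
contact_force: [-0.5, -5.2, 5.3]
opening: 0.0126
```

{"name": "step_arm", "arguments": {"increments": "0 0 0 0 0 0; 0 0 0 0 0 0; 0 0 0 0 0 0; 0 0 0 0 0 0; 0 0 -0.4 0 0 0; 0 0 -1 0 0 0; 0 0 -1 0 0 0; 0 0 -1 0 0 0; 0 0 -0.8 0 0 0; 0 0 0 0 0 0; 0 0 0 0 0 0", "fingers": 0.2}}

```text
t: 42.03
tool_pos: [0.6277, 0.006, 0.2397]
tool_rot: [3.141, 0.051, 0.004]
contact_force: [-0.6, -0.4, -0.5]
opening: 0.051
```

Run:
```python
from h import *
tilt(); im=grab('wrist','w26'); t=grab('top','t5')
for m,y,q in blocks(t,amin=8): print(m.round(4),y.round(3),q.round(1))
for m,y,q in blocks(im,.127): print('deck',m.round(4),y.round(3),q.round(1))
plan([(.4535,-.3485,.20,-.14)])
```

```text
tilt [ 0.0026 -0.0001] pos [0.6277 0.006  0.2397] yaw 0.0322 t 42.03 F [-0.6 -0.4 -0.5] open 0.051
corr (units) rx,ry: [ 0.002 -0.026]
[ 0.449  -0.3475] -0.143 [435.9 242.3]
deck [0.6248 0.1004] 0.032 [310.5 101.8]
deck [0.6265 0.0531] 0.03 [310.9 171. ]
deck [0.6281 0.0057] 0.03 [311.  234.8]
-> (0.4535, -0.3485, 0.2, -0.14)
   -0.46 0.87 0.09 0 0 0.11; -0.45 0.88 0.09 0 0 0.11; -0.44 0.88 0.09 0 0 0.1; -0.43 0.89 0.09 0 0 0.11; -0.42 0.89 0.09 0 0 0.11; -0.42 0.89 0.09 0 0 0.11; -0.4 0.9 0.09 0 0 0.1; -0.39 0.91 0.09 0 0 0.11; -0.38 0.91 0.09 0 0 0.11; -0.38 0.91 0.09 0 0 0.11; -0.36 0.92 0.09 0 0 0.1; -0.36 0.92 0.09 0 0 0.11
   -0.34 0.92 0.09 0 0 0.11; -0.33 0.93 0.1 0 0 0.11; -0.33 0.93 0.09 0 0 0.1; -0.31 0.93 0.09 0 0 0.11
```

{"name": "step_arm", "arguments": {"increments": "-0.46 0.87 0.09 0 -0.02 0.11; -0.45 0.88 0.09 0 0 0.11; -0.44 0.88 0.09 0 0 0.1; -0.43 0.89 0.09 0 0 0.11; -0.42 0.89 0.09 0 0 0.11; -0.42 0.89 0.09 0 0 0.11; -0.4 0.9 0.09 0 0 0.1; -0.39 0.91 0.09 0 0 0.11; -0.38 0.91 0.09 0 0 0.11; -0.38 0.91 0.09 0 0 0.11; -0.36 0.92 0.09 0 0 0.1; -0.36 0.92 0.09 0 0 0.11"}}

```text
t: 43.13
tool_pos: [0.4954, -0.2604, 0.2083]
tool_rot: [-3.136, 0.153, 0.01]
contact_force: [0.0, -0.7, -0.8]
opening: 0.0514
```

{"name": "step_arm", "arguments": {"increments": "-0.34 0.92 0.09 0 0 0.11; -0.33 0.93 0.1 0 0 0.11; -0.33 0.93 0.09 0 0 0.1; -0.31 0.93 0.09 0 0 0.11; 0 0 0.6 0 0 0; 0 0 0.6 0 0 0; 0 0 0 0 0 0; 0 0 0 0 0 0; 0 0 0 0 0 0"}}

```text
t: 43.88
tool_pos: [0.4537, -0.3481, 0.1711]
tool_rot: [-3.133, 0.219, 0.007]
contact_force: [0.6, 0.5, 1.4]
opening: 0.0517
```

Run:
```python
from h import *
tilt(); im=grab('wrist','w27')
for m,y,q in blocks(im): print(m.round(4),y.round(4),q.round(0))
```

```text
tilt [-0.0042  0.001 ] pos [ 0.4537 -0.3481  0.1711] yaw -0.1396 t 43.88 F [0.6 0.5 1.4] open 0.0517
corr (units) rx,ry: [-0.004  0.043]
[ 0.453  -0.3483] -0.1496 [311. 233.]
```

View pics/w27.png

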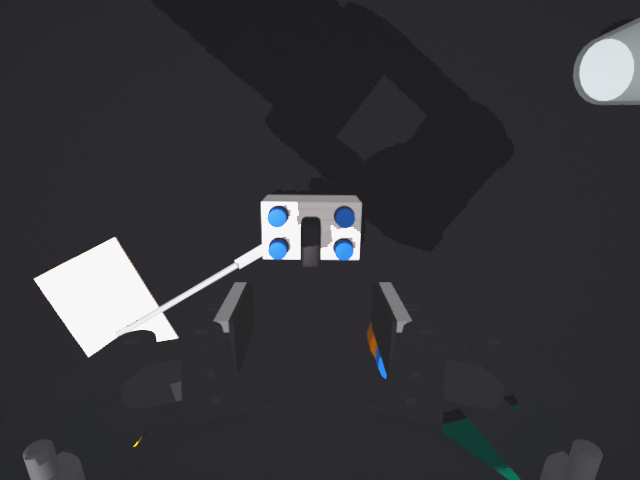

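{"name": "step_arm", "arguments": {"increments": "0 0.01 0.9 0 0.04 0; 0 0 0.9 0 0 0; 0 0 0.9 0 0 0; 0 0 0.9 0 0 0; 0 0 0.65 0 0 0; 0 0 0.2 0 0 0; 0 0 0 0 0 0; 0 0 0 0 0 0"}}

```text
t: 44.6
tool_pos: [0.4545, -0.3493, 0.0616]
tool_rot: [3.132, -0.219, 0.003]
contact_force: [0.3, -0.1, -0.5]
opening: 0.0515
```

{"name": "step_arm", "arguments": {"increments": "0 0 0.04 0 0 0; 0 0 0 0 0 0; 0 0 0 0 0 0; 0 0 0 0 0 0; 0 0 0 0 0 0; 0 0 0 0 0 0; 0 0 0 0 0 0; 0 0 0 0 0 0", "fingers": -1, "newtons": 80}}

```text
t: 45.27
tool_pos: [0.4539, -0.3492, 0.0602]
tool_rot: [3.133, -0.22, 0.001]
contact_force: [-3.2, 1.7, 6.3]
opening: 0.0128
```

Run:
```python
from h import *
tilt()
p,y,_,_=pose()
plan([(*p[:2],.24,y),(*row(4+6/48),.24,.031)])
```

```text
tilt [ 0.0007 -0.0012] pos [ 0.4539 -0.3492  0.0602] yaw -0.14 t 45.27 F [-3.2  1.7  6.3] open 0.0128
corr (units) rx,ry: [ 0.01  -0.009]
-> (np.float64(0.4538876705905458), np.float64(-0.34923600289041046), 0.24, np.float64(-0.13996496460400695))
   0 0 -0.9 0 0 -0; 0 0 -0.9 0 0 -0; 0 0 -0.9 0 0 -0; 0 0 -0.9 0 0 -0; 0 0 -0.89 0 0 -0; 0 0 -0.9 0 0 -0; 0 0 -0.9 0 0 -0; 0 0 -0.9 0 0 -0
-> (np.float64(0.6288370169442371), np.float64(-0.04920486861880419), 0.24, 0.031)
   0.38 -0.92 -0 0 0 -0.12; 0.38 -0.91 -0 0 0 -0.12; 0.4 -0.91 -0 0 0 -0.13; 0.41 -0.91 -0 0 0 -0.12; 0.42 -0.9 -0 0 0 -0.12; 0.43 -0.89 -0 0 0 -0.12; 0.44 -0.89 -0 0 0 -0.12; 0.45 -0.88 -0 0 0 -0.13; 0.47 -0.88 -0 0 0 -0.12; 0.47 -0.87 -0 0 0 -0.12; 0.48 -0.87 -0 0 0 -0.12; 0.5 -0.86 -0 0 0 -0.13
   0.5 -0.85 -0 0 0 -0.12; 0.52 -0.85 -0 0 0 -0.12
```

{"name": "step_arm", "arguments": {"increments": "0 0 -0.6 0 0 0; 0 0 -0.95 0 0 0; 0 0 -0.95 0 0 0; 0 0 -0.95 0 0 0; 0 0 -0.95 0 0 0; 0 0 -0.95 0 0 0; 0 0 -0.95 0 0 0; 0 0 -0.85 0 0 0"}}

```text
t: 45.93
tool_pos: [0.4536, -0.3483, 0.2382]
tool_rot: [-3.133, 0.22, -0.001]
contact_force: [-0.1, -1.2, -2.7]
opening: 0.0124
```

{"name": "step_arm", "arguments": {"increments": "0.38 -0.92 0 0 0 -0.12; 0.38 -0.91 0 0 0 -0.12; 0.4 -0.91 0 0 0 -0.13; 0.41 -0.91 0 0 0 -0.12; 0.42 -0.9 0 0 0 -0.12; 0.43 -0.89 0 0 0 -0.12; 0.44 -0.89 0 0 0 -0.12; 0.45 -0.88 0 0 0 -0.13; 0.47 -0.88 0 0 0 -0.12; 0.47 -0.87 0 0 0 -0.12; 0.48 -0.87 0 0 0 -0.12; 0.5 -0.86 0 0 0 -0.13"}}

```text
t: 46.93
tool_pos: [0.6037, -0.09, 0.2363]
tool_rot: [-3.141, -0.012, 0.002]
contact_force: [1.0, 0.5, -3.5]
opening: 0.012
```

{"name": "step_arm", "arguments": {"increments": "0.5 -0.85 0 0 0 -0.12; 0.52 -0.85 0 0 0 -0.12; 0 0 0 0 0 0; 0 0 0 0 0 0; 0 0 0 0 0 0; 0 0 0 0 0 0; 0 0 0 0 0 0"}}

```text
t: 47.52
tool_pos: [0.6282, -0.0495, 0.2377]
tool_rot: [3.141, 0.047, 0.0]
contact_force: [0.3, 0.7, -3.7]
opening: 0.0125
```

Run:
```python
from h import *
tilt()
plan([(*row(4+6/48),.142,.031)],smax=.8)
```

```text
tilt [ 0.0001 -0.0004] pos [ 0.6282 -0.0495  0.2377] yaw 0.0297 t 47.52 F [ 0.3  0.7 -3.7] open 0.0125
corr (units) rx,ry: [ 0.004 -0.001]
-> (np.float64(0.6288370169442371), np.float64(-0.04920486861880419), 0.142, 0.031)
   0.01 -0 0.77 0 0 -0; 0 -0 0.76 0 0 -0.01; 0.01 -0.01 0.77 0 0 0; 0 0 0.76 0 0 -0; 0.01 -0 0.77 0 0 -0
```

{"name": "step_arm", "arguments": {"increments": "0.01 0 0.77 0 0 0; 0 0 0.76 0 0 -0.01; 0 0 0.77 0 0 0; 0 0 0.76 0 0 0; 0 0 0.77 0 0 0; 0 0 0 0 0 0; 0 0 0 0 0 0; 0 0 0 0 0 0"}}

```text
t: 48.18
tool_pos: [0.6296, -0.0493, 0.1437]
tool_rot: [3.14, 0.049, 0.004]
contact_force: [0.0, 0.3, -3.4]
opening: 0.0128
```

Run:
```python
from h import *
tilt(); im=grab('wrist','w28')
cv2.imwrite('pics/c28.png',cv2.resize(im['pixels'][60:340,170:450,::-1],None,fx=2.1,fy=2.1,interpolation=cv2.INTER_CUBIC))
```

```text
tilt [ 0.0024 -0.0008] pos [ 0.6296 -0.0493  0.1437] yaw 0.0313 t 48.18 F [ 0.   0.3 -3.4] open 0.0128
corr (units) rx,ry: [ 0.009 -0.024]
```

View pics/c28.png

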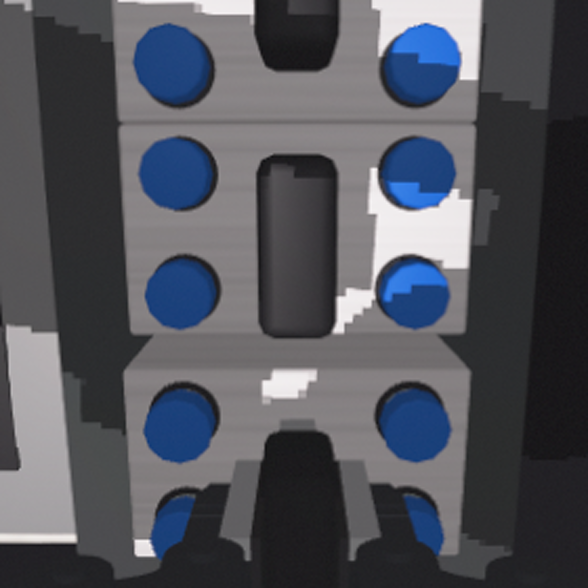

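{"name": "step_arm", "arguments": {"increments": "0 0 0.15 0 -0.02 0; 0 0 0.12 0 0 0; 0 0 0.07 0 0 0; 0 0 0 0 0 0; 0 0 0 0 0 0; 0 0 0 0 0 0"}}

```text
t: 48.73
tool_pos: [0.6295, -0.0488, 0.1353]
tool_rot: [3.14, 0.05, -0.0]
contact_force: [-2.6, 0.4, 5.4]
opening: 0.0121
```

{"name": "step_arm", "arguments": {"increments": "0 -0.06 0 0 0 0; 0 -0.06 0 0 0 0; 0 0 0 0 0 0; 0 0 0 0 0 0"}}

```text
t: 49.07
tool_pos: [0.6296, -0.0469, 0.1353]
tool_rot: [3.138, 0.05, 0.001]
contact_force: [-3.0, -3.0, 5.6]
opening: 0.0126
```

{"name": "step_arm", "arguments": {"increments": "0 -0.05 0 0 0 0; 0 -0.05 0 0 0 0; 0 0 0 0 0 0; 0 0 0 0 0 0"}}

```text
t: 49.4
tool_pos: [0.6297, -0.0444, 0.1352]
tool_rot: [3.138, 0.05, 0.002]
contact_force: [-1.0, -3.7, 5.7]
opening: 0.0124
```

{"name": "step_arm", "arguments": {"increments": "0 -0.05 0 0 0 0; 0 0 0 0 0 0; 0 0 0 0 0 0"}}

```text
t: 49.65
tool_pos: [0.6298, -0.0432, 0.1352]
tool_rot: [3.138, 0.05, 0.002]
contact_force: [-1.5, -3.6, 3.9]
opening: 0.0128
```

Run:
```python
from h import *
tilt(); im=grab('wrist','w29')
cv2.imwrite('pics/c29.png',cv2.resize(im['pixels'][60:340,170:450,::-1],None,fx=2.1,fy=2.1,interpolation=cv2.INTER_CUBIC))
```

```text
tilt [ 0.0015 -0.003 ] pos [ 0.6298 -0.0432  0.1352] yaw 0.0318 t 49.65 F [-1.5 -3.6  3.9] open 0.0128
corr (units) rx,ry: [ 0.03  -0.014]
```

View pics/c29.png

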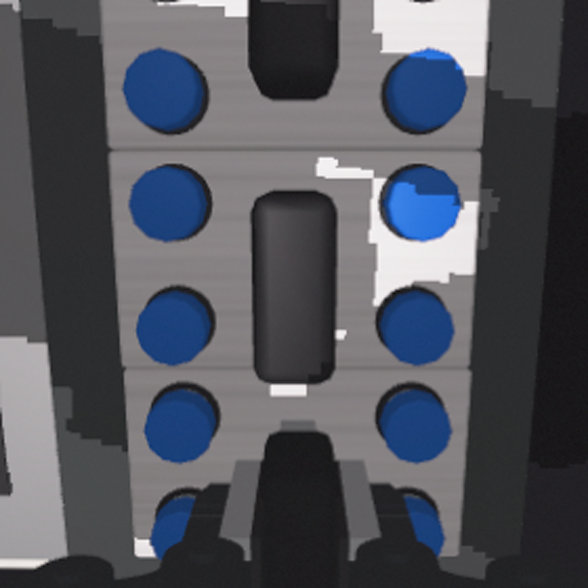

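{"name": "step_arm", "arguments": {"increments": "0 -0.06 0 0 0 0; 0 0 0 0 0 0; 0 0 0 0 0 0"}}

```text
t: 49.95
tool_pos: [0.6298, -0.0428, 0.1353]
tool_rot: [3.136, 0.05, 0.003]
contact_force: [-1.5, -7.1, 4.6]
opening: 0.0125
```

{"name": "step_arm", "arguments": {"increments": "0 0 0 0 0 0; 0 0 0 0 0 0; 0 0 0 0 0 0; 0 0 0 0 0 0; 0 0 -0.4 0 0 0; 0 0 -1 0 0 0; 0 0 -1 0 0 0; 0 0 -1 0 0 0; 0 0 -1 0 0 0; 0 0 -1 0 0 0; 0 0 -1 0 0 0; 0 0 0 0 0 0", "fingers": 0.2}}

```text
t: 50.95
tool_pos: [0.6313, -0.0405, 0.3019]
tool_rot: [3.139, 0.051, 0.016]
contact_force: [-0.1, -0.1, 1.9]
opening: 0.0514
```

Run:
```python
from h import *
tilt()
plan([(.60,0.0,.33,.031)])
```

```text
tilt [ 0.01   -0.0022] pos [ 0.6313 -0.0405  0.3019] yaw 0.0324 t 50.95 F [-0.1 -0.1  1.9] open 0.0514
corr (units) rx,ry: [ 0.026 -0.099]
-> (0.6, 0.0, 0.33, 0.031)
   -0.4 -0.55 -0.37 0 0 0; -0.4 -0.56 -0.38 0 0 0.01; -0.4 -0.55 -0.37 0 0 0
```

{"name": "step_arm", "arguments": {"increments": "-0.4 -0.55 -0.37 0 0 0; -0.4 -0.56 -0.38 0 0 0; -0.4 -0.55 -0.37 0 0 0; 0 0 0 0 0 0; 0 0 0 0 0 0; 0 0 0 0 0 0"}}

```text
t: 51.45
tool_pos: [0.5976, -0.0, 0.3212]
tool_rot: [3.141, 0.05, -0.003]
contact_force: [0.3, -1.0, -0.6]
opening: 0.0513
```

Run:
```python
from h import *
tilt(); im=grab('wrist','w30'); grab('side','s30')
for m,y,q in blocks(im,.127): 
    d=m-PB; print('deck',m.round(4),y.round(3),(d@[np.cos(AR),np.sin(AR)]).round(4),(d@[-np.sin(AR),np.cos(AR)]).round(4))
cv2.imwrite('pics/o30.png',np.hstack([ortho(im,.072,N=400),ortho(im,.096,half=.03,N=400)]))
```

```text
tilt [-0.0019 -0.0007] pos [ 0.5976 -0.      0.3212] yaw 0.0321 t 51.45 F [ 0.3 -1.  -0.6] open 0.0513
corr (units) rx,ry: [0.006 0.019]
deck [0.6248 0.1004] 0.032 0.0006 -0.0483
deck [0.6265 0.0531] 0.031 0.0009 -0.0957
deck [0.6282 0.0056] 0.032 0.001 -0.1432
deck [ 0.63   -0.0424] 0.036 0.0014 -0.1912
```

View pics/w30.png

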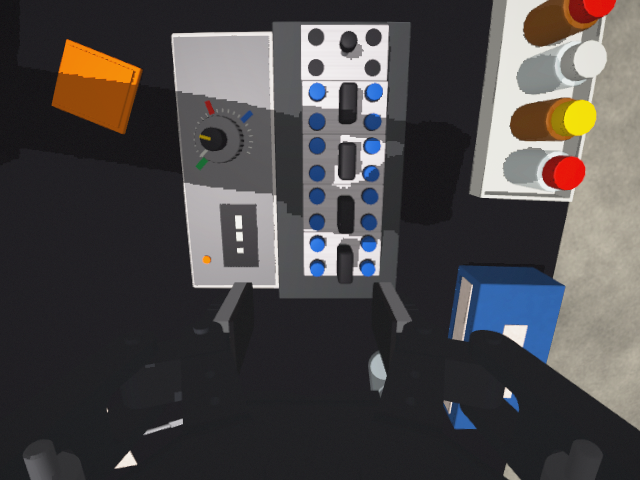

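View pics/o30.png

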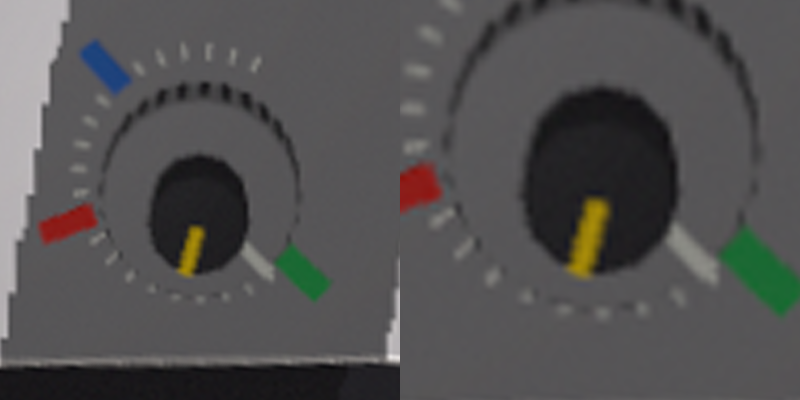

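View pics/s30.png

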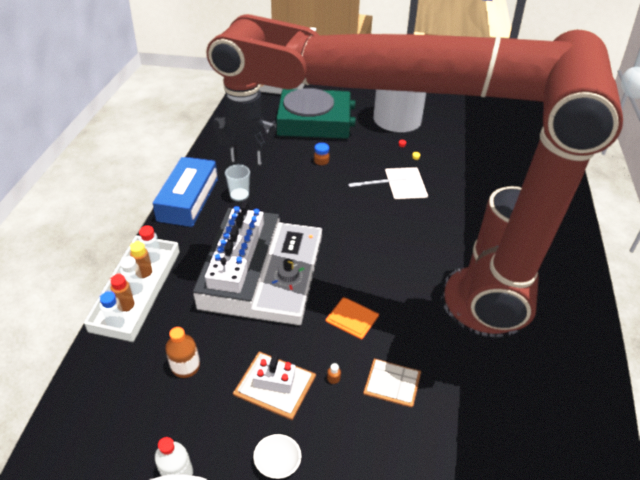

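Run:
```python
from h import *
plan([(.4928,.0686,.22,.96),(.4928,.0686,.15,.96)],rmax=.9)
```

```text
-> (0.4928, 0.0686, 0.22, 0.96)
   -0.37 -0.26 0.37 0 0 -0.84; -0.35 -0.3 0.36 0 0 -0.85; -0.33 -0.32 0.37 0 0 -0.84; -0.29 -0.35 0.36 0 0 -0.85; -0.27 -0.37 0.37 0 0 -0.84; -0.23 -0.39 0.36 0 0 -0.85; -0.2 -0.41 0.37 0 0 -0.84; -0.16 -0.43 0.37 0 0 -0.84; -0.13 -0.43 0.36 0 0 -0.85; -0.09 -0.45 0.37 0 0 -0.84; -0.05 -0.45 0.36 0 0 -0.85
-> (0.4928, 0.0686, 0.15, 0.96)
   -0 -0 0.93 0 0 0; -0 -0 0.94 0 0 0; -0 -0 0.93 0 0 0
```

{"name": "step_arm", "arguments": {"increments": "-0.37 -0.26 0.37 0 0.02 -0.84; -0.35 -0.3 0.36 0 0 -0.85; -0.33 -0.32 0.37 0 0 -0.84; -0.29 -0.35 0.36 0 0 -0.85; -0.27 -0.37 0.37 0 0 -0.84; -0.23 -0.39 0.36 0 0 -0.85; -0.2 -0.41 0.37 0 0 -0.84; -0.16 -0.43 0.37 0 0 -0.84; -0.13 -0.43 0.36 0 0 -0.85; -0.09 -0.45 0.37 0 0 -0.84; -0.05 -0.45 0.36 0 0 -0.85", "fingers": 0.5}}

```text
t: 52.47
tool_pos: [0.4924, 0.0687, 0.2199]
tool_rot: [-2.783, -1.457, 0.002]
contact_force: [-0.4, -0.7, 0.0]
opening: 0.0642
```

{"name": "step_arm", "arguments": {"increments": "0 0 0.9 0 0 0; 0 0 0.9 0 0 0; 0 0 0.9 0 0 0; 0 0 0 0 0 0; 0 0 0 0 0 0; 0 0 0 0 0 0"}}

```text
t: 52.97
tool_pos: [0.4937, 0.0687, 0.1547]
tool_rot: [2.785, 1.451, 0.002]
contact_force: [0.5, 0.5, -0.5]
opening: 0.0642
```

Run:
```python
from h import *
tilt(); im=grab('wrist','w31')
cv2.imwrite('pics/o31.png',np.hstack([ortho(im,.072,N=400),ortho(im,.096,half=.03,N=400)]))
```

```text
tilt [ 0.0015 -0.0004] pos [0.4937 0.0687 0.1547] yaw 0.9606 t 52.97 F [ 0.5  0.5 -0.5] open 0.0642
corr (units) rx,ry: [ 0.015 -0.005]
```

View pics/w31.png

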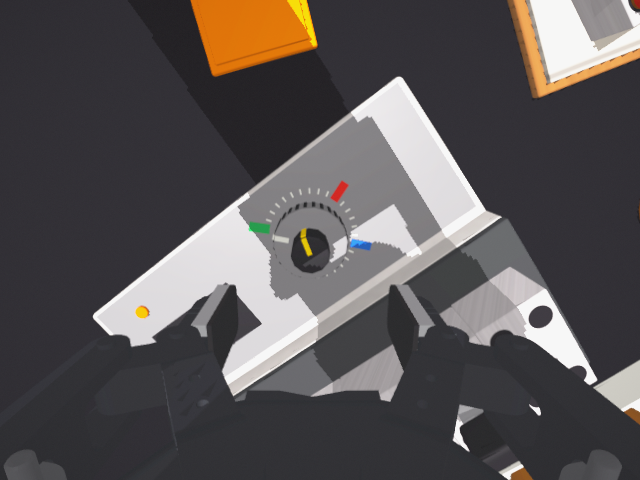

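View pics/o31.png

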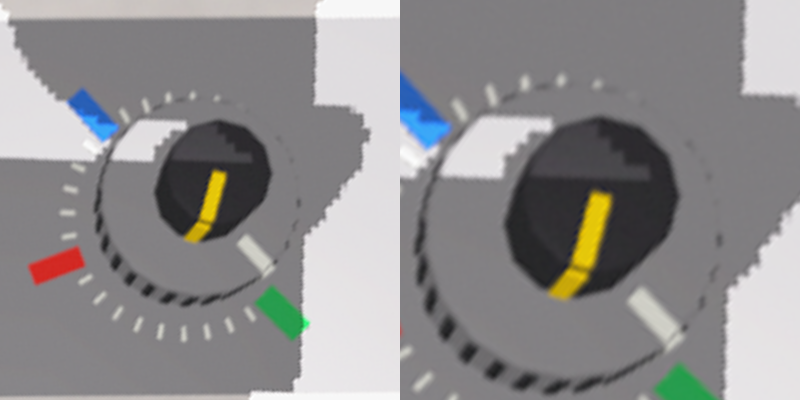

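{"name": "step_arm", "arguments": {"increments": "-0.02 -0.03 0.8 0 0 0; 0 0 0.8 0 0 0; 0 0 0.8 0 0 0; 0 0 0.8 0 0 0; 0 0 0.6 0 0 0; 0 0 0.15 0 0 0; 0 0 0 0 0 0; 0 0 0 0 0 0; 0 0 0 0 0 0"}}

```text
t: 53.77
tool_pos: [0.4937, 0.0689, 0.0571]
tool_rot: [2.784, 1.451, 0.005]
contact_force: [1.1, 0.3, 0.4]
opening: 0.0641
```

{"name": "step_arm", "arguments": {"increments": "0 0 0 0 0 0; 0 0 0 0 0 0; 0 0 0 0 0 0; 0 0 0 0 0 0; 0 0 0 0 0 0; 0 0 0 0 0 0", "fingers": -0.1, "newtons": 25}}

```text
t: 54.27
tool_pos: [0.4927, 0.0677, 0.057]
tool_rot: [2.782, 1.451, -0.001]
contact_force: [-4.5, -4.9, 7.0]
opening: 0.0485
```

Run:
```python
from h import *
tilt()
```

```text
tilt [ 0.0011 -0.0033] pos [0.4927 0.0677 0.057 ] yaw 0.9617 t 54.27 F [-4.5 -4.9  7. ] open 0.0485
corr (units) rx,ry: [0.028 0.021]
```

{"name": "step_arm", "arguments": {"increments": "0 0 0 0 0 0.9; 0 0 0 0 0 0.9; 0 0 0 0 0 0.9; 0 0 0 0 0 0.9; 0 0 0 0 0 0.9; 0 0 0 0 0 0.9; 0 0 0 0 0 0.9; 0 0 0 0 0 0.9; 0 0 0 0 0 0.9; 0 0 0 0 0 0.9; 0 0 0 0 0 0; 0 0 0 0 0 0"}}

```text
t: 55.27
tool_pos: [0.4918, 0.0672, 0.0569]
tool_rot: [3.136, 0.096, -0.002]
contact_force: [-6.7, -6.8, 9.5]
opening: 0.0488
```

Run:
```python
from h import *
tilt(); im=grab('wrist','w32')
cv2.imwrite('pics/o32.png',np.hstack([ortho(im,.072,N=400),ortho(im,.096,half=.03,N=400)]))
```

```text
tilt [-0.0014 -0.0044] pos [0.4918 0.0672 0.0569] yaw 0.0614 t 55.27 F [-6.7 -6.8  9.5] open 0.0488
corr (units) rx,ry: [0.043 0.017]
```

View pics/o32.png

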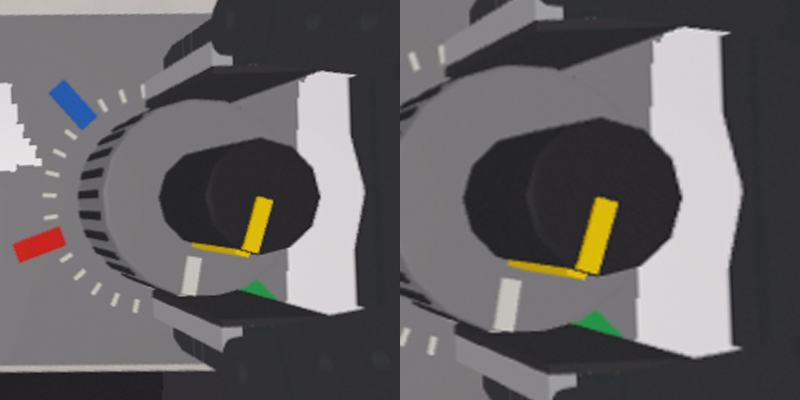

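{"name": "step_arm", "arguments": {"increments": "0 0 0 0 0 0.9; 0 0 0 0 0 0.9; 0 0 0 0 0 0.9; 0 0 0 0 0 0.9; 0 0 0 0 0 0.9; 0 0 0 0 0 0.9; 0 0 0 0 0 0.9; 0 0 0 0 0 0.9; 0 0 0 0 0 0.9; 0 0 0 0 0 0.9; 0 0 0 0 0 0.9; 0 0 0 0 0 0.9"}}

```text
t: 56.32
tool_pos: [0.4909, 0.0677, 0.0569]
tool_rot: [2.735, -1.535, -0.003]
contact_force: [-11.3, -5.5, 13.2]
opening: 0.0489
```

{"name": "step_arm", "arguments": {"increments": "0 0 0 0 0 0; 0 0 0 0 0 0; 0 0 0 0 0 0"}}

```text
t: 56.57
tool_pos: [0.4908, 0.0677, 0.0569]
tool_rot: [2.739, -1.529, -0.003]
contact_force: [-11.6, -3.8, 14.4]
opening: 0.049
```

Run:
```python
from h import *
tilt(); im=grab('wrist','w33')
cv2.imwrite('pics/o33.png',np.hstack([ortho(im,.072,N=400),ortho(im,.096,half=.03,N=400)]))
```

```text
tilt [-0.0042 -0.0034] pos [0.4908 0.0677 0.0569] yaw -1.0185 t 56.57 F [-11.6  -3.8  14.4] open 0.049
corr (units) rx,ry: [ 0.053 -0.007]
```

View pics/o33.png

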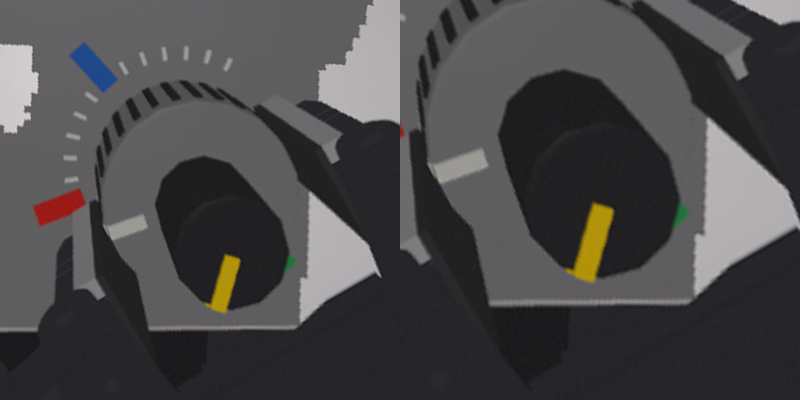

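{"name": "step_arm", "arguments": {"increments": "0 0 0 0 0 0; 0 0 0 0 0 0; 0 0 0 0 0 0; 0 0 -0.4 0 0 0; 0 0 -1 0 0 0; 0 0 -1 0 0 0; 0 0 -1 0 0 0; 0 0 -0.6 0 0 0; 0 0 0 0 0 0; 0 0 0 0 0 0; 0 0 0 0 0 0", "fingers": 0.5}}

```text
t: 57.53
tool_pos: [0.4914, 0.069, 0.1539]
tool_rot: [2.742, -1.532, -0.001]
contact_force: [-0.4, -0.4, -0.7]
opening: 0.064
```

Run:
```python
from h import *
tilt(); im=grab('wrist','w34')
cv2.imwrite('pics/o34.png',np.hstack([ortho(im,.072,N=400),ortho(im,.096,half=.03,N=400)]))
for c in('green','red','blue'):
  for a,q in blobs(im,c,4):
    P=onz(im,[q],.045)[0]; u=unst(P)-[-.075,.035]
    if np.hypot(*u)<.05: 
      ang={'green':3.927,'red':1.927,'blue':.727}[c]; print(c,a,(u-.0372*np.array([np.cos(ang),np.sin(ang)])).round(4))
```

```text
tilt [-0.0011 -0.0003] pos [0.4914 0.069  0.1539] yaw -1.019 t 57.53 F [-0.4 -0.4 -0.7] open 0.064
corr (units) rx,ry: [0.011 0.003]
green 118 [-0.002  -0.0027]
red 171 [-0.0008  0.0006]
blue 177 [0.0006 0.0007]
```

View pics/o34.png

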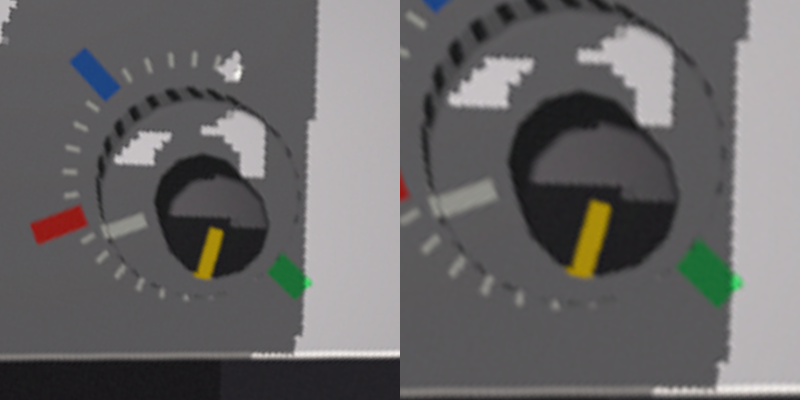

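View pics/w34.png

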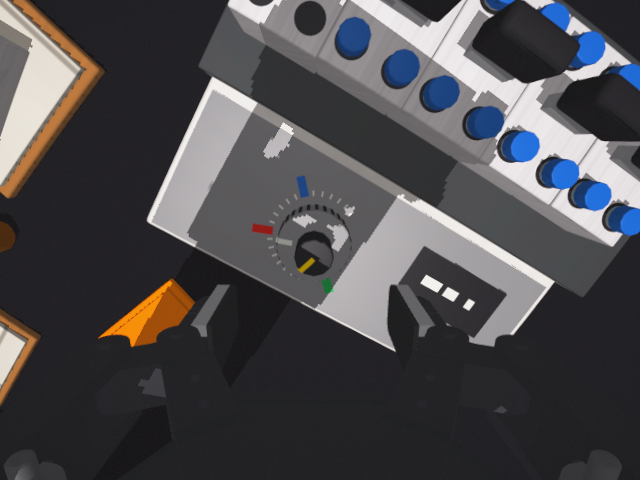

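Run:
```python
from h import *
plan([(.492,.0684,.155,1.15),],rmax=.95)
```

```text
-> (0.492, 0.0684, 0.155, 1.15)
   0 -0 -0 0 0 -0.94; 0 -0 -0.01 0 0 -0.95; 0.01 -0 0 0 0 -0.94; -0 -0 -0 0 0 -0.94; 0 -0 -0 0 0 -0.95; 0 -0 -0.01 0 0 -0.94; 0 -0 -0 0 0 -0.94; 0.01 -0 -0 0 0 -0.94; -0 -0 -0.01 0 0 -0.95; 0 -0 0 0 0 -0.94; 0 -0 -0 0 0 -0.94; 0 0 -0 0 0 -0.95
   0.01 0 -0.01 0 0 -0.94; -0 0 -0 0 0 -0.94; -0 0 -0 0 0 -0.95; -0 0.01 -0.01 0 0 -0.94; 0 -0 0 0 0 -0.94; 0 -0 -0 0 0 -0.94; 0 0 -0 0 0 -0.95; 0 0 -0.01 0 0 -0.94; 0 0.01 -0 0 0 -0.94; 0 -0 -0 0 0 -0.95; 0 0 -0.01 0 0 -0.94
```

{"name": "step_arm", "arguments": {"increments": "0 0 0 0 0 -0.95; 0 0 0 0 0 -0.95; 0 0 0 0 0 -0.95; 0 0 0 0 0 -0.95; 0 0 0 0 0 -0.95; 0 0 0 0 0 -0.95; 0 0 0 0 0 -0.95; 0 0 0 0 0 -0.95; 0 0 0 0 0 -0.95; 0 0 0 0 0 -0.95; 0 0 0 0 0 -0.95; 0 0 0 0 0 -0.95", "fingers": 0.1}}

```text
t: 58.58
tool_pos: [0.4909, 0.0689, 0.1529]
tool_rot: [3.135, 0.197, -0.005]
contact_force: [-0.5, 0.1, -0.1]
opening: 0.0469
```

{"name": "step_arm", "arguments": {"increments": "0 0 0 0 0 -0.95; 0 0 0 0 0 -0.95; 0 0 0 0 0 -0.95; 0 0 0 0 0 -0.95; 0 0 0 0 0 -0.95; 0 0 0 0 0 -0.95; 0 0 0 0 0 -0.95; 0 0 0 0 0 -0.95; 0 0 0 0 0 -0.95; 0 0 0 0 0 -0.95; 0 0 0 0 0 -0.8; 0 0 0 0 0 0"}}

```text
t: 59.58
tool_pos: [0.4909, 0.0689, 0.153]
tool_rot: [-2.633, -1.711, 0.004]
contact_force: [-0.9, 0.2, -0.4]
opening: 0.047
```

{"name": "step_arm", "arguments": {"increments": "0 0 0.5 0 0 0; 0 0 0.5 0 0 0; 0 0 0.4 0 0 0; 0 0 0 0 0 0; 0 0 0 0 0 0; 0 0 0 0 0 0; 0 0 0 0 0 0"}}

```text
t: 60.17
tool_pos: [0.4925, 0.0689, 0.1205]
tool_rot: [2.635, 1.709, 0.002]
contact_force: [-0.6, -0.9, 0.1]
opening: 0.047
```

Run:
```python
from h import *
tilt(); im=grab('wrist','w35'); p,y,_,_=pose()
plan([(.492,.0684,.078,y)],smax=.5)
cv2.imwrite('pics/o35.png',np.hstack([ortho(im,.072,N=400),ortho(im,.096,half=.03,N=400)]))
```

```text
tilt [ 0.0016 -0.0003] pos [0.4925 0.0689 0.1205] yaw 1.1508 t 60.17 F [-0.6 -0.9  0.1] open 0.047
corr (units) rx,ry: [ 0.016 -0.003]
-> (0.492, 0.0684, 0.078, np.float64(1.1508509855196032))
   -0.01 -0 0.43 0 0 -0; -0 -0.01 0.42 0 0 -0; -0.01 0 0.43 0 0 -0; -0.01 -0 0.43 0 0 -0
```

View pics/w35.png

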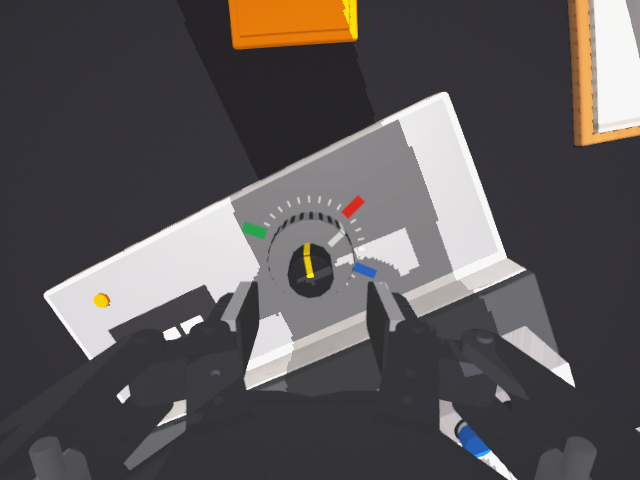

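View pics/o35.png

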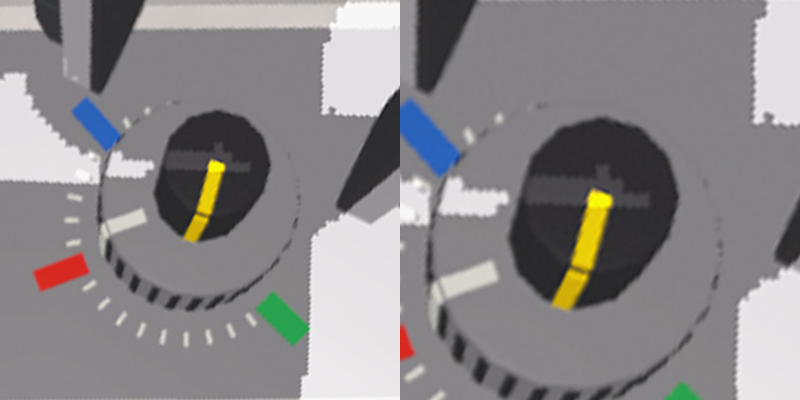

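{"name": "step_arm", "arguments": {"increments": "-0.01 0 0.43 0 0 0; 0 0 0.43 0 0 0; -0.01 0 0.43 0 0 0; -0.01 0 0.43 0 0 0; 0 0 0 0 0 0; 0 0 0 0 0 0; 0 0 0 0 0 0; 0 0 0 0 0 0"}}

```text
t: 60.88
tool_pos: [0.4923, 0.0682, 0.0775]
tool_rot: [2.635, 1.709, 0.002]
contact_force: [0.0, -0.7, -0.2]
opening: 0.0467
```

{"name": "step_arm", "arguments": {"increments": "0 0 0 0 0 0; 0 0 0 0 0 0; 0 0 0 0 0 0; 0 0 0 0 0 0; 0 0 0 0 0 0; 0 0 0 0 0 0", "fingers": -0.6, "newtons": 25}}

```text
t: 61.38
tool_pos: [0.4923, 0.0681, 0.0778]
tool_rot: [2.634, 1.709, 0.001]
contact_force: [-2.4, -1.6, 5.9]
opening: 0.0233
```

Run:
```python
from h import *
tilt(); im=grab('wrist','w36')
```

```text
tilt [ 0.0015 -0.0008] pos [0.4923 0.0681 0.0778] yaw 1.151 t 61.38 F [-2.4 -1.6  5.9] open 0.0233
corr (units) rx,ry: [0.017 0.001]
```

View pics/w36.png

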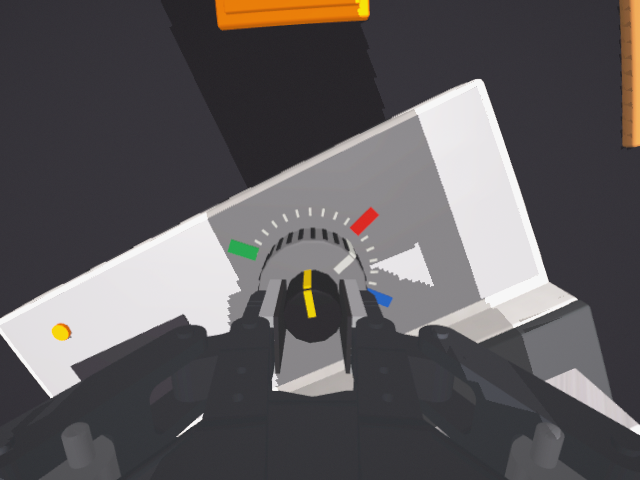

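{"name": "step_arm", "arguments": {"increments": "0 0 0 0 0 0.8; 0 0 0 0 0 0.8; 0 0 0 0 0 0.8; 0 0 0 0 0 0.8; 0 0 0 0 0 0.8; 0 0 0 0 0 0; 0 0 0 0 0 0"}}

```text
t: 62.02
tool_pos: [0.4921, 0.0679, 0.0778]
tool_rot: [2.921, 1.151, 0.001]
contact_force: [-2.0, -2.4, 6.5]
opening: 0.0231
```

Run:
```python
from h import *
tilt(); im=grab('wrist','w37')
cv2.imwrite('pics/o37.png',np.hstack([ortho(im,.072,N=400),ortho(im,.096,half=.03,N=400)]))
```

```text
tilt [ 0.001  -0.0012] pos [0.4921 0.0679 0.0778] yaw 0.7508 t 62.02 F [-2.  -2.4  6.5] open 0.0231
corr (units) rx,ry: [0.016 0.001]
```

View pics/o37.png

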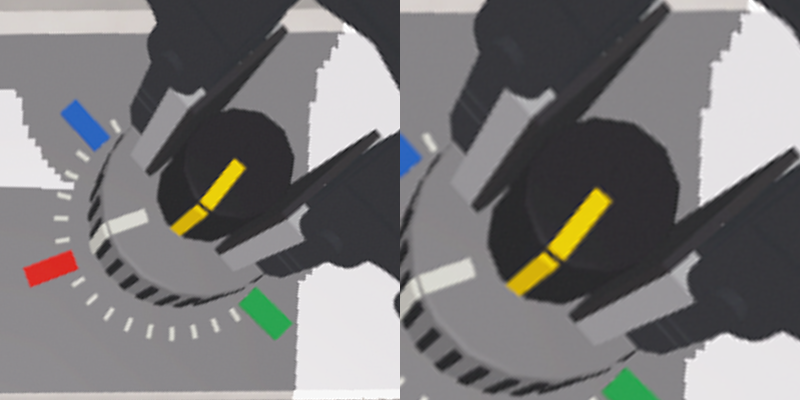

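{"name": "step_arm", "arguments": {"increments": "0 0 0 0 0 0.85; 0 0 0 0 0 0.85; 0 0 0 0 0 0.85; 0 0 0 0 0 0.85; 0 0 0 0 0 0.85; 0 0 0 0 0 0.85; 0 0 0 0 0 0.85; 0 0 0 0 0 0.85; 0 0 0 0 0 0.85; 0 0 0 0 0 0.85; 0 0 0 0 0 0.85; 0 0 0 0 0 0.85"}}

```text
t: 63.07
tool_pos: [0.4916, 0.0678, 0.0777]
tool_rot: [3.111, -0.427, -0.0]
contact_force: [-5.6, -2.9, 8.0]
opening: 0.0227
```

{"name": "step_arm", "arguments": {"increments": "0 0 0 0 0 0.85; 0 0 0 0 0 0.85; 0 0 0 0 0 0.85; 0 0 0 0 0 0.85; 0 0 0 0 0 0.85; 0 0 0 0 0 0.85; 0 0 0 0 0 0.85; 0 0 0 0 0 0.85; 0 0 0 0 0 0; 0 0 0 0 0 0; 0 0 0 0 0 0"}}

```text
t: 63.98
tool_pos: [0.4913, 0.068, 0.0777]
tool_rot: [2.793, -1.435, -0.001]
contact_force: [-5.3, -2.5, 8.8]
opening: 0.0224
```

Run:
```python
from h import *
tilt(); im=grab('wrist','w38')
cv2.imwrite('pics/o38.png',np.hstack([ortho(im,.072,N=400),ortho(im,.096,half=.03,N=400)]))
```

```text
tilt [-0.0012 -0.001 ] pos [0.4913 0.068  0.0777] yaw -0.949 t 63.98 F [-5.3 -2.5  8.8] open 0.0224
corr (units) rx,ry: [ 0.016 -0.001]
```

View pics/o38.png

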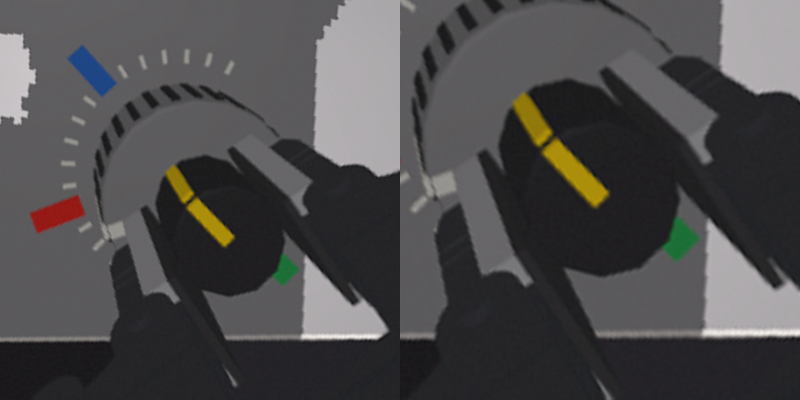

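{"name": "step_arm", "arguments": {"increments": "0 0 0 0 0 0.5; 0 0 0 0 0 0; 0 0 0 0 0 0; 0 0 0 0 0 0"}}

```text
t: 64.37
tool_pos: [0.4913, 0.068, 0.0777]
tool_rot: [2.756, -1.504, -0.001]
contact_force: [-5.5, -2.0, 8.5]
opening: 0.023
```

{"name": "step_arm", "arguments": {"increments": "0 0 0 0 0 0; 0 0 0 0 0 0; 0 0 0 0 0 0; 0 0 -0.4 0 0 0; 0 0 -1 0 0 0; 0 0 -1 0 0 0; 0 0 -1 0 0 0; 0 0 -1 0 0 0; 0 0 -1 0 0 0; 0 0 0 0 0 0; 0 0 0 0 0 0; 0 0 0 0 0 0", "fingers": 0.1}}

```text
t: 65.37
tool_pos: [0.4914, 0.0683, 0.2117]
tool_rot: [2.758, -1.505, 0.0]
contact_force: [-2.1, -0.1, 0.2]
opening: 0.047
```

Run:
```python
from h import *
tilt(); im=grab('wrist','w39')
cv2.imwrite('pics/o39.png',np.hstack([ortho(im,.072,N=400),ortho(im,.096,half=.03,N=400)]))
plan([(.45,-.03,.33,-1.0)])
```

```text
tilt [ 0.0001 -0.0003] pos [0.4914 0.0683 0.2117] yaw -0.999 t 65.37 F [-2.1 -0.1  0.2] open 0.047
corr (units) rx,ry: [ 0.001 -0.003]
-> (0.45, -0.03, 0.33, -1.0)
   0.35 0.5 -0.68 0 0 0; 0.34 0.5 -0.68 0 0 0; 0.35 0.5 -0.68 0 0 0; 0.34 0.5 -0.69 0 0 0.01; 0.35 0.5 -0.68 0 0 -0; 0.35 0.5 -0.68 0 0 -0; 0.34 0.5 -0.68 0 0 0
```

View pics/o39.png

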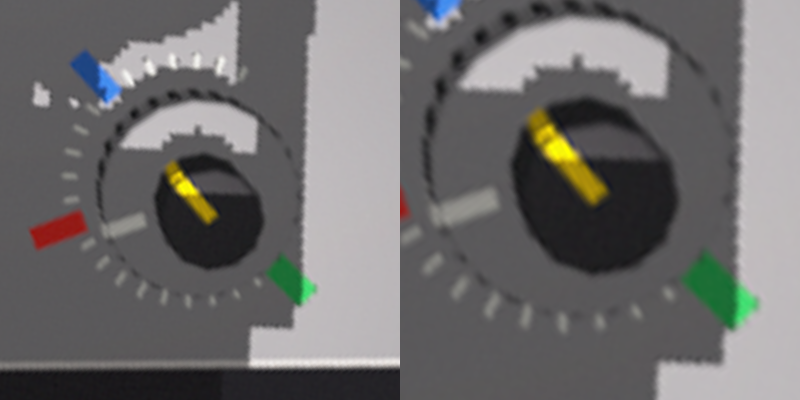

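View pics/w39.png

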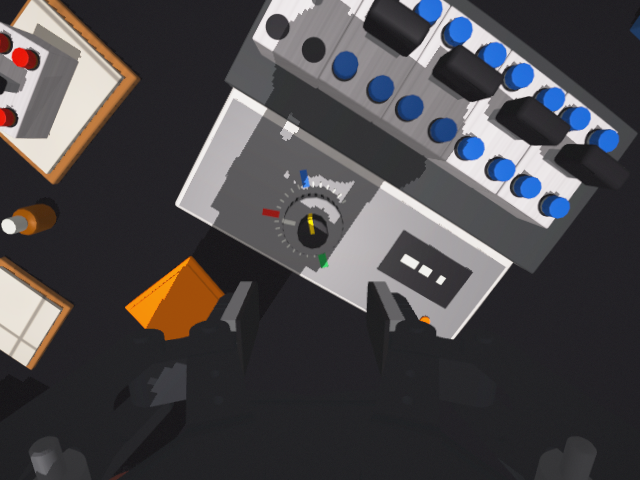

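{"name": "step_arm", "arguments": {"increments": "0.35 0.5 -0.68 0 0 0; 0.34 0.5 -0.68 0 0 0; 0.35 0.5 -0.68 0 0 0; 0.34 0.5 -0.68 0 0 0; 0.35 0.5 -0.68 0 0 0; 0.35 0.5 -0.68 0 0 0; 0.34 0.5 -0.68 0 0 0; 0 0 0 0 0 0; 0 0 0 0 0 0; 0 0 0 0 0 0; 0 0 0 0 0 0"}}

```text
t: 66.33
tool_pos: [0.4503, -0.0292, 0.3287]
tool_rot: [2.758, -1.503, -0.005]
contact_force: [-0.3, -0.4, 0.6]
opening: 0.0465
```

Run:
```python
from h import *
tilt(); im=grab('wrist','w40'); grab('side','s40'); t=grab('top','t40')
for m,y,q in blocks(im,.127,amin=30): 
    d=m-PB; print('deck',m.round(4),y.round(3),(d@[np.cos(AR),np.sin(AR)]).round(4),(d@[-np.sin(AR),np.cos(AR)]).round(4))
for n,i in(('w',im),('t',t)):
    for m,y,q in blocks(i,.068,col='red',amin=8): print(n,'fin',m.round(4),y.round(3))
cv2.imwrite('pics/o40.png',np.hstack([ortho(im,.072,N=400),ortho(im,.096,half=.03,N=400)]))
```

```text
tilt [-0.003   0.0008] pos [ 0.4503 -0.0292  0.3287] yaw -0.9982 t 66.33 F [-0.3 -0.4  0.6] open 0.0465
corr (units) rx,ry: [0.021 0.023]
deck [ 0.6285 -0.019 ] 0.034 0.0006 -0.1678
t fin [0.4533 0.345 ] 0.012
```

View pics/w40.png

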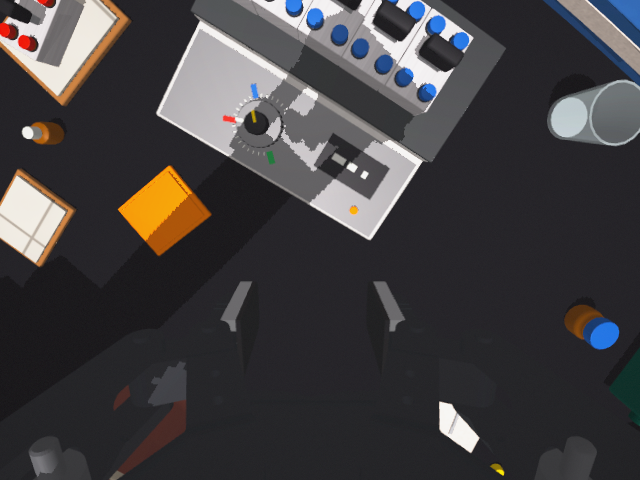

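View pics/s40.png

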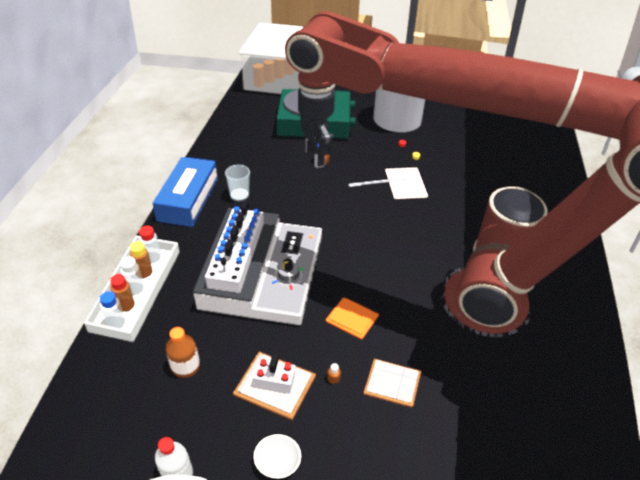

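View pics/o40.png

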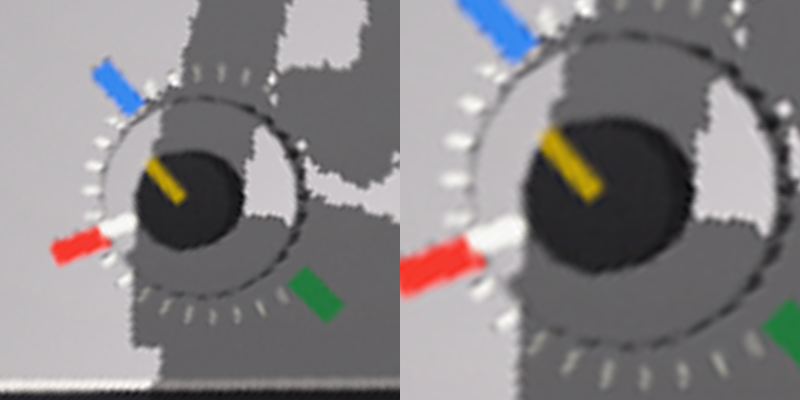

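Run:
```python
from h import *
print(ctrl.finish_job()); print(ctrl.get_obs()['t'])
```

```text
the job is handed in; nothing more can be done
None
the job is handed in; nothing more can be done
```

The job is handed in, at about 66 s of the 210 s allowed; the interface gives no verdict, so what follows rests on my own checks.

**What I did**
- I turned the heat ring off first, then put the red-capped block on the larger white board.
- I placed all four fresh blocks in the row from the probe block, sliding each against its neighbour.
- I then turned the ring up to the red mark, and last the stirrer knob to the blue mark.
- One fresh block was knocked aside during the run; the top camera showed its new position and I picked it up from there.

**Last checks**
- **Row:** measured just before the ring was turned up, the blocks stood 48.3, 95.7, 143.2 and 191.2 mm from the probe block. They were within 1.4 mm of it in x and turned by at most 0.005 rad. They still looked flush and in line in the later pictures, but I did not measure all four again.
- **Heat ring and stirrer:** the ring reads about 2.0 rad, with single views between 1.97 and 2.08. The stirrer reads about 3.2 rad. Both pointers line up with their marks in the final picture.
- **Finished block:** it stands upright a few millimetres from the middle of the board.
- **Bystanders:** the jar, beaker, reagent bottle and amber vial look undisturbed.
- **Robot:** the gripper hangs free, touching nothing.

**What disagreed**
- The top camera read about 4 mm short in x against the wrist and side cameras. I worked from the wrist camera.
- In the last wrist picture, my block finder grouped caps from two neighbouring blocks into one false block. I ignored that reading.

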